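Lock the lens and run a batch of specimen jars through the imaging slide

ROBOT

A 7-joint arm with a two-finger parallel gripper is mounted at the origin on the work surface. World frame = base frame: x ahead of the robot, y to its left, z up, the work surface at z = 0. Lengths are in m, angles in rad, forces in N, time in s.
With the tool pointing down it reaches from about 0.425 to 1.025 m from the base axis. Payload 9.4 kg.
Tool frame: the origin (TCP) lies at the very end of the fingers, on their centre line; the grasp point (between the pads) lies 19 mm behind it (r.grip_point_offset is the distance from the TCP to the grasp point, in m); z points along the fingers, y is the direction in which the jaws open and shut (so a half turn about z gives the same grasp; the last joint's range is limited). The gripper opens to 93 mm and grips with 3 to 60 N. Pads are 15 mm wide; open, the fingers measure 128 mm over their backs; the gripper's body (75 mm by 188 mm) begins 65 mm behind the grasp point.
Start: joints at [-1.343, 0.599, -0.003, 1.599, 0.002, 0.943, -0.08], TCP at [0.218, 0.692, 0.219] pointing down, gripper open.
Joint ranges: [-2.57, 2.57], [-0.35, 1.97], [-1.29, 1.29], [0.11, 2.56], [-1.05, 4.19], [0.11, 1.86], [-2.63, 2.63]. Speed limits (rad/s): [2.22, 2.22, 3.01, 3.01, 3.14, 3.14, 3.14].

INTERFACE

Orientations are given as a unit quaternion [x, y, z, w].
In Python, from cell import get_state, viewer, order, r gives the robot as it stands. The module is installed in compiled form; this text tells all that it offers.
- The arm moves only by the tool drive_tool, never from a script. Its argument "targets" is a list of rows, each an object of numbers: "dx", "dy", "dz": the shift along the world's x, y, z in m; "ax", "ay", "az": the turn, a rotation vector about the world's x, y, z in rad. A call has 1 to 12 rows; each row shifts and turns the pose as measured when the row begins; what a row does not reach is not made up. A row lasts 1/12 s, in which the tool goes at most 41.7 mm and 7.16 degrees, less where a joint would pass 70% of its speed; a pose out of reach is approached as far as the arm can. A call is refused whole if a number of a shift passes 0.0417 or a number of a turn 0.125, either way. A call with a gripper value outside its range is refused whole. "hand" is the gripper command: -1 is shut, 1 is fully open, values between are in proportion, set as the call begins (left out, the last holds). The fingers move at their own pace and stop on an object; "newtons" is the grip in N (left out, the last holds). Time passes only in rows, so rows that do not move let the fingers close. It gives the time, the measured TCP pose, the force and the opening at its end, in the units of the state.
- get_state(): the state, without advancing time (a new reading comes with each control period).
- viewer.read_camera(name): name is "scene" or "top" or "wrist"; returns the picture (384x512x3 uint8, blue, green, red); there is no depth.
- viewer.calibration(name): a dict with "fov_y" (degrees; the focal length in pixels is half the picture's height over the tangent of half this angle, whatever the lens; pixels are square), "cx", "cy" (the principal point, pixels), "camera_from_world" (4x4, takes a point from world to camera coordinates); the wrist camera has in their place "tool_from_camera" (4x4, takes a point from camera to tool coordinates, whose origin is the TCP and whose axes are the flange's). Camera axes: x right, y down, z forward; pixel columns grow to the right and rows downward; lengths in m; the calibration is good to about 2 mm. A picture is of the moment at which its call begins: read the wrist's pose just before it. calibration takes no time and is no camera call.
- order.close_job(): hands the job in, once; it reports no verdict.
Trained networks look in the newest picture that a camera, given by its name, has taken for a name from the list of things; names that differ only in an ending like _2 or _b are one class to them, and where a whole thing is asked for, a point or a joint stands for the part that bears it (a point fixed in the world has none). Each returns a list of dicts, best first, with "conf" (0 to 1); they miss things now and then, are a little off and sometimes report something else, mostly with a low value. They report only what shows in the picture. A call takes as long as a camera call. They do not tell look-alikes from the thing itself.
- viewer.search_frame(camera, query): "xy" ([column, row] in pixels, amid what is visible of it).
- viewer.masks_of(camera, query): "pixels" (384x512 bool, what is visible of it) and "xy" ([column, row] in pixels, amid what is visible of it).
- viewer.tip_of(camera, query): "xy" ([column, row] in pixels: a listed point, or the origin of a listed thing).
The state is a dict: "clock": time; "joint_pos": joint angles; "joint_vel": joint speeds; "effort": joint torques, N m; "ee_pos": TCP position; "tcp_rot": TCP orientation; "ft_force": force on the tool from outside, world axes, zero at the start; "ft_torque": the same for the moment, N m; "grip_width": finger opening in m.
Only numpy, scipy, OpenCV 4.12 (cv2) and the standard library are available. Lean on these libraries where they do the work, as an engineer would, in place of code of your own. Each camera call takes 0.05 s, during which the arm holds its last target.

TASK

The lens above the slide is in focus: lock it by turning its knurled ring clockwise (seen from above) until it is hard down on the housing, without letting the black focus barrel turn. Then stand all the red-capped specimen jars that are on the bench in the carrier's pockets, one to a pocket, slide the carrier to the detent under the lens and leave it still there for about two seconds while the camera takes its picture, and slide it on to the last detent. Finally move every jar, upright, into the steel out tray and bring the empty carrier back to the loading detent where it started; do not shift the tube rack, the tube block or the wash bottle.

Things in the scene. Friction and masses are not known exactly. Their poses are not given: they have to be found in the camera images.
- lens_station: fixed imaging station: aluminium base 100 (its x) by 680 mm (its y, along the rail), origin under its centre below the lens axis, x away from the robot. A column 125 mm beyond the axis (+x) carries a 44 mm wide arm and a round housing, 74 mm in diameter, 180 to 215 mm above the bench, then a boss 46 mm in diameter up to 235 mm under the lock ring. The lens ends 165 mm above the bench
- ring_centre (a point): centre of the tight lock ring, on the vertical lens axis, 247 mm above the bench. The ring is aluminium, knurled, 57 mm in diameter, 24 mm high (235 to 259 mm above the bench). The black focus barrel, 35 mm in diameter, passes through it up to 278 mm (its socket 282 mm). When tight the ring's red mark lines up with the white marks on barrel top and housing, on the robot's side
- lock_ring (a joint): turn of the lock ring on the barrel, rad: 0 is the stop, hard down on the housing; positive is backed off (anticlockwise from above). Starts 1.4 to 2.8 rad backed off, 1 mm higher per rad. Turns lightly (0.06 N m) to the stop and stays where it is left; it rides on the barrel's thread, so past the stop the barrel turns with it
- lens_barrel (a joint): turn of the focus barrel in the housing, rad, anticlockwise from above positive; starts at 0 and must stay there (within 0.2 rad). Friction holds it up to about 0.5 N m
- carrier (a joint): travel of the carrier along the rail, m, growing towards the station's -y (the robot's right): 0 loading detent (its start), 0.2 detent under the lens, 0.4 last detent. Sprung ball detents: within about 9 mm of a detent the carrier is drawn into it and settles within 2 mm; getting out takes about 6 N. Between detents it slides with about 1 N of friction and stays where it is left
- pocket_a (a point): centre of the floor of the carrier's pocket farthest to +y (robot's left), 44 mm above the bench. The carrier is an aluminium plate 86 by 202 mm with three pockets in a row along the rail, each 60 by 61 mm inside, green walls 4 mm thick and 10 mm high above the pocket floor. The point moves with the carrier; its axes are the station's
- pocket_b (a point): the same for the middle pocket (centre of the carrier)
- pocket_c (a point): the same for the pocket farthest to -y (robot's right)
- post_top (a point): centre of the top of the carrier's black push post, 22 mm in diameter and 40 mm high, on an ear 115 mm from the carrier's centre line on the robot's side, its top 82 mm above the bench; moves with the carrier
- jar_1: squat round specimen jar, 44 mm tall, white body 48 mm in diameter with a red ribbed screw cap 50 mm in diameter (upper 18 mm) and an amber window on top; about 110 g, origin at the centre of its underside, z up. Starts standing on the bench on the robot's left; may be absent (None)
- jar_2: squat round specimen jar, 44 mm tall, white body 48 mm in diameter with a red ribbed screw cap 50 mm in diameter (upper 18 mm) and an amber window on top; about 110 g, origin at the centre of its underside, z up. Starts standing on the bench on the robot's left; may be absent (None)
- jar_3: squat round specimen jar, 44 mm tall, white body 48 mm in diameter with a red ribbed screw cap 50 mm in diameter (upper 18 mm) and an amber window on top; about 110 g, origin at the centre of its underside, z up. Starts standing on the bench on the robot's left; may be absent (None)
- out_tray: fixed steel tray on the robot's right, outside 108 mm (its x) by 248 mm (its y), walls 4 mm thick and 18 mm high, floor 4 mm thick; origin at the centre of its underside
- tube_block: bystander: green microtube block 56 by 110 mm, 42 mm high, origin at the centre of its underside
- tube_rack: bystander: green rack of red-capped tubes, 70 by 150 mm, 98 mm high, origin at the centre of its underside
- wash_bottle: bystander: white wash bottle, 62 mm in diameter, 162 mm high, blue spout, origin at the centre of its underside
Mind the look-alikes: they are no part of the job. Leave any blue, purple or yellow look-alike of the jar_2 alone.

How it is judged:
On the way, in this order (a step that is already met when the one before it is completed fails the run):
1. the lock ring is turned down onto the housing and the barrel has not turned (value of joint each of lock_ring, lens_barrel below 0.2 rad and value of joint lens_barrel above -0.2 rad), for 0.2 s.
2. the carrier rests at the detent under the lens with every jar standing in its pockets (all of step 1 and value of joint carrier between 0.19 and 0.21 m and velocity of joint carrier between -0.01 and 0.01 m/s and x of jar_1 in the frame of pocket_b between -0.03 and 0.03 m and y of jar_1 in the frame of pocket_b between -0.1 and 0.1 m and z of jar_1 in the frame of pocket_b between -0.006 and 0.006 m and angle between each of jar_1, jar_2, jar_3's own z axis and vertical below 0.15 rad and x of jar_2 in the frame of pocket_b between -0.03 and 0.03 m and y of jar_2 in the frame of pocket_b between -0.1 and 0.1 m and z of jar_2 in the frame of pocket_b between -0.006 and 0.006 m and x of jar_3 in the frame of pocket_b between -0.03 and 0.03 m and y of jar_3 in the frame of pocket_b between -0.1 and 0.1 m and z of jar_3 in the frame of pocket_b between -0.006 and 0.006 m), for 1.2 s.
3. the carrier is at the last detent with every jar standing in its pockets (value of joint carrier between 0.39 and 0.41 m and x of jar_1 in the frame of pocket_b between -0.03 and 0.03 m and y of jar_1 in the frame of pocket_b between -0.1 and 0.1 m and z of jar_1 in the frame of pocket_b between -0.006 and 0.006 m and angle between each of jar_1, jar_2, jar_3's own z axis and vertical below 0.15 rad and x of jar_2 in the frame of pocket_b between -0.03 and 0.03 m and y of jar_2 in the frame of pocket_b between -0.1 and 0.1 m and z of jar_2 in the frame of pocket_b between -0.006 and 0.006 m and x of jar_3 in the frame of pocket_b between -0.03 and 0.03 m and y of jar_3 in the frame of pocket_b between -0.1 and 0.1 m and z of jar_3 in the frame of pocket_b between -0.006 and 0.006 m), for 0.2 s.
At the end, for the whole second after the job is handed in: the ring is within 0.2 rad of its stop and the barrel within 0.2 rad of where it was, the carrier is back within 10 mm of the loading detent, and every jar present stands upright (within 0.15 rad) and still on the floor of the out tray (all of step 1 and value of joint carrier between -0.01 and 0.01 m and x of jar_1 in the frame of out_tray between -0.05 and 0.05 m and y of jar_1 in the frame of out_tray between -0.12 and 0.12 m and z of jar_1 in the frame of out_tray between -0.004 and 0.01 m and angle between each of jar_1, jar_2, jar_3's own z axis and vertical below 0.15 rad and linear speed of each of jar_1, jar_2, jar_3 below 0.02 m/s and x of jar_2 in the frame of out_tray between -0.05 and 0.05 m and y of jar_2 in the frame of out_tray between -0.12 and 0.12 m and z of jar_2 in the frame of out_tray between -0.004 and 0.01 m and x of jar_3 in the frame of out_tray between -0.05 and 0.05 m and y of jar_3 in the frame of out_tray between -0.12 and 0.12 m and z of jar_3 in the frame of out_tray between -0.004 and 0.01 m); the robot touches nothing.
It fails at once if the focus barrel is turned more than 0.2 rad (value of joint lens_barrel above 0.2 rad or value of joint lens_barrel below -0.2 rad).
It fails at once if the tube block is shifted more than 30 mm or tipped over (distance of tube_block from where it was at the start of the episode above 0.03 m or angle between tube_block's own z axis and vertical above 0.5 rad).
It fails at once if the tube rack is shifted more than 30 mm or tipped over (distance of tube_rack from where it was at the start of the episode above 0.03 m or angle between tube_rack's own z axis and vertical above 0.5 rad).
It fails at once if the wash bottle is shifted more than 30 mm or tipped over (distance of wash_bottle from where it was at the start of the episode above 0.03 m or angle between wash_bottle's own z axis and vertical above 0.5 rad).
Of jar_1, jar_2, jar_3 only 2 to 3 are there at a start; the rules pass over those that are not, and their reading is None.
At some moment in a run one of jar_1, jar_2, jar_3 may be knocked a few centimetres aside while the robot is not near it.
It also fails if it takes over 210 s, if anything falls off the work surface, if the arm or the gripper's body presses on something with over 40 N, if the wrist force passes 120 N, or if a joint passes its speed limit or range.

## Working session

There is one attempt and no reset: what is moved stays moved. The work goes in short steps, Python scripts to look and compute and a tool call to move; the robot and the scene stay as the last step left them, time stands still between calls to the robot, and variables do not carry over. Pictures are saved under pics/ and viewed, and the job is handed in when it is done.

Besides the shell and the picture viewer there is one more tool, called after "Request:" as name([rows], argument=value, ...), one row to a line, values as JSON. drive_tool: Moves the arm, as the interface text tells. Its arguments: {"type":"object","properties":{"targets":{"type":"array"},"hand":{"type":"number"},"newtons":{"type":"number"}},"required":["targets"]}

```bash
mkdir -p pics; ls
python3 - <<'E'
from cell import get_state, viewer, order, r
import cv2
s=get_state(); print({k:s[k] for k in ('clock','ee_pos','tcp_rot','grip_width','ft_force')}, r.grip_point_offset)
for n in("scene","top","wrist"):
    cv2.imwrite(f"pics/{n}0.png",viewer.read_camera(n)); print(n,viewer.calibration(n))
E
```

```text
pics
{'clock': 0.0, 'ee_pos': array([0.21744591, 0.69112713, 0.21777587]), 'tcp_rot': array([ 1.51786167e-01,  9.88413063e-01, -7.58526165e-04, -4.19949446e-05]), 'grip_width': 0.09271652177234019, 'ft_force': array([ 0.04362772, -0.49402675, -0.15587927])} 0.0188
scene {'fov_y': 57.90945514949998, 'cx': 254.22958016615354, 'cy': 193.45552598285855, 'camera_from_world': array([[-0.61535184,  0.78809685,  0.0156673 ,  0.26858899],
       [ 0.63092679,  0.50435234, -0.58954229, -0.26236442],
       [-0.47251826, -0.35289101, -0.80758555,  1.34937421],
       [ 0.        ,  0.        ,  0.        ,  1.        ]])}
top {'fov_y': 47.67350670394042, 'cx': 255.48933192602618, 'cy': 189.9392029644188, 'camera_from_world': array([[ 0.03545714, -0.9993675 ,  0.00271912,  0.06385683],
       [-0.97700994, -0.03523599, -0.21026174,  0.55246725],
       [ 0.21022456,  0.00479868, -0.97764135,  1.35493403],
       [ 0.        ,  0.        ,  0.        ,  1.        ]])}
wrist {'fov_y': 69.3435866405359, 'cx': 251.99572403762772, 'cy': 194.70181659967318, 'tool_from_camera': array([[-1.72834492e-04, -9.59510323e-01, -2.81673409e-01,
         8.06126785e-02],
       [ 9.99999559e-01,  9.43245927e-05, -9.34911950e-04,
         4.26239625e-04],
       [ 9.23626397e-04, -2.81673446e-01,  9.59509884e-01,
        -1.65291569e-01],
       [ 0.00000000e+00,  0.00000000e+00,  0.00000000e+00,
         1.00000000e+00]])}
```

View pics/scene0.png

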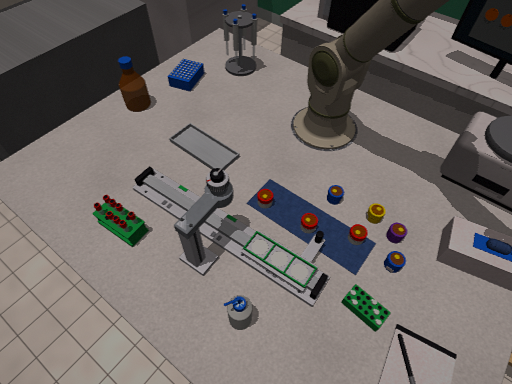

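View pics/top0.png

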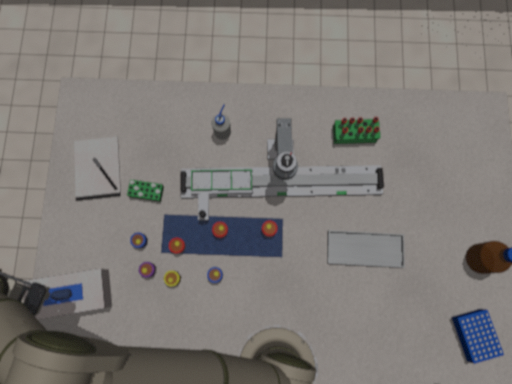

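View pics/wrist0.png

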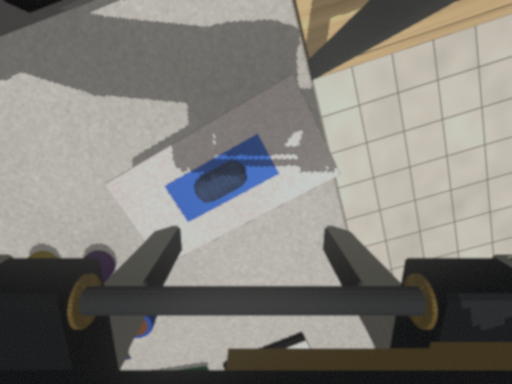

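Red caps are visible in the top view at (177,245), (220,229), (269,228). In the scene view they are at (358,233), (310,221), (265,197). The look-alikes to leave in the top view are blue at (139,240) and (215,274), purple at (147,270) and yellow at (172,278). The rack's red caps at (357,130) are not jars.

```bash
cat > h.py <<'E'
from cell import get_state, viewer, order, r
import cv2, numpy as np
from scipy.spatial.transform import Rotation as R
def cam(n):
    c=viewer.calibration(n); f=192/np.tan(np.radians(c["fov_y"]/2))
    if "camera_from_world" in c: T=np.linalg.inv(c["camera_from_world"])
    else:
        s=get_state(); W=np.eye(4); W[:3,:3]=R.from_quat(s["tcp_rot"]).as_matrix(); W[:3,3]=s["ee_pos"]; T=W@c["tool_from_camera"]
    return f,c["cx"],c["cy"],T
def ray(C,p):
    f,cx,cy,T=C; d=T[:3,:3]@np.array([(p[0]-cx)/f,(p[1]-cy)/f,1]); return T[:3,3],d/np.linalg.norm(d)
def atz(C,p,z):
    o,d=ray(C,p); return o+d*(z-o[2])/d[2]
def tri(l):
    A=np.zeros((3,3));b=np.zeros(3);rs=[ray(C,p) for C,p in l]
    for o,d in rs:
        M=np.eye(3)-np.outer(d,d);A+=M;b+=M@o
    x=np.linalg.solve(A,b); return x,max(np.linalg.norm((np.eye(3)-np.outer(d,d))@(x-o)) for o,d in rs)
def proj(C,X):
    f,cx,cy,T=C; q=np.linalg.inv(T)@np.append(X,1); return q[:2]/q[2]*f+[cx,cy]
def st():
    s=get_state(); m=R.from_quat(s["tcp_rot"]).as_matrix()
    print("t",round(s["clock"],2),"tcp",np.round(s["ee_pos"],4),"yaw of tool y",round(np.degrees(np.arctan2(m[1,1],m[0,1])),1),"w",round(s["grip_width"],4),"F",np.round(s["ft_force"],1),"q",np.round(s["joint_pos"],2))
E
python3 - <<'E'
from h import *
for n in("scene","top"):
    viewer.read_camera(n)
    for q in("ring_centre","pocket_a","pocket_b","pocket_c","post_top","jar_1","out_tray","lens_station","tube_block","tube_rack","wash_bottle"):
        print(n,q,[(np.round(d["xy"],1).tolist(),round(d["conf"],2)) for d in viewer.tip_of(n,q)][:7])
E
```

```text
scene ring_centre [([213.3, 182.4], 0.56)]
scene pocket_a [([281.1, 260.3], 0.94), ([301.8, 271.3], 0.81), ([258.5, 247.9], 0.64)]
scene pocket_b [([281.1, 260.3], 0.94), ([301.8, 271.3], 0.81), ([258.5, 247.9], 0.64)]
scene pocket_c [([281.1, 260.3], 0.94), ([301.8, 271.3], 0.81), ([258.5, 247.9], 0.64)]
scene post_top [([319.1, 235.3], 0.64)]
scene jar_1 [([393.3, 263.1], 0.9), ([329.8, 195.3], 0.84), ([396.8, 237.8], 0.68), ([265.5, 200.3], 0.6), ([376.8, 214.1], 0.59)]
scene out_tray [([205.1, 145.1], 0.79)]
scene lens_station [([224.5, 228.5], 0.64)]
scene tube_block [([364.9, 309.1], 0.77)]
scene tube_rack [([120.7, 225.2], 0.96), ([259.0, 248.0], 0.44), ([201.0, 146.0], 0.21)]
scene wash_bottle [([241.4, 320.0], 0.59)]
top ring_centre [([286.1, 162.9], 0.71), ([177.1, 248.3], 0.3)]
top pocket_a [([219.5, 179.4], 0.95), ([241.0, 178.3], 0.76)]
top pocket_b [([219.5, 179.4], 0.95), ([241.0, 178.3], 0.76)]
top pocket_c [([219.5, 179.4], 0.95), ([241.0, 178.3], 0.76)]
top post_top [([202.2, 214.7], 0.78)]
top jar_1 [([269.1, 228.9], 0.74), ([218.2, 226.9], 0.67), ([175.1, 246.9], 0.66), ([171.9, 275.2], 0.59), ([142.0, 239.0], 0.5), ([149.1, 267.7], 0.47), ([242.2, 181.1], 0.45)]
top out_tray [([364.4, 251.9], 0.74), ([221.3, 131.2], 0.38)]
top lens_station [([280.2, 182.6], 0.93)]
top tube_block [([145.2, 193.5], 0.64), ([221.5, 225.8], 0.38)]
top tube_rack [([353.6, 134.6], 0.71), ([240.4, 180.1], 0.69)]
top wash_bottle [([223.4, 132.7], 0.6)]
```

```bash
python3 - <<'E'
from h import *
S,T=cam("scene"),cam("top")
def p(n,a,b):
    x,e=tri([(S,a),(T,b)]); print(n,np.round(x,4),"err",round(e,4))
p("ring",(213.3,182.4),(286.1,162.9))
p("pb",(281.1,260.3),(219.5,179.4));p("pa",(301.8,271.3),(198,180.5));p("pc",(258.5,247.9),(241,178.3))
p("post",(319.1,235.3),(202.2,214.7))
p("tray",(205.1,145.1),(364.4,251.9));p("stn",(224.5,228.5),(280.2,182.6))
p("block",(364.9,309.1),(145.2,193.5));p("rack",(120.7,225.2),(353.6,134.6));p("bottle",(241.4,320),(223.4,132.7))
# red caps by color
def red(n):
    im=viewer.read_camera(n);h=cv2.cvtColor(im,cv2.COLOR_BGR2HSV)
    m=(((h[...,0]<8)|(h[...,0]>172))&(h[...,1]>130)&(h[...,2]>70)).astype(np.uint8)
    k,l,s,c=cv2.connectedComponentsWithStats(m)
    return [(np.round(c[i],1).tolist(),s[i][:5].tolist()) for i in range(1,k) if s[i][4]>40]
for n in("scene","top"): 
    for q in red(n):print(n,q)
# tops at z=.044 from top cap pixel
p("j a",(358,232),(176.5,245));p("j b",(310,220),(220,229.5));p("j c",(265,196),(269,228.5))
E
python3 - <<'E'
from h import *
t=cv2.imread('pics/top0.png')[140:300,120:310]
cv2.imwrite('pics/topc.png',cv2.resize(t,None,fx=4,fy=3.7,interpolation=cv2.INTER_CUBIC))
E
```

```text
ring [ 0.597  -0.0059  0.2349] err 0.0041
pb [0.5839 0.2062 0.0412] err 0.0025
pa [0.5772 0.2733 0.0482] err 0.0005
pc [0.5912 0.1341 0.0391] err 0.0011
post [0.4615 0.2523 0.0621] err 0.001
tray [ 0.3669 -0.2811  0.0068] err 0.0011
stn [0.5893 0.0019 0.005 ] err 0.0011
block [ 0.538   0.4588 -0.0074] err 0.0006
rack [ 0.7752 -0.2544 -0.0008] err 0.0039
bottle [ 0.7667  0.2088 -0.018 ] err 0.0048
scene ([264.6, 195.4], [257, 189, 16, 13, 80])
scene ([308.8, 220.2], [301, 213, 17, 15, 89])
scene ([357.6, 231.6], [350, 224, 17, 15, 93])
top ([269.1, 228.6], [262, 221, 15, 15, 104])
top ([219.4, 229.8], [212, 222, 16, 16, 113])
top ([176.6, 245.2], [169, 238, 16, 15, 106])
j a [0.3642 0.3325 0.0353] err 0.0013
j b [0.4185 0.1966 0.0353] err 0.0028
j c [0.4286 0.0359 0.0309] err 0.0008
```

View pics/topc.png

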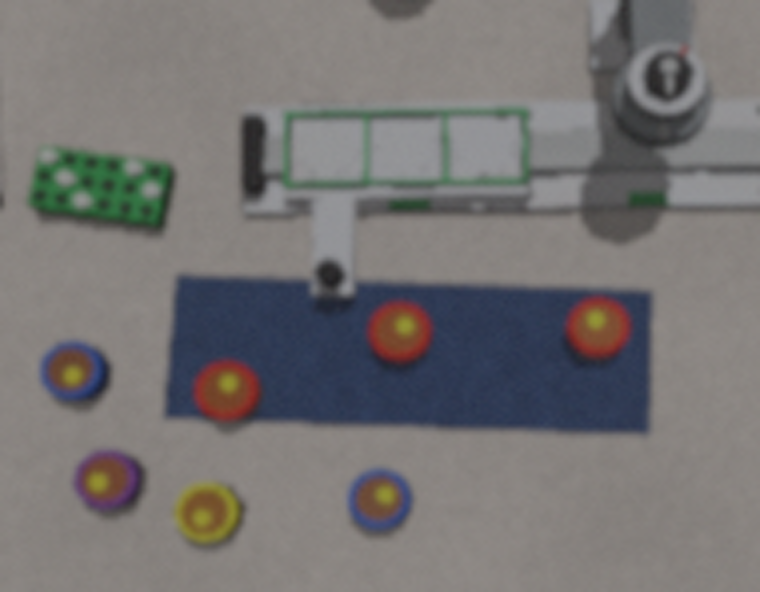

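Three red jars are present, at about (0.364,0.333), (0.419,0.197) and (0.429,0.036). The ring is at about (0.597,-0.006), and its red mark in the top view near (291,153) means it is backed off about 2.6 rad. I'll move above the ring now.

Request:
drive_tool([
  {"dx": 0.015, "dy": -0.035, "dz": 0.012, "az": 0.015},
  {"dx": 0.015, "dy": -0.035, "dz": 0.012, "az": 0.015},
  {"dx": 0.015, "dy": -0.035, "dz": 0.012, "az": 0.015},
  {"dx": 0.015, "dy": -0.035, "dz": 0.012, "az": 0.015},
  {"dx": 0.018, "dy": -0.035, "dz": 0.012, "az": 0.015},
  {"dx": 0.018, "dy": -0.035, "dz": 0.012, "az": 0.015},
  {"dx": 0.018, "dy": -0.035, "dz": 0.012, "az": 0.015},
  {"dx": 0.018, "dy": -0.035, "dz": 0.012, "az": 0.015},
  {"dx": 0.018, "dy": -0.035, "dz": 0.006, "az": 0.015},
  {"dx": 0.018, "dy": -0.035, "dz": 0.006, "az": 0.015},
  {"dx": 0.018, "dy": -0.035, "dz": 0.006, "az": 0.015},
], hand=1, newtons=4)

```text
$.targets[0]: bad value
```

```bash
python3 -c "from h import *;st()"
```

```text
t 1.45 tcp [0.2176 0.6916 0.2186] yaw of tool y 72.5 w 0.093 F [ 0.1  0.4 -0.4] q [-1.34  0.6  -0.    1.6   0.    0.94 -0.08]
```

Request:
drive_tool([
  {"dx": 0.015, "dy": -0.035, "dz": 0.012, "ax": 0, "ay": 0, "az": 0.015},
], hand=1, newtons=4)

```text
clock: 1.53
ee_pos: [0.2272, 0.6607, 0.2277]
tcp_rot: [0.141, 0.99, -0.0, -0.002]
ft_force: [-0.3, -0.7, 0.2]
grip_width: 0.0928
```

Request:
drive_tool([
  {"dx": 0.016, "dy": -0.035, "dz": 0.012, "ax": 0, "ay": 0, "az": 0.015},
  {"dx": 0.016, "dy": -0.035, "dz": 0.012, "ax": 0, "ay": 0, "az": 0.015},
  {"dx": 0.016, "dy": -0.035, "dz": 0.012, "ax": 0, "ay": 0, "az": 0.015},
  {"dx": 0.016, "dy": -0.035, "dz": 0.012, "ax": 0, "ay": 0, "az": 0.015},
  {"dx": 0.018, "dy": -0.035, "dz": 0.012, "ax": 0, "ay": 0, "az": 0.015},
  {"dx": 0.018, "dy": -0.035, "dz": 0.012, "ax": 0, "ay": 0, "az": 0.015},
  {"dx": 0.018, "dy": -0.035, "dz": 0.012, "ax": 0, "ay": 0, "az": 0.015},
  {"dx": 0.018, "dy": -0.035, "dz": 0.012, "ax": 0, "ay": 0, "az": 0.015},
  {"dx": 0.018, "dy": -0.035, "dz": 0.012, "ax": 0, "ay": 0, "az": 0.015},
  {"dx": 0.018, "dy": -0.035, "dz": 0.006, "ax": 0, "ay": 0, "az": 0.015},
  {"dx": 0.018, "dy": -0.035, "dz": 0.006, "ax": 0, "ay": 0, "az": 0.015},
  {"dx": 0.018, "dy": -0.035, "dz": 0.006, "ax": 0, "ay": 0, "az": 0.015},
])

```text
clock: 2.53
ee_pos: [0.4351, 0.2284, 0.3579]
tcp_rot: [0.043, 0.999, 0.001, -0.0]
ft_force: [1.1, -0.0, -0.3]
grip_width: 0.093
```

```bash
python3 -c "from h import *;st()"
```

```text
t 2.53 tcp [0.4351 0.2284 0.3579] yaw of tool y 85.1 w 0.093 F [ 1.1 -0.  -0.3] q [-0.66  0.16  0.08  1.94 -0.02  1.04  0.91]
```

Request:
drive_tool([
  {"dx": 0.014, "dy": -0.037, "dz": 0, "ax": 0, "ay": 0, "az": 0.03},
  {"dx": 0.014, "dy": -0.037, "dz": 0, "ax": 0, "ay": 0, "az": 0.03},
  {"dx": 0.014, "dy": -0.037, "dz": 0, "ax": 0, "ay": 0, "az": 0.03},
  {"dx": 0.014, "dy": -0.037, "dz": 0, "ax": 0, "ay": 0, "az": 0},
  {"dx": 0.014, "dy": -0.037, "dz": 0, "ax": 0, "ay": 0, "az": 0},
  {"dx": 0.014, "dy": -0.03, "dz": 0, "ax": 0, "ay": 0, "az": 0},
  {"dx": 0.01, "dy": -0.02, "dz": 0, "ax": 0, "ay": 0, "az": 0},
  {"dx": 0, "dy": 0, "dz": 0, "ax": 0, "ay": 0, "az": 0},
])

```text
clock: 3.2
ee_pos: [0.5341, -0.0284, 0.3632]
tcp_rot: [0.0, 1.0, 0.002, 0.005]
ft_force: [0.0, -0.1, 0.0]
grip_width: 0.0927
```

Run:
```python
from h import *
st();C=cam("wrist");im=viewer.read_camera("wrist");cv2.imwrite("pics/w1.png",im)
for q in("ring_centre","lens_station"):
  print(q,[(np.round(d["xy"],1).tolist(),round(d["conf"],2)) for d in viewer.tip_of("wrist",q)])
print(proj(C,[.597,-.006,.247]),proj(C,[.597,-.006,.282]))
t=viewer.read_camera("top")[130:200,230:330];cv2.imwrite("pics/t1.png",cv2.resize(t,None,fx=6,fy=6,interpolation=cv2.INTER_CUBIC))
```

```text
t 3.2 tcp [ 0.5341 -0.0284  0.3632] yaw of tool y 90.0 w 0.0927 F [ 0.  -0.1  0. ] q [-0.25  0.22  0.25  1.86 -0.06  1.06  1.59]
ring_centre [([275.7, 238.2], 0.98)]
lens_station [([267.9, 183.9], 0.81)]
[270.97975227 245.48407831] [273.35353407 261.83290389]
```

View pics/w1.png

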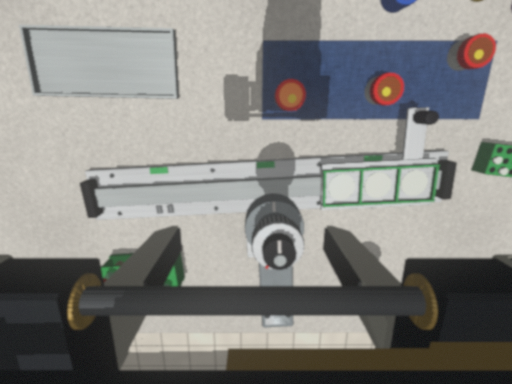

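Run:
```python
from h import *
im=cv2.imread("pics/w1.png")[180:290,220:340];cv2.imwrite("pics/w1c.png",cv2.resize(im,None,fx=6,fy=5,interpolation=cv2.INTER_CUBIC))
```

```text
(no output)
```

View pics/w1c.png

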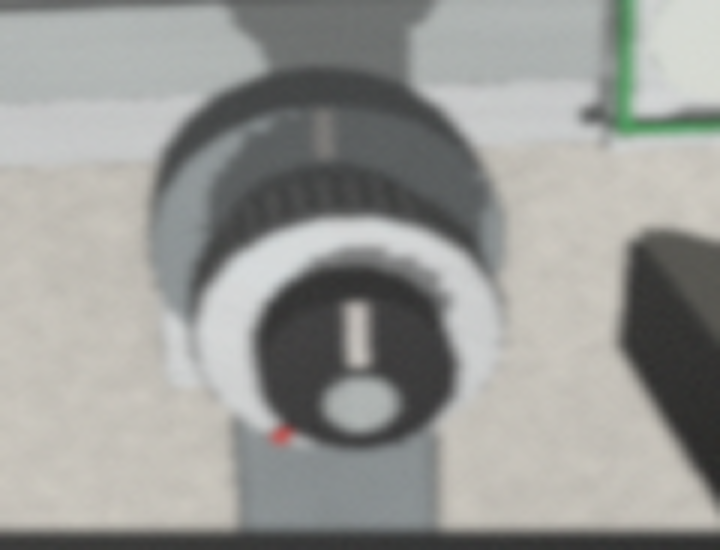

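View pics/t1.png

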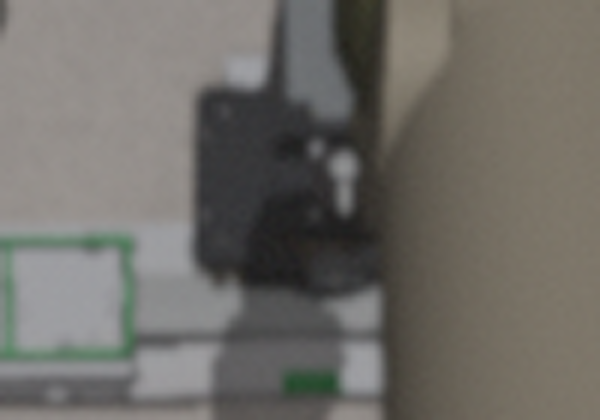

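Run:
```python
from h import *
C=cam("wrist")
print(atz(C,(278,246),.2616),atz(C,(279.5,252),.278), atz(C,(279.9,260.5),.282), atz(C,(273.5,226),.215))
# pockets / post / jars from wrist
for d in viewer.tip_of("wrist","pocket_a"): print("pocket",d["conf"],d["xy"],atz(C,d["xy"],.044))
for d in viewer.tip_of("wrist","post_top"): print("post",d["conf"],d["xy"],atz(C,d["xy"],.082))
for d in viewer.tip_of("wrist","out_tray"): print("tray",d["conf"],d["xy"],atz(C,d["xy"],.0))
for d in viewer.tip_of("wrist","jar_1"): print("jar",d["conf"],d["xy"],atz(C,d["xy"],.0))
viewer.read_camera("wrist")
```

```text
[0.58787094 0.00739321 0.2616    ] [0.58605176 0.00728488 0.278     ] [0.59331165 0.00754122 0.282     ] [0.58498956 0.00621758 0.215     ]
pocket 0.96 [411.9, 187.7] [0.58235469 0.27045412 0.044     ]
pocket 0.81 [340.4, 183.7] [0.57557222 0.14000913 0.044     ]
pocket 0.61 [377.9, 179.6] [0.56762026 0.20664813 0.044     ]
post 0.82 [434.1, 118.0] [0.45975542 0.2624544  0.082     ]
tray 0.62 [104.3, 62.3] [ 0.37232526 -0.27594847  0.        ]
tray 0.45 [339.7, 186.7] [0.59305325 0.15401307 0.        ]
jar 0.93 [463.0, 54.8] [0.35593705 0.34419918 0.        ]
jar 0.78 [283.7, 97.9] [0.42841797 0.0369899  0.        ]
jar 0.6 [374.1, 91.4] [0.416338   0.19824814 0.        ]
```

Request:
drive_tool([
  {"dx": -0.02, "dy": 0.036, "dz": -0.02, "ax": 0, "ay": 0, "az": 0},
  {"dx": -0.02, "dy": 0, "dz": -0.03, "ax": 0, "ay": 0, "az": 0},
  {"dx": 0, "dy": 0, "dz": 0, "ax": 0, "ay": 0, "az": 0},
])

```text
clock: 3.9
ee_pos: [0.4942, 0.0117, 0.3146]
tcp_rot: [-0.004, 1.0, 0.003, 0.006]
ft_force: [-1.6, -0.6, -0.9]
grip_width: 0.0929
```

Run:
```python
from h import *
st();C=cam("wrist");im=viewer.read_camera("wrist");cv2.imwrite("pics/w2.png",im)
p=proj(C,[.587,.007,.26]).astype(int);print(p)
np.save("C2.npy",C[3])
x0,y0=p[0]-60,p[1]-60
print(x0,y0,cv2.imwrite("pics/w2c.png",cv2.resize(im[max(y0,0):y0+110,x0:x0+120],None,fx=6,fy=5,interpolation=cv2.INTER_CUBIC)))
```

```text
t 3.9 tcp [0.4942 0.0117 0.3146] yaw of tool y 90.5 w 0.0929 F [-1.6 -0.6 -0.9] q [-0.31  0.2   0.22  2.01 -0.06  0.92  1.51]
[244 304]
184 244 True
```

View pics/w2c.png

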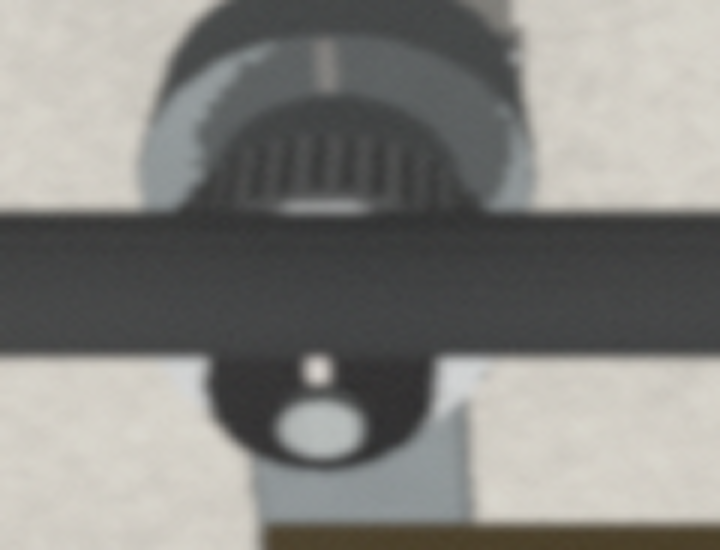

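Run:
```python
from h import *
C2=cam("wrist"); 
C=list(C2)
W=np.eye(4); W[:3,:3]=R.from_quat([0,1,.002,.005]).as_matrix(); W[:3,3]=[.5341,-.0284,.3632]
C1=(C2[0],C2[1],C2[2],W@viewer.calibration("wrist")["tool_from_camera"])
print(tri([(C1,(280.2,260.6)),(C2,(237.7,329.6))]), atz(C1,(280.2,260.6),.282),atz(C2,(237.7,329.6),.282))
T=cam("top"); print(proj(T,[.593,.007,.259]))
```

```text
(array([0.59082401, 0.00122307, 0.29177262]), np.float64(0.0016673229300121566)) [0.59553744 0.00088464 0.282     ] [0.60119946 0.00213503 0.282     ]
[283.3372753  161.02382152]
```

Run:
```python
from h import *
st()
c=cam("wrist"); C2=(*c[:3],np.load("C2.npy"))
W=np.eye(4); W[:3,:3]=R.from_quat([0,1,.002,.005]).as_matrix(); W[:3,3]=[.5341,-.0284,.3632]
C1=(*c[:3],W@viewer.calibration("wrist")["tool_from_camera"])
print(tri([(C1,(280.2,260.6)),(C2,(237.7,329.6))]), atz(C1,(280.2,260.6),.282),atz(C2,(237.7,329.6),.282))
print(atz(C1,(278,246),.2616),atz(C1,(279.5,252),.278))
for n,p in (("pa",(411.9,187.7)),("pc",(340.4,183.7)),("pb",(377.9,179.6))): print(n,atz(C1,p,.044))
print(atz(C1,(434.1,118),.082),atz(C1,(104.3,62.3),0))
```

```text
t 3.95 tcp [0.4973 0.0128 0.3171] yaw of tool y 90.5 w 0.0927 F [1.  0.5 0.8] q [-0.31  0.2   0.22  2.01 -0.06  0.92  1.51]
(array([0.59613163, 0.00103578, 0.28102542]), np.float64(4.1187002785565693e-05)) [0.59553744 0.00088464 0.282     ] [0.59525333 0.00111982 0.282     ]
[5.89974991e-01 4.32803012e-04 2.61600000e-01] [5.88147366e-01 3.66207202e-04 2.78000000e-01]
pa [0.58625376 0.26310737 0.044     ]
pc [0.57864317 0.13278736 0.044     ]
pb [0.57111057 0.19944776 0.044     ]
[0.4635664  0.25592188 0.082     ] [ 0.37249182 -0.28222288  0.        ]
```

Run:
```python
from h import *
c=cam("wrist"); 
W=np.eye(4); W[:3,:3]=R.from_quat([0,1,.002,.005]).as_matrix(); W[:3,3]=[.5341,-.0284,.3632]
C1=(*c[:3],W@viewer.calibration("wrist")["tool_from_camera"])
for x in (.590,.5955):
  for rr,z in((.0285,.2616),(.0175,.278),(.0285,.235),(.037,.215)):
    P=np.array([proj(C1,[x+rr*np.cos(a),.001+rr*np.sin(a),z]) for a in np.linspace(0,6.28,60)])
    m,M=P.min(0),P.max(0); print(x,z,"crop L/R",(m[0]-220)*6,(M[0]-220)*6,"T/B",(m[1]-180)*5,(M[1]-180)*5)
```

```text
0.59 0.2616 crop L/R 190.26574444857783 512.2828873457731 T/B 205.63403647591286 447.92965282331295
0.59 0.278 crop L/R 256.1370309870799 464.9209570709352 T/B 289.0503195189396 444.73002227806745
0.59 0.235 crop L/R 189.95778149226948 486.3769420227421 T/B 160.42206047064823 386.2319833661556
0.59 0.215 crop L/R 148.01155155826467 511.2056402886791 T/B 97.14273866845517 376.09938194561846
0.5955 0.2616 crop L/R 190.2796659234657 510.5573478423199 T/B 230.24622413347075 469.93000057612164
0.5955 0.278 crop L/R 255.77591202642816 463.36934613562175 T/B 314.29297428489406 468.20238593088845
0.5955 0.235 crop L/R 189.97213402852157 484.91675720761407 T/B 183.26758460838036 406.8356227632222
0.5955 0.215 crop L/R 148.22222047520688 509.71067699922264 T/B 119.14222933338152 395.4835151364
```

Request:
drive_tool([
  {"dx": 0.03, "dy": -0.004, "dz": 0.004, "ax": -0.006, "ay": 0.012, "az": 0},
  {"dx": 0.03, "dy": -0.004, "dz": 0, "ax": 0, "ay": 0, "az": 0},
  {"dx": 0.025, "dy": -0.004, "dz": 0, "ax": 0, "ay": 0, "az": 0},
  {"dx": 0.01, "dy": 0, "dz": 0, "ax": 0, "ay": 0, "az": 0},
  {"dx": 0, "dy": 0, "dz": 0, "ax": 0, "ay": 0, "az": 0},
  {"dx": 0, "dy": 0, "dz": 0, "ax": 0, "ay": 0, "az": 0},
])

```text
clock: 4.45
ee_pos: [0.5998, 0.0015, 0.3266]
tcp_rot: [-0.007, 1.0, 0.0, 0.005]
ft_force: [0.2, 0.3, -0.2]
grip_width: 0.0927
```

Run:
```python
from h import *
st()
im=viewer.read_camera("wrist");cv2.imwrite("pics/w3.png",im)
```

```text
t 4.45 tcp [0.5998 0.0015 0.3266] yaw of tool y 90.8 w 0.0927 F [ 0.2  0.3 -0.2] q [-0.26  0.34  0.23  1.78 -0.09  1.02  1.58]
```

View pics/w3.png

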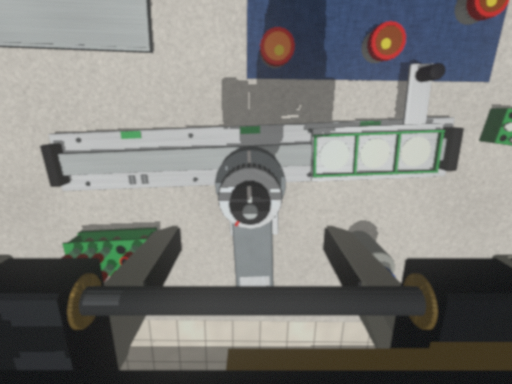

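Run:
```python
from h import *
C=cam("wrist");st()
im=cv2.imread("pics/w3.png");x0,y0=200,140
big=cv2.resize(im[y0:y0+110,x0:x0+120],None,fx=6,fy=5,interpolation=cv2.INTER_CUBIC)
for col,x in(((0,255,0),.592),((0,0,255),.597)):
  for rr,z in((.0285,.2616),(.0175,.278),(.037,.215)):
    P=np.array([(proj(C,[x+rr*np.cos(a),.0005+rr*np.sin(a),z])-[x0,y0]+.5)*[6,5] for a in np.linspace(0,6.28,60)])
    cv2.polylines(big,[P.astype(np.int32)],True,col,1)
cv2.imwrite("pics/w3c.png",big)
```

```text
t 4.5 tcp [0.5996 0.0016 0.3266] yaw of tool y 90.8 w 0.0926 F [-0.1  0.   0.7] q [-0.26  0.34  0.23  1.79 -0.09  1.01  1.58]
```

View pics/w3c.png

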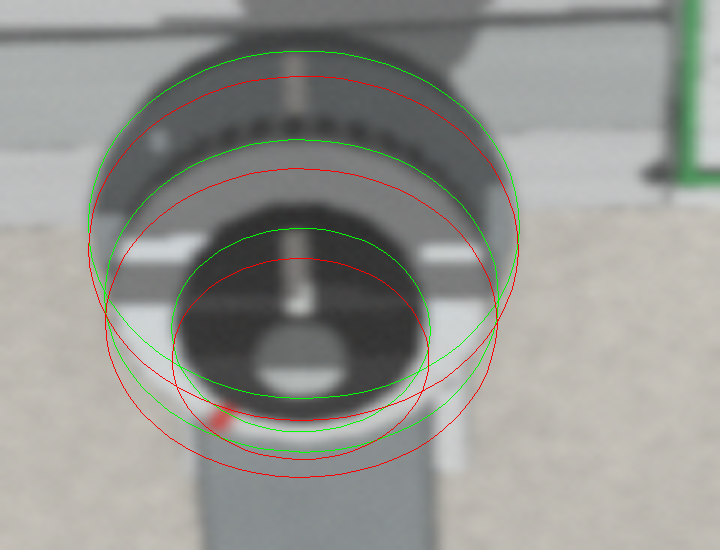

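Request:
drive_tool([
  {"dx": -0.009, "dy": -0.001, "dz": 0, "ax": 0, "ay": 0.01, "az": 0},
  {"dx": 0, "dy": 0, "dz": -0.01, "ax": 0, "ay": 0, "az": 0},
  {"dx": 0, "dy": 0, "dz": -0.025, "ax": 0, "ay": 0, "az": 0},
  {"dx": 0, "dy": 0, "dz": -0.025, "ax": 0, "ay": 0, "az": 0},
  {"dx": 0, "dy": 0, "dz": -0.02, "ax": 0, "ay": 0, "az": 0},
  {"dx": 0, "dy": 0, "dz": 0, "ax": 0, "ay": 0, "az": 0},
  {"dx": 0, "dy": 0, "dz": 0, "ax": 0, "ay": 0, "az": 0},
])

```text
clock: 5.08
ee_pos: [0.5842, 0.0007, 0.2456]
tcp_rot: [-0.007, 1.0, 0.001, 0.001]
ft_force: [0.7, 0.0, 0.7]
grip_width: 0.0929
```

Request:
drive_tool([
  {"dx": 0.0065, "dy": 0, "dz": -0.008, "ax": 0, "ay": 0, "az": 0},
  {"dx": 0, "dy": 0, "dz": -0.006, "ax": 0, "ay": 0, "az": 0},
  {"dx": 0, "dy": 0, "dz": 0, "ax": 0, "ay": 0, "az": 0},
  {"dx": 0, "dy": 0, "dz": 0, "ax": 0, "ay": 0, "az": 0},
])

```text
clock: 5.42
ee_pos: [0.5919, 0.0009, 0.2332]
tcp_rot: [-0.007, 1.0, 0.002, 0.003]
ft_force: [-0.2, -0.1, 0.5]
grip_width: 0.0925
```

Request:
drive_tool([
  {"dx": -0.001, "dy": 0, "dz": -0.003, "ax": 0, "ay": 0, "az": 0},
  {"dx": 0, "dy": 0, "dz": 0, "ax": 0, "ay": 0, "az": 0},
  {"dx": 0, "dy": 0, "dz": 0, "ax": 0, "ay": 0, "az": 0},
  {"dx": 0, "dy": 0, "dz": 0, "ax": 0, "ay": 0, "az": 0},
  {"dx": 0, "dy": 0, "dz": 0, "ax": 0, "ay": 0, "az": 0},
  {"dx": 0, "dy": 0, "dz": 0, "ax": 0, "ay": 0, "az": 0},
], hand=-1, newtons=4)

```text
clock: 5.92
ee_pos: [0.5916, 0.0007, 0.2317]
tcp_rot: [-0.007, 1.0, 0.002, 0.004]
ft_force: [0.1, -7.2, 0.7]
grip_width: 0.0582
```

Run:
```python
from h import *
st();print(get_state()["ft_torque"])
cv2.imwrite("pics/w4.png",viewer.read_camera("wrist"))
```

```text
t 5.92 tcp [0.5916 0.0007 0.2317] yaw of tool y 90.8 w 0.0582 F [ 0.1 -7.2  0.7] q [-0.24  0.43  0.2   1.91 -0.12  0.8   1.61]
[-1.74855739  0.04345778 -0.01626047]
```

View pics/w4.png

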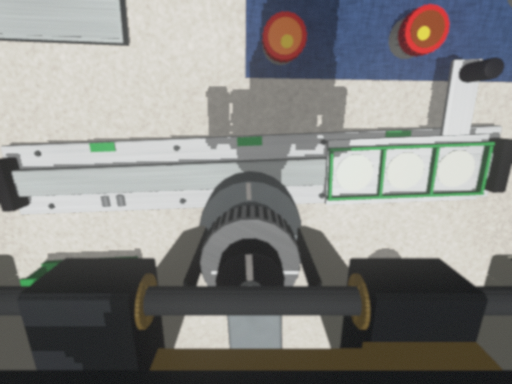

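Request:
drive_tool([
  {"dx": 0, "dy": -0.001, "dz": 0, "ax": 0, "ay": 0, "az": 0},
  {"dx": 0, "dy": 0, "dz": 0, "ax": 0, "ay": 0, "az": 0},
  {"dx": 0, "dy": 0, "dz": 0, "ax": 0, "ay": 0, "az": 0},
])

```text
clock: 6.22
ee_pos: [0.5916, -0.0006, 0.2319]
tcp_rot: [-0.007, 1.0, 0.002, 0.004]
ft_force: [0.3, 0.4, -0.9]
grip_width: 0.0558
```

Request:
drive_tool([
  {"dx": 0, "dy": 0, "dz": 0, "ax": 0, "ay": 0, "az": -0.06},
  {"dx": 0, "dy": 0, "dz": 0, "ax": 0, "ay": 0, "az": -0.1},
  {"dx": 0, "dy": 0, "dz": 0, "ax": 0, "ay": 0, "az": -0.1},
  {"dx": 0, "dy": 0, "dz": 0, "ax": 0, "ay": 0, "az": -0.1},
  {"dx": 0, "dy": 0, "dz": 0, "ax": 0, "ay": 0, "az": -0.1},
  {"dx": 0, "dy": 0, "dz": 0, "ax": 0, "ay": 0, "az": -0.1},
  {"dx": 0, "dy": 0, "dz": 0, "ax": 0, "ay": 0, "az": -0.1},
])

```text
clock: 6.8
ee_pos: [0.5921, 0.0008, 0.2312]
tcp_rot: [0.328, 0.945, 0.001, 0.005]
ft_force: [0.4, 0.4, -1.8]
grip_width: 0.0554
```

Run:
```python
from h import *
st();print(get_state()["ft_torque"])
```

```text
t 6.8 tcp [0.5921 0.0008 0.2312] yaw of tool y 51.7 w 0.0554 F [ 0.4  0.4 -1.8] q [-0.38  0.44  0.4   1.92 -0.23  0.81  1.05]
[ 0.03574344 -0.15470803  0.04050269]
```

Request:
drive_tool([
  {"dx": 0, "dy": 0, "dz": -0.0002, "ax": 0, "ay": 0, "az": -0.1},
  {"dx": 0, "dy": 0, "dz": -0.0002, "ax": 0, "ay": 0, "az": -0.1},
  {"dx": 0, "dy": 0, "dz": -0.0002, "ax": 0, "ay": 0, "az": -0.1},
  {"dx": 0, "dy": 0, "dz": -0.0002, "ax": 0, "ay": 0, "az": -0.1},
  {"dx": 0, "dy": 0, "dz": -0.0002, "ax": 0, "ay": 0, "az": -0.1},
  {"dx": 0, "dy": 0, "dz": -0.0002, "ax": 0, "ay": 0, "az": -0.1},
  {"dx": 0, "dy": 0, "dz": -0.0002, "ax": 0, "ay": 0, "az": -0.1},
  {"dx": 0, "dy": 0, "dz": -0.0002, "ax": 0, "ay": 0, "az": -0.1},
  {"dx": 0, "dy": 0, "dz": -0.0002, "ax": 0, "ay": 0, "az": -0.1},
  {"dx": 0, "dy": 0, "dz": -0.0002, "ax": 0, "ay": 0, "az": -0.1},
])

```text
clock: 7.63
ee_pos: [0.5944, 0.0017, 0.2301]
tcp_rot: [0.757, 0.654, -0.001, 0.007]
ft_force: [2.1, -1.2, -1.2]
grip_width: 0.0559
```

Run:
```python
from h import *
st();print(get_state()["ft_torque"])
cv2.imwrite("pics/w5.png",viewer.read_camera("wrist"))
```

```text
t 7.63 tcp [0.5944 0.0017 0.2301] yaw of tool y -8.4 w 0.0559 F [ 2.1 -1.2 -1.2] q [-0.58  0.51  0.71  1.93 -0.42  0.85  0.2 ]
[-0.13547236  0.01635729  0.07410367]
```

View pics/w5.png

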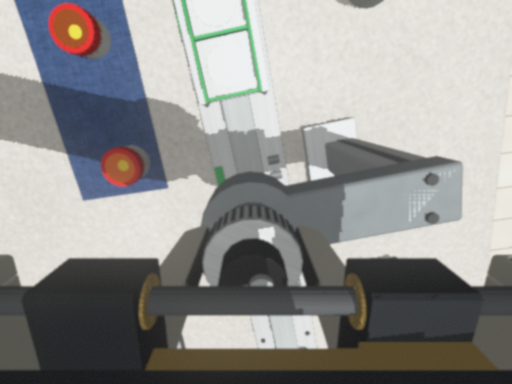

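Request:
drive_tool([
  {"dx": -0.001, "dy": -0.0005, "dz": -0.0002, "ax": 0, "ay": 0, "az": -0.1},
  {"dx": 0, "dy": 0, "dz": -0.0002, "ax": 0, "ay": 0, "az": -0.1},
  {"dx": 0, "dy": 0, "dz": -0.0002, "ax": 0, "ay": 0, "az": -0.1},
  {"dx": 0, "dy": 0, "dz": -0.0002, "ax": 0, "ay": 0, "az": -0.1},
  {"dx": 0, "dy": 0, "dz": -0.0002, "ax": 0, "ay": 0, "az": -0.1},
  {"dx": 0, "dy": 0, "dz": -0.0002, "ax": 0, "ay": 0, "az": -0.08},
])

```text
clock: 8.18
ee_pos: [0.5957, 0.001, 0.2294]
tcp_rot: [0.915, 0.403, -0.002, 0.009]
ft_force: [-0.7, -1.3, 0.1]
grip_width: 0.056
```

Run:
```python
from h import *
st();print(get_state()["ft_torque"])
```

```text
t 8.18 tcp [0.5957 0.001  0.2294] yaw of tool y -42.5 w 0.056 F [-0.7 -1.3  0.1] q [-0.68  0.57  0.89  1.93 -0.54  0.9  -0.26]
[-0.14246952  0.13965905  0.0070734 ]
```

Request:
drive_tool([
  {"dx": -0.001, "dy": 0, "dz": 0, "ax": 0, "ay": 0, "az": -0.08},
  {"dx": 0, "dy": 0, "dz": 0, "ax": 0, "ay": 0, "az": -0.08},
  {"dx": 0, "dy": 0, "dz": 0, "ax": 0, "ay": 0, "az": -0.05},
])

```text
clock: 8.43
ee_pos: [0.596, 0.0006, 0.2293]
tcp_rot: [0.953, 0.303, -0.003, 0.01]
ft_force: [0.4, -0.2, -0.4]
grip_width: 0.0557
```

Run:
```python
from h import *
st();print(get_state()["ft_torque"])
cv2.imwrite("pics/w6.png",viewer.read_camera("wrist"))
t=viewer.read_camera("scene")[120:280,140:300];cv2.imwrite("pics/s6.png",cv2.resize(t,None,fx=3.7,fy=3.7,interpolation=cv2.INTER_CUBIC))
```

```text
t 8.43 tcp [0.596  0.0006 0.2293] yaw of tool y -54.7 w 0.0557 F [ 0.4 -0.2 -0.4] q [-0.71  0.6   0.96  1.93 -0.59  0.92 -0.42]
[-0.04097375  0.15687942  0.07442157]
```

View pics/w6.png

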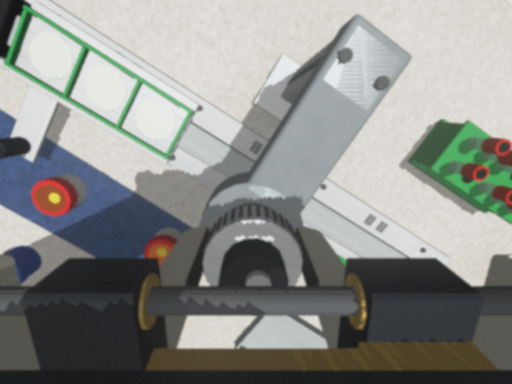

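View pics/s6.png

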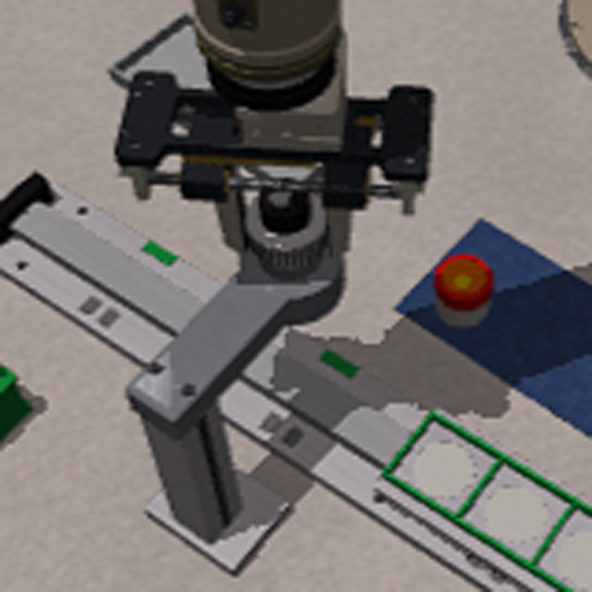

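Request:
drive_tool([
  {"dx": 0, "dy": 0, "dz": 0, "ax": 0, "ay": 0, "az": -0.06},
  {"dx": 0, "dy": 0, "dz": 0, "ax": 0, "ay": 0, "az": -0.06},
  {"dx": 0, "dy": 0, "dz": 0, "ax": 0, "ay": 0, "az": -0.06},
])

```text
clock: 8.78
ee_pos: [0.5963, 0.0002, 0.2294]
tcp_rot: [0.975, 0.221, -0.003, 0.01]
ft_force: [2.0, 0.2, -0.7]
grip_width: 0.0565
```

Run:
```python
from h import *
st();print(get_state()["ft_torque"])
```

```text
t 8.78 tcp [5.963e-01 2.000e-04 2.294e-01] yaw of tool y -64.4 w 0.0565 F [ 2.   0.2 -0.7] q [-0.73  0.62  1.01  1.93 -0.62  0.95 -0.55]
[-0.13491738 -0.05824013  0.19110519]
```

Torque about z rose from 0.07 to 0.19 N m, so the ring is at its stop. Next I release it, rise and check the marks.

Request:
drive_tool([
  {"dx": 0, "dy": 0, "dz": 0, "ax": 0, "ay": 0, "az": 0.03},
  {"dx": 0, "dy": 0, "dz": 0, "ax": 0, "ay": 0, "az": 0},
  {"dx": 0, "dy": 0, "dz": 0, "ax": 0, "ay": 0, "az": 0},
  {"dx": 0, "dy": 0, "dz": 0, "ax": 0, "ay": 0, "az": 0},
  {"dx": 0, "dy": 0, "dz": 0.03, "ax": 0, "ay": 0, "az": 0},
  {"dx": 0, "dy": 0, "dz": 0.04, "ax": 0, "ay": 0, "az": 0},
  {"dx": -0.02, "dy": 0, "dz": 0.03, "ax": 0, "ay": 0, "az": 0.12},
  {"dx": -0.02, "dy": 0, "dz": 0.01, "ax": 0, "ay": 0, "az": 0.12},
  {"dx": -0.02, "dy": 0, "dz": 0, "ax": 0, "ay": 0, "az": 0.12},
  {"dx": -0.02, "dy": 0, "dz": 0, "ax": 0, "ay": 0, "az": 0.12},
  {"dx": -0.02, "dy": 0, "dz": 0, "ax": 0, "ay": 0, "az": 0.12},
  {"dx": -0.02, "dy": 0, "dz": 0, "ax": 0, "ay": 0, "az": 0.12},
], hand=1)

```text
clock: 9.78
ee_pos: [0.4742, -0.0005, 0.3425]
tcp_rot: [0.813, 0.583, 0.0, 0.014]
ft_force: [0.0, -0.5, 0.6]
grip_width: 0.0931
```

Request:
drive_tool([
  {"dx": 0, "dy": 0, "dz": 0, "ax": 0, "ay": 0, "az": 0.12},
  {"dx": 0, "dy": 0, "dz": 0, "ax": 0, "ay": 0, "az": 0.12},
  {"dx": 0, "dy": 0, "dz": 0, "ax": 0, "ay": 0, "az": 0.12},
  {"dx": 0, "dy": 0, "dz": 0, "ax": 0, "ay": 0, "az": 0.12},
  {"dx": 0, "dy": 0, "dz": 0, "ax": 0, "ay": 0, "az": 0.12},
  {"dx": 0, "dy": 0, "dz": 0, "ax": 0, "ay": 0, "az": 0.12},
  {"dx": 0, "dy": 0, "dz": 0, "ax": 0, "ay": 0, "az": 0.12},
  {"dx": 0, "dy": 0, "dz": 0, "ax": 0, "ay": 0, "az": 0.12},
  {"dx": 0, "dy": 0, "dz": 0, "ax": 0, "ay": 0, "az": 0.12},
  {"dx": 0, "dy": 0, "dz": 0, "ax": 0, "ay": 0, "az": 0},
  {"dx": 0, "dy": 0, "dz": 0, "ax": 0, "ay": 0, "az": 0},
])

```text
clock: 10.7
ee_pos: [0.4672, -0.0022, 0.3452]
tcp_rot: [0.375, 0.927, 0.012, 0.01]
ft_force: [-0.1, 0.3, -0.5]
grip_width: 0.093
```

Run:
```python
from h import *
st();C=cam("wrist");np.save("C7.npy",C[3])
im=viewer.read_camera("wrist");cv2.imwrite("pics/w7.png",im)
p=proj(C,[.592,.0,.26]).astype(int);print(p)
x0,y0=max(p[0]-60,0),max(p[1]-60,0)
cv2.imwrite("pics/w7c.png",cv2.resize(im[y0:y0+110,x0:x0+120],None,fx=6,fy=5,interpolation=cv2.INTER_CUBIC))
for q in("jar_1","pocket_a","post_top","out_tray"):
  for d in viewer.tip_of("wrist",q): print(q,round(d["conf"],2),np.round(d["xy"],1),np.round(atz(C,d["xy"],dict(jar_1=0,pocket_a=.044,post_top=.082,out_tray=0)[q]),4))
```

```text
t 10.7 tcp [ 0.4672 -0.0022  0.3452] yaw of tool y 46.0 w 0.093 F [-0.1  0.3 -0.5] q [-0.76  0.15  0.77  2.05 -0.14  0.97  0.88]
[334 280]
jar_1 0.85 [245.4 125.9] [0.4253 0.0342 0.    ]
jar_1 0.69 [308.1  53.6] [0.4145 0.1916 0.    ]
pocket_a 0.91 [349.  152.7] [0.5772 0.1306 0.044 ]
pocket_a 0.71 [383.8 123.8] [0.58   0.2017 0.044 ]
pocket_a 0.64 [413.7  97.8] [0.5808 0.2609 0.044 ]
pocket_a 0.32 [294.9 202.3] [0.579  0.0063 0.044 ]
post_top 0.78 [379.3  39.4] [0.4682 0.2527 0.082 ]
```

View pics/w7.png

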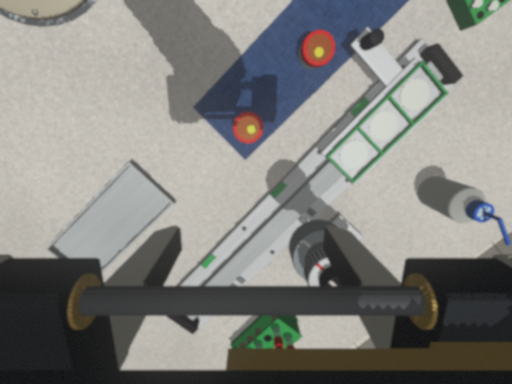

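View pics/w7c.png

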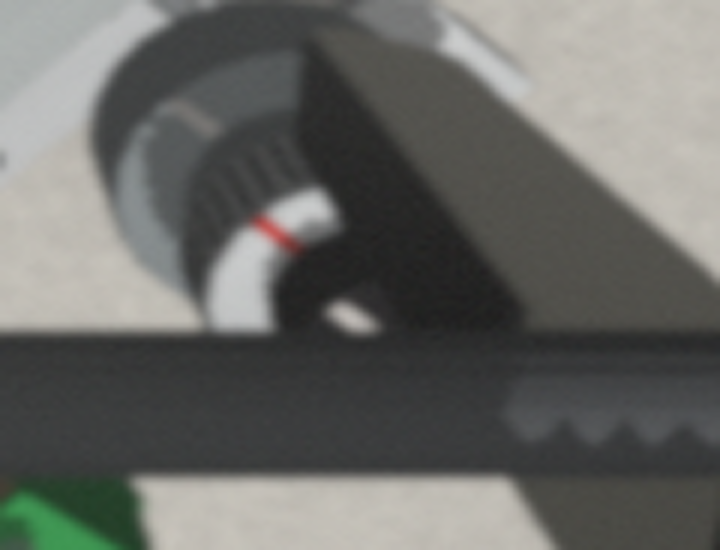

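All three marks (housing, red ring mark, barrel) line up, so the lens is locked and the barrel has not turned. Next is jar c, the rightmost red one.

Request:
drive_tool([
  {"dx": -0.005, "dy": 0.005, "dz": -0.015, "ax": 0, "ay": 0, "az": -0.1},
  {"dx": -0.005, "dy": 0.005, "dz": -0.015, "ax": 0, "ay": 0, "az": -0.1},
  {"dx": -0.005, "dy": 0.005, "dz": -0.015, "ax": 0, "ay": 0, "az": -0.1},
  {"dx": -0.005, "dy": 0.005, "dz": -0.015, "ax": 0, "ay": 0, "az": -0.1},
  {"dx": -0.005, "dy": 0.005, "dz": -0.015, "ax": 0, "ay": 0, "az": -0.1},
  {"dx": -0.005, "dy": 0.005, "dz": -0.015, "ax": 0, "ay": 0, "az": -0.1},
  {"dx": -0.005, "dy": 0.005, "dz": -0.015, "ax": 0, "ay": 0, "az": -0.1},
  {"dx": 0, "dy": 0, "dz": 0, "ax": 0, "ay": 0, "az": -0.1},
  {"dx": 0, "dy": 0, "dz": 0, "ax": 0, "ay": 0, "az": 0},
  {"dx": 0, "dy": 0, "dz": 0, "ax": 0, "ay": 0, "az": 0},
])

```text
clock: 11.78
ee_pos: [0.4316, 0.0353, 0.2364]
tcp_rot: [0.722, 0.692, 0.005, 0.017]
ft_force: [0.1, 0.3, -0.4]
grip_width: 0.0928
```

```bash
cat >> h.py <<'E'
def caps(name,pic=None,zt=.044):
    C=cam(name); 
    if name=="wrist": st()
    im=viewer.read_camera(name)
    if pic: cv2.imwrite(pic,im)
    h=cv2.cvtColor(im,cv2.COLOR_BGR2HSV)
    m=(((h[...,0]<8)|(h[...,0]>172))&(h[...,1]>120)&(h[...,2]>50)).astype(np.uint8)
    cs,_=cv2.findContours(m,cv2.RETR_EXTERNAL,cv2.CHAIN_APPROX_NONE)
    for c in cs:
        if cv2.contourArea(c)<60: continue
        (x,y),(a,b),_=cv2.fitEllipse(c)
        print("red",np.round((x,y),1),"axes",round(a),round(b),"at z",zt,np.round(atz(C,(x,y),zt),4),"mid-cap",np.round(atz(C,(x,y),zt-.009),4))
    return im,C
def err():
    s=get_state(); z=R.from_quat(s["tcp_rot"]).as_matrix()[:,2]; c=np.cross(z,[0,0,-1]); print("tilt fix ax,ay",np.round(c[:2],4))
E
python3 - <<'E'
from h import *
caps("wrist","pics/w8.png");err()
E
```

```text
t 11.78 tcp [0.4316 0.0353 0.2364] yaw of tool y -2.4 w 0.0928 F [ 0.1  0.3 -0.4] q [-0.92  0.29  0.9   2.27 -0.33  0.68  0.16]
red [246.  171.8] axes 36 37 at z 0.044 [0.4277 0.0378 0.044 ] mid-cap [0.4277 0.0357 0.035 ]
red [230.9  36. ] axes 43 49 at z 0.044 [0.4184 0.1964 0.044 ] mid-cap [0.4182 0.1984 0.035 ]
tilt fix ax,ay [0.0177 0.0314]
```

View pics/w8.png

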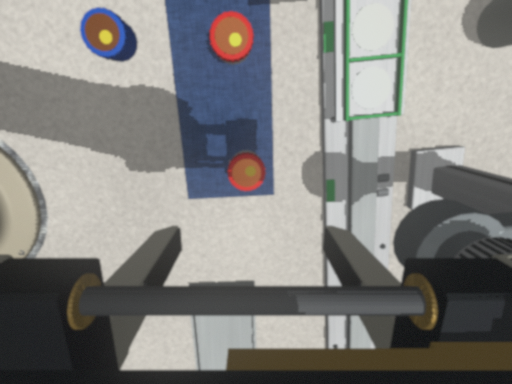

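Request:
drive_tool([
  {"dx": -0.003, "dy": 0.002, "dz": -0.02, "ax": 0.018, "ay": 0.031, "az": 0.04},
  {"dx": 0, "dy": 0, "dz": -0.028, "ax": 0, "ay": 0, "az": 0},
  {"dx": 0, "dy": 0, "dz": -0.028, "ax": 0, "ay": 0, "az": 0},
  {"dx": 0, "dy": 0, "dz": -0.028, "ax": 0, "ay": 0, "az": 0},
  {"dx": 0, "dy": 0, "dz": -0.028, "ax": 0, "ay": 0, "az": 0},
  {"dx": 0, "dy": 0, "dz": -0.02, "ax": 0, "ay": 0, "az": 0},
  {"dx": 0, "dy": 0, "dz": -0.01, "ax": 0, "ay": 0, "az": 0},
  {"dx": 0, "dy": 0, "dz": 0, "ax": 0, "ay": 0, "az": 0},
  {"dx": 0, "dy": 0, "dz": 0, "ax": 0, "ay": 0, "az": 0},
])

```text
clock: 12.58
ee_pos: [0.4362, 0.039, 0.072]
tcp_rot: [0.698, 0.716, 0.008, 0.002]
ft_force: [0.5, -0.9, -0.5]
grip_width: 0.0931
```

Run:
```python
from h import *
caps("wrist","pics/w9.png");err()
```

```text
t 12.58 tcp [0.4362 0.039  0.072 ] yaw of tool y 1.5 w 0.0931 F [ 0.5 -0.9 -0.5] q [-0.47  0.56  0.36  2.39 -0.79  0.28  0.64]
red [243.4 222.5] axes 64 64 at z 0.044 [0.4281 0.04   0.044 ] mid-cap [0.428  0.0364 0.035 ]
red [233.2  10.5] axes 35 67 at z 0.044 [0.4195 0.1784 0.044 ] mid-cap [0.419  0.1813 0.035 ]
tilt fix ax,ay [-0.009   0.0139]
```

View pics/w9.png

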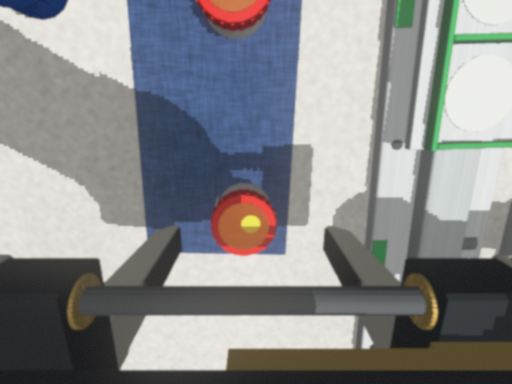

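Request:
drive_tool([
  {"dx": -0.006, "dy": 0, "dz": -0.015, "ax": -0.009, "ay": 0.014, "az": 0},
  {"dx": -0.002, "dy": 0, "dz": -0.015, "ax": 0, "ay": 0, "az": 0},
  {"dx": 0, "dy": 0, "dz": -0.015, "ax": 0, "ay": 0, "az": 0},
  {"dx": 0, "dy": 0, "dz": 0, "ax": 0, "ay": 0, "az": 0},
])

```text
clock: 12.97
ee_pos: [0.4328, 0.0403, 0.0307]
tcp_rot: [0.696, 0.718, 0.004, 0.003]
ft_force: [-0.6, -0.3, -0.2]
grip_width: 0.093
```

Run:
```python
from h import *
st();err()
```

```text
t 12.97 tcp [0.4328 0.0403 0.0307] yaw of tool y 1.8 w 0.093 F [-0.6 -0.3 -0.2] q [-0.35  0.64  0.19  2.41 -0.89  0.14  0.72]
tilt fix ax,ay [-0.0016  0.0107]
```

Request:
drive_tool([
  {"dx": -0.003, "dy": -0.001, "dz": -0.008, "ax": 0, "ay": 0.01, "az": 0},
  {"dx": 0, "dy": 0, "dz": -0.006, "ax": 0, "ay": 0, "az": 0},
  {"dx": 0, "dy": 0, "dz": 0, "ax": 0, "ay": 0, "az": 0},
])

```text
clock: 13.22
ee_pos: [0.4316, 0.0398, 0.0186]
tcp_rot: [0.695, 0.719, 0.002, 0.0]
ft_force: [-0.7, -0.2, 0.4]
grip_width: 0.0932
```

Run:
```python
from h import *
st();err()
```

```text
t 13.22 tcp [0.4316 0.0398 0.0186] yaw of tool y 1.9 w 0.0932 F [-0.7 -0.2  0.4] q [-0.32  0.66  0.15  2.41 -0.95  0.12  0.78]
tilt fix ax,ay [-0.0029  0.0041]
```

Request:
drive_tool([
  {"dx": 0, "dy": 0, "dz": 0, "ax": 0, "ay": 0, "az": 0},
  {"dx": 0, "dy": 0, "dz": 0, "ax": 0, "ay": 0, "az": 0},
  {"dx": 0, "dy": 0, "dz": 0, "ax": 0, "ay": 0, "az": 0},
  {"dx": 0, "dy": 0, "dz": 0, "ax": 0, "ay": 0, "az": 0},
  {"dx": 0, "dy": 0, "dz": 0, "ax": 0, "ay": 0, "az": 0},
  {"dx": 0, "dy": 0, "dz": 0, "ax": 0, "ay": 0, "az": 0},
  {"dx": 0, "dy": 0, "dz": 0, "ax": 0, "ay": 0, "az": 0},
], hand=-1, newtons=20)

```text
clock: 13.8
ee_pos: [0.4328, 0.0404, 0.0214]
tcp_rot: [0.694, 0.72, 0.004, 0.002]
ft_force: [-1.0, -0.1, -0.2]
grip_width: 0.0507
```

Run:
```python
from h import *
st();err()
cv2.imwrite("pics/w10.png",viewer.read_camera("wrist"))
```

```text
t 13.8 tcp [0.4328 0.0404 0.0214] yaw of tool y 2.0 w 0.0507 F [-1.  -0.1 -0.2] q [-0.33  0.65  0.16  2.41 -0.95  0.12  0.77]
tilt fix ax,ay [-0.0035  0.0077]
```

View pics/w10.png

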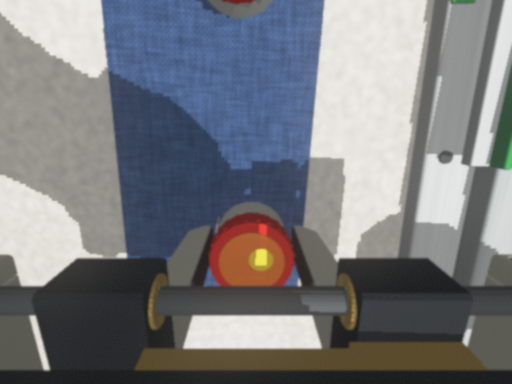

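Request:
drive_tool([
  {"dx": 0.005, "dy": 0, "dz": 0.03, "ax": 0, "ay": 0, "az": 0},
  {"dx": 0.01, "dy": 0, "dz": 0.035, "ax": 0, "ay": 0, "az": 0},
  {"dx": 0.02, "dy": 0.005, "dz": 0.03, "ax": 0, "ay": 0, "az": 0},
  {"dx": 0.025, "dy": 0.02, "dz": 0.02, "ax": 0, "ay": 0, "az": 0},
  {"dx": 0.025, "dy": 0.02, "dz": 0.01, "ax": 0, "ay": 0, "az": 0},
  {"dx": 0.02, "dy": 0.02, "dz": 0, "ax": 0, "ay": 0, "az": 0},
  {"dx": 0.015, "dy": 0.015, "dz": 0, "ax": 0, "ay": 0, "az": 0},
  {"dx": 0, "dy": 0, "dz": 0, "ax": 0, "ay": 0, "az": 0},
  {"dx": 0, "dy": 0, "dz": 0, "ax": 0, "ay": 0, "az": 0},
])

```text
clock: 14.6
ee_pos: [0.5517, 0.1246, 0.1523]
tcp_rot: [0.695, 0.719, 0.001, -0.004]
ft_force: [-0.7, -1.6, -1.9]
grip_width: 0.0493
```

Run:
```python
from h import *
st();err();C=cam("wrist")
cv2.imwrite("pics/w11.png",viewer.read_camera("wrist"));np.save("C11.npy",C[3])
for q in("pocket_a",):
  for d in viewer.tip_of("wrist",q): print(q,round(d["conf"],2),np.round(d["xy"],1),np.round(atz(C,d["xy"],dict(jar_1=0,pocket_a=.044,post_top=.082,out_tray=0)[q]),4))
```

```text
t 14.6 tcp [0.5517 0.1246 0.1523] yaw of tool y 1.9 w 0.0493 F [-0.7 -1.6 -1.9] q [-0.8   0.6   0.73  2.06 -0.63  0.72  0.37]
tilt fix ax,ay [-0.007  -0.0033]
pocket_a 0.75 [287.2 117.4] [0.5804 0.2018 0.044 ]
pocket_a 0.66 [285.  182.3] [0.5824 0.1385 0.044 ]
pocket_a 0.56 [287.4  46.9] [0.5764 0.2623 0.044 ]
```

View pics/w11.png

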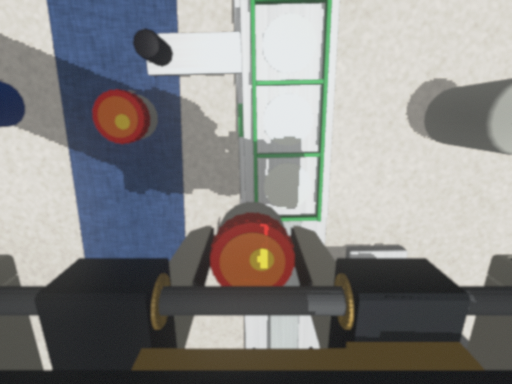

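Run:
```python
from h import *
c=cam("wrist");C=(*c[:3],np.load("C11.npy"))
rows=[[(256,218.5),(321,217)],[(254,155),(323,154)],[(251,83),(326,81)],[(248,2.5),(330,2)]]
P=[[atz(C,p,.054)[:2] for p in r] for r in rows]
for a,b in P: print(np.round(a,4),np.round(b,4),np.linalg.norm(a-b))
for n,i in(("c",0),("b",1),("a",2)): print(n,np.round(np.mean(P[i]+P[i+1],axis=0),4), np.linalg.norm((P[i][0]+P[i][1]-P[i+1][0]-P[i+1][1])/2))
S,T=cam("scene"),cam("top")
for nm,q in(("purple",(147,270)),("yellow",(172,278)),("blue",(139,240)),("blue2",(215,274))): print(nm,atz(T,q,.04))
```

```text
[0.5543 0.1021] [0.62  0.106] 0.06583228298306347
[0.55   0.1665] [0.6154 0.1696] 0.06550904827356024
[0.5451 0.2302] [0.6114 0.234 ] 0.06641661035712976
[0.5406 0.2921] [0.6082 0.2946] 0.06765285855063799
c [0.5849 0.1361] 0.06409513611999493
b [0.5805 0.2001] 0.06423660842246201
a [0.5763 0.2627] 0.061373168593046326
purple [0.28210055 0.41803412 0.04      ]
yellow [0.26011334 0.3370158  0.04      ]
blue [0.37583758 0.45205729 0.04      ]
blue2 [0.27732011 0.20204647 0.04      ]
```

Run:
```python
from h import *
c=cam("wrist");C=(*c[:3],np.load("C11.npy"))
print(atz(C,(252,257),.1523+.0226)-[.5517,.1246,0]); st(); err()
```

```text
[-1.81033918e-03  3.18655106e-05  1.74900000e-01]
t 14.7 tcp [0.5511 0.1239 0.1522] yaw of tool y 1.8 w 0.0496 F [-0.6  0.3 -1.4] q [-0.8   0.6   0.73  2.06 -0.63  0.72  0.38]
tilt fix ax,ay [-0.0073 -0.004 ]
```

Request:
drive_tool([
  {"dx": 0.02, "dy": 0.008, "dz": 0, "ax": -0.007, "ay": -0.004, "az": 0},
  {"dx": 0.012, "dy": 0.004, "dz": -0.01, "ax": 0, "ay": 0, "az": 0},
  {"dx": 0, "dy": 0, "dz": -0.015, "ax": 0, "ay": 0, "az": 0},
  {"dx": 0, "dy": 0, "dz": -0.015, "ax": 0, "ay": 0, "az": 0},
  {"dx": 0, "dy": 0, "dz": -0.01, "ax": 0, "ay": 0, "az": 0},
  {"dx": 0, "dy": 0, "dz": 0, "ax": 0, "ay": 0, "az": 0},
  {"dx": 0, "dy": 0, "dz": 0, "ax": 0, "ay": 0, "az": 0},
])

```text
clock: 15.28
ee_pos: [0.5796, 0.1298, 0.0969]
tcp_rot: [0.699, 0.715, -0.002, -0.002]
ft_force: [0.3, 0.5, -0.8]
grip_width: 0.0499
```

Run:
```python
from h import *
st();err()
```

```text
t 15.28 tcp [0.5796 0.1298 0.0969] yaw of tool y 1.3 w 0.0499 F [ 0.3  0.5 -0.8] q [-0.73  0.7   0.66  2.03 -0.7   0.66  0.42]
tilt fix ax,ay [ 0.0005 -0.0065]
```

Request:
drive_tool([
  {"dx": 0.006, "dy": 0.006, "dz": 0, "ax": 0, "ay": -0.006, "az": 0},
  {"dx": 0, "dy": 0, "dz": -0.008, "ax": 0, "ay": 0, "az": 0},
  {"dx": 0, "dy": 0, "dz": -0.01, "ax": 0, "ay": 0, "az": 0},
  {"dx": 0, "dy": 0, "dz": -0.005, "ax": 0, "ay": 0, "az": 0},
  {"dx": 0, "dy": 0, "dz": 0, "ax": 0, "ay": 0, "az": 0},
  {"dx": 0, "dy": 0, "dz": 0, "ax": 0, "ay": 0, "az": 0},
])

```text
clock: 15.78
ee_pos: [0.5865, 0.1359, 0.0729]
tcp_rot: [0.699, 0.715, 0.001, 0.0]
ft_force: [0.9, 0.1, -1.5]
grip_width: 0.0497
```

Request:
drive_tool([
  {"dx": 0, "dy": 0, "dz": -0.004, "ax": 0, "ay": 0, "az": 0},
  {"dx": 0, "dy": 0, "dz": -0.003, "ax": 0, "ay": 0, "az": 0},
  {"dx": 0, "dy": 0, "dz": 0, "ax": 0, "ay": 0, "az": 0},
])

```text
clock: 16.03
ee_pos: [0.5867, 0.1358, 0.0657]
tcp_rot: [0.699, 0.715, 0.001, 0.001]
ft_force: [-0.3, 0.1, -2.4]
grip_width: 0.0493
```

Run:
```python
from h import *
st();err();cv2.imwrite("pics/w12.png",viewer.read_camera("wrist"))
```

```text
t 16.03 tcp [0.5867 0.1358 0.0657] yaw of tool y 1.3 w 0.0493 F [-0.3  0.1 -2.4] q [-0.71  0.74  0.61  2.03 -0.75  0.6   0.45]
tilt fix ax,ay [-0.0003  0.0021]
```

View pics/w12.png

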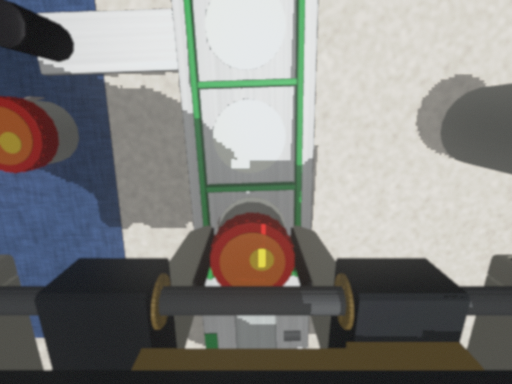

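Request:
drive_tool([
  {"dx": 0, "dy": 0, "dz": -0.002, "ax": 0, "ay": 0, "az": 0},
  {"dx": 0, "dy": 0, "dz": -0.001, "ax": 0, "ay": 0, "az": 0},
  {"dx": 0, "dy": 0, "dz": 0, "ax": 0, "ay": 0, "az": 0},
])

```text
clock: 16.33
ee_pos: [0.5866, 0.1358, 0.0652]
tcp_rot: [0.699, 0.715, 0.002, -0.0]
ft_force: [-0.4, 0.8, -1.4]
grip_width: 0.0495
```

Request:
drive_tool([
  {"dx": 0, "dy": 0, "dz": -0.003, "ax": 0, "ay": 0, "az": 0},
  {"dx": 0, "dy": 0, "dz": -0.002, "ax": 0, "ay": 0, "az": 0},
])

```text
clock: 16.5
ee_pos: [0.5869, 0.1359, 0.0633]
tcp_rot: [0.699, 0.715, 0.003, -0.001]
ft_force: [-9.5, 0.2, 30.8]
grip_width: 0.0496
```

Request:
drive_tool([
  {"dx": 0, "dy": 0, "dz": 0.001, "ax": 0, "ay": 0, "az": 0},
  {"dx": 0, "dy": 0, "dz": 0, "ax": 0, "ay": 0, "az": 0},
  {"dx": 0, "dy": 0, "dz": 0, "ax": 0, "ay": 0, "az": 0},
  {"dx": 0, "dy": 0, "dz": 0, "ax": 0, "ay": 0, "az": 0},
  {"dx": 0, "dy": 0, "dz": 0.02, "ax": 0, "ay": 0, "az": 0},
  {"dx": 0, "dy": 0, "dz": 0.03, "ax": 0, "ay": 0, "az": 0},
  {"dx": -0.01, "dy": 0.01, "dz": 0.04, "ax": 0, "ay": 0, "az": 0},
  {"dx": -0.025, "dy": 0.012, "dz": 0.03, "ax": 0, "ay": 0, "az": 0},
  {"dx": -0.03, "dy": 0.012, "dz": 0.02, "ax": 0, "ay": 0, "az": 0},
  {"dx": -0.035, "dy": 0.01, "dz": 0, "ax": 0, "ay": 0, "az": 0},
  {"dx": -0.035, "dy": 0, "dz": 0, "ax": 0, "ay": 0, "az": 0},
  {"dx": 0, "dy": 0, "dz": 0, "ax": 0, "ay": 0, "az": 0},
], hand=1)

```text
clock: 17.5
ee_pos: [0.4485, 0.1786, 0.2073]
tcp_rot: [0.701, 0.713, 0.002, 0.0]
ft_force: [-1.6, 0.3, -1.1]
grip_width: 0.0931
```

Run:
```python
from h import *
caps("wrist","pics/w13.png");err()
```

```text
t 17.5 tcp [0.4485 0.1786 0.2073] yaw of tool y 1.0 w 0.0931 F [-1.6  0.3 -1.1] q [-1.12  0.44  0.88  2.19 -0.53  0.73  0.14]
red [373.9 230.8] axes 38 40 at z 0.044 [0.6046 0.1162 0.044 ] mid-cap [0.609  0.1123 0.035 ]
red [228.8 164.8] axes 40 40 at z 0.044 [0.4188 0.1986 0.044 ] mid-cap [0.4181 0.197  0.035 ]
red [176.   38.7] axes 45 54 at z 0.044 [0.3637 0.3326 0.044 ] mid-cap [0.3615 0.3346 0.035 ]
tilt fix ax,ay [-0.0033  0.006 ]
```

View pics/w13.png

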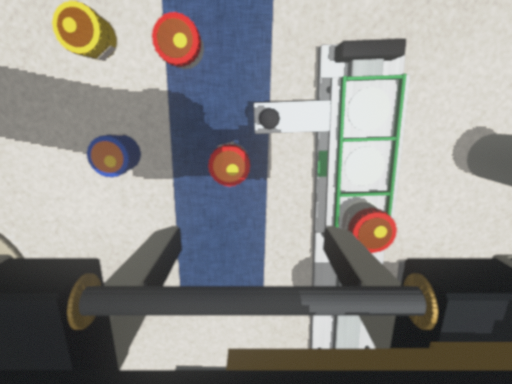

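Request:
drive_tool([
  {"dx": -0.02, "dy": 0.012, "dz": -0.01, "ax": 0, "ay": 0.006, "az": 0},
  {"dx": -0.009, "dy": 0.007, "dz": -0.028, "ax": 0, "ay": 0, "az": 0},
  {"dx": 0, "dy": 0, "dz": -0.03, "ax": 0, "ay": 0, "az": 0},
  {"dx": 0, "dy": 0, "dz": -0.03, "ax": 0, "ay": 0, "az": 0},
  {"dx": 0, "dy": 0, "dz": -0.03, "ax": 0, "ay": 0, "az": 0},
  {"dx": 0, "dy": 0, "dz": -0.01, "ax": 0, "ay": 0, "az": 0},
  {"dx": 0, "dy": 0, "dz": 0, "ax": 0, "ay": 0, "az": 0},
  {"dx": 0, "dy": 0, "dz": 0, "ax": 0, "ay": 0, "az": 0},
])

```text
clock: 18.22
ee_pos: [0.4297, 0.2012, 0.0638]
tcp_rot: [0.7, 0.714, 0.005, 0.002]
ft_force: [0.3, -0.1, 0.3]
grip_width: 0.093
```

Run:
```python
from h import *
caps("wrist","pics/w14.png");err()
```

```text
t 18.22 tcp [0.4297 0.2012 0.0638] yaw of tool y 1.2 w 0.093 F [ 0.3 -0.1  0.3] q [-0.9   0.63  0.5   2.32 -0.89  0.37  0.39]
red [239.3 228.7] axes 67 67 at z 0.044 [0.4188 0.2006 0.044 ] mid-cap [0.4185 0.1968 0.035 ]
red [147.3  22.4] axes 74 90 at z 0.044 [0.3638 0.3307 0.044 ] mid-cap [0.3609 0.3331 0.035 ]
tilt fix ax,ay [-0.0051  0.0101]
```

View pics/w14.png

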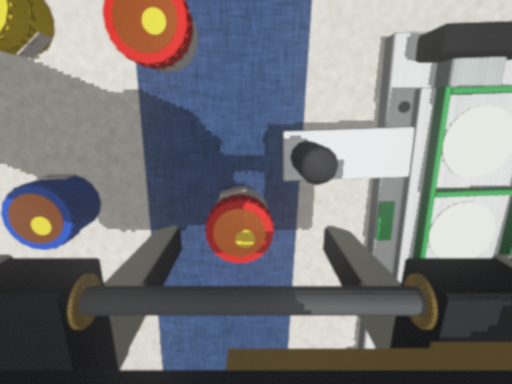

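Request:
drive_tool([
  {"dx": -0.008, "dy": 0, "dz": -0.01, "ax": -0.005, "ay": 0.01, "az": 0},
  {"dx": -0.004, "dy": -0.001, "dz": -0.015, "ax": 0, "ay": 0, "az": 0},
  {"dx": 0, "dy": 0, "dz": -0.015, "ax": 0, "ay": 0, "az": 0},
  {"dx": 0, "dy": 0, "dz": -0.006, "ax": 0, "ay": 0, "az": 0},
  {"dx": 0, "dy": 0, "dz": 0, "ax": 0, "ay": 0, "az": 0},
  {"dx": 0, "dy": 0, "dz": 0, "ax": 0, "ay": 0, "az": 0},
])

```text
clock: 18.77
ee_pos: [0.4242, 0.2023, 0.0217]
tcp_rot: [0.7, 0.714, 0.006, 0.003]
ft_force: [0.3, -0.6, 0.6]
grip_width: 0.0932
```

Run:
```python
from h import *
st();err()
```

```text
t 18.77 tcp [0.4242 0.2023 0.0217] yaw of tool y 1.2 w 0.0932 F [ 0.3 -0.6  0.6] q [-0.77  0.68  0.31  2.34 -0.99  0.23  0.46]
tilt fix ax,ay [-0.0044  0.0114]
```

Request:
drive_tool([
  {"dx": -0.005, "dy": -0.002, "dz": -0.004, "ax": -0.004, "ay": 0.011, "az": 0},
  {"dx": 0, "dy": 0, "dz": 0, "ax": 0, "ay": 0, "az": 0},
])

```text
clock: 18.93
ee_pos: [0.4202, 0.2007, 0.019]
tcp_rot: [0.7, 0.714, 0.001, 0.0]
ft_force: [-0.3, -0.7, -0.1]
grip_width: 0.0929
```

Request:
drive_tool([
  {"dx": 0, "dy": 0, "dz": 0, "ax": 0, "ay": 0, "az": 0},
  {"dx": 0, "dy": 0, "dz": 0, "ax": 0, "ay": 0, "az": 0},
  {"dx": 0, "dy": 0, "dz": 0, "ax": 0, "ay": 0, "az": 0},
  {"dx": 0, "dy": 0, "dz": 0, "ax": 0, "ay": 0, "az": 0},
  {"dx": 0, "dy": 0, "dz": 0, "ax": 0, "ay": 0, "az": 0},
  {"dx": 0, "dy": 0, "dz": 0, "ax": 0, "ay": 0, "az": 0},
  {"dx": 0, "dy": 0, "dz": 0, "ax": 0, "ay": 0, "az": 0},
], hand=-1, newtons=20)

```text
clock: 19.52
ee_pos: [0.4208, 0.2016, 0.0205]
tcp_rot: [0.699, 0.715, 0.002, 0.001]
ft_force: [-0.3, -1.1, -0.5]
grip_width: 0.051
```

Run:
```python
from h import *
st();err()
```

```text
t 19.52 tcp [0.4208 0.2016 0.0205] yaw of tool y 1.2 w 0.051 F [-0.3 -1.1 -0.5] q [-0.78  0.68  0.31  2.35 -0.98  0.23  0.46]
tilt fix ax,ay [-0.0021  0.0046]
```

Request:
drive_tool([
  {"dx": 0, "dy": 0, "dz": 0.03, "ax": 0, "ay": 0, "az": 0},
  {"dx": 0.005, "dy": 0, "dz": 0.035, "ax": 0, "ay": 0, "az": 0},
  {"dx": 0.02, "dy": 0, "dz": 0.03, "ax": 0, "ay": 0, "az": 0},
  {"dx": 0.025, "dy": 0, "dz": 0.02, "ax": 0, "ay": 0, "az": 0},
  {"dx": 0.03, "dy": 0, "dz": 0, "ax": 0, "ay": 0, "az": 0},
  {"dx": 0.03, "dy": 0, "dz": 0, "ax": 0, "ay": 0, "az": 0},
  {"dx": 0.025, "dy": 0, "dz": 0, "ax": 0, "ay": 0, "az": 0},
  {"dx": 0, "dy": 0, "dz": 0, "ax": 0, "ay": 0, "az": 0},
  {"dx": 0, "dy": 0, "dz": 0, "ax": 0, "ay": 0, "az": 0},
])

```text
clock: 20.27
ee_pos: [0.5559, 0.2002, 0.1408]
tcp_rot: [0.699, 0.715, -0.002, -0.001]
ft_force: [0.3, -0.1, -1.7]
grip_width: 0.0496
```

Run:
```python
from h import *
st();err();C=cam("wrist")
cv2.imwrite("pics/w15.png",viewer.read_camera("wrist"));np.save("C15.npy",C[3])
```

```text
t 20.27 tcp [0.5559 0.2002 0.1408] yaw of tool y 1.4 w 0.0496 F [ 0.3 -0.1 -1.7] q [-0.91  0.65  0.73  2.01 -0.65  0.73  0.25]
tilt fix ax,ay [ 0.0012 -0.0052]
```

View pics/w15.png

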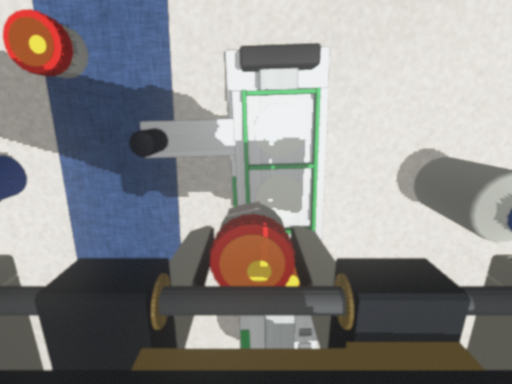

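Run:
```python
from h import *
c=cam("wrist");C=(*c[:3],np.load("C15.npy"))
for p in [(246,167),(318,164),(315,229),(243,94),(319,90)]: print(p,np.round(atz(C,p,.054)[:2],4))
print(atz(C,(252,257),.1408+.0235)-[.5559,.2002,0])
```

```text
(246, 167) [0.5472 0.2318]
(318, 164) [0.6131 0.2362]
(315, 229) [0.616  0.1718]
(243, 94) [0.5436 0.2949]
(319, 90) [0.6082 0.2996]
[-0.00178055  0.000724    0.1643    ]
```

Request:
drive_tool([
  {"dx": 0.02, "dy": 0.001, "dz": 0, "ax": 0.001, "ay": -0.005, "az": 0},
  {"dx": 0.006, "dy": 0, "dz": -0.01, "ax": 0, "ay": 0, "az": 0},
  {"dx": 0, "dy": 0, "dz": -0.018, "ax": 0, "ay": 0, "az": 0},
  {"dx": 0, "dy": 0, "dz": -0.012, "ax": 0, "ay": 0, "az": 0},
  {"dx": 0, "dy": 0, "dz": 0, "ax": 0, "ay": 0, "az": 0},
  {"dx": 0, "dy": 0, "dz": 0, "ax": 0, "ay": 0, "az": 0},
])

```text
clock: 20.82
ee_pos: [0.575, 0.2012, 0.0959]
tcp_rot: [0.699, 0.716, -0.003, -0.003]
ft_force: [-0.0, -0.1, -0.5]
grip_width: 0.0495
```

Request:
drive_tool([
  {"dx": 0.0085, "dy": 0.0005, "dz": 0, "ax": 0, "ay": -0.007, "az": 0},
  {"dx": 0, "dy": 0, "dz": -0.008, "ax": 0, "ay": 0, "az": 0},
  {"dx": 0, "dy": 0, "dz": -0.01, "ax": 0, "ay": 0, "az": 0},
  {"dx": 0, "dy": 0, "dz": -0.005, "ax": 0, "ay": 0, "az": 0},
  {"dx": 0, "dy": 0, "dz": 0, "ax": 0, "ay": 0, "az": 0},
  {"dx": 0, "dy": 0, "dz": 0, "ax": 0, "ay": 0, "az": 0},
])

```text
clock: 21.32
ee_pos: [0.5833, 0.202, 0.0714]
tcp_rot: [0.698, 0.716, -0.0, -0.0]
ft_force: [-0.5, 0.5, -0.8]
grip_width: 0.0497
```

Request:
drive_tool([
  {"dx": 0, "dy": 0, "dz": -0.004, "ax": 0, "ay": 0, "az": 0},
  {"dx": 0, "dy": 0, "dz": -0.003, "ax": 0, "ay": 0, "az": 0},
  {"dx": 0, "dy": 0, "dz": -0.002, "ax": 0, "ay": 0, "az": 0},
])

```text
clock: 21.57
ee_pos: [0.5838, 0.2021, 0.0641]
tcp_rot: [0.699, 0.716, 0.001, -0.001]
ft_force: [-9.7, 0.2, 31.4]
grip_width: 0.0494
```

Request:
drive_tool([
  {"dx": 0, "dy": 0, "dz": 0.001, "ax": 0, "ay": 0, "az": 0},
  {"dx": 0, "dy": 0, "dz": 0, "ax": 0, "ay": 0, "az": 0},
  {"dx": 0, "dy": 0, "dz": 0, "ax": 0, "ay": 0, "az": 0},
  {"dx": 0, "dy": 0, "dz": 0, "ax": 0, "ay": 0, "az": 0},
  {"dx": 0, "dy": 0, "dz": 0.02, "ax": 0, "ay": 0, "az": 0},
  {"dx": 0, "dy": 0, "dz": 0.03, "ax": 0, "ay": 0, "az": 0},
  {"dx": -0.01, "dy": 0.01, "dz": 0.04, "ax": 0, "ay": 0, "az": 0},
  {"dx": -0.03, "dy": 0.018, "dz": 0.02, "ax": 0, "ay": 0, "az": 0},
  {"dx": -0.034, "dy": 0.02, "dz": 0, "ax": 0, "ay": 0, "az": 0},
  {"dx": -0.034, "dy": 0.02, "dz": 0, "ax": 0, "ay": 0, "az": 0},
  {"dx": -0.034, "dy": 0.02, "dz": 0, "ax": 0, "ay": 0, "az": 0},
  {"dx": -0.034, "dy": 0.02, "dz": 0, "ax": 0, "ay": 0, "az": 0},
], hand=1)

```text
clock: 22.57
ee_pos: [0.4101, 0.3061, 0.1802]
tcp_rot: [0.704, 0.711, 0.003, 0.003]
ft_force: [-0.6, 1.4, -0.5]
grip_width: 0.093
```

Request:
drive_tool([
  {"dx": -0.02, "dy": 0.01, "dz": 0, "ax": 0, "ay": 0, "az": 0},
  {"dx": 0, "dy": 0, "dz": 0, "ax": 0, "ay": 0, "az": 0},
  {"dx": 0, "dy": 0, "dz": 0, "ax": 0, "ay": 0, "az": 0},
])

```text
clock: 22.82
ee_pos: [0.3809, 0.3211, 0.1793]
tcp_rot: [0.7, 0.714, 0.002, 0.001]
ft_force: [0.5, -0.2, 0.0]
grip_width: 0.093
```

Run:
```python
from h import *
caps("wrist","pics/w16.png");err()
```

```text
t 22.82 tcp [0.3809 0.3211 0.1793] yaw of tool y 1.2 w 0.093 F [ 0.5 -0.2  0. ] q [-1.4   0.51  0.85  2.19 -0.61  0.69 -0.1 ]
red [237.1 174.8] axes 42 44 at z 0.044 [0.3625 0.3349 0.044 ] mid-cap [0.3621 0.333  0.035 ]
tilt fix ax,ay [-0.0016  0.0026]
```

View pics/w16.png

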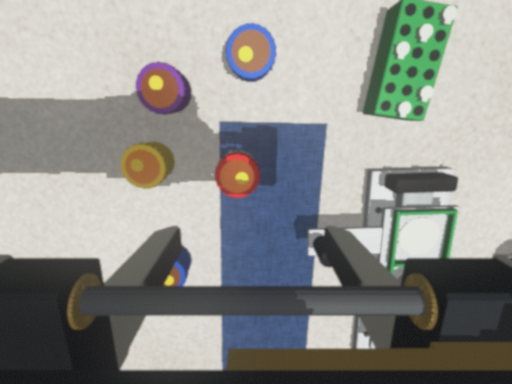

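Request:
drive_tool([
  {"dx": -0.016, "dy": 0.01, "dz": -0.01, "ax": 0, "ay": 0.003, "az": 0},
  {"dx": -0.006, "dy": 0.003, "dz": -0.028, "ax": 0, "ay": 0, "az": 0},
  {"dx": 0, "dy": 0, "dz": -0.03, "ax": 0, "ay": 0, "az": 0},
  {"dx": 0, "dy": 0, "dz": -0.03, "ax": 0, "ay": 0, "az": 0},
  {"dx": 0, "dy": 0, "dz": -0.02, "ax": 0, "ay": 0, "az": 0},
  {"dx": 0, "dy": 0, "dz": 0, "ax": 0, "ay": 0, "az": 0},
  {"dx": 0, "dy": 0, "dz": 0, "ax": 0, "ay": 0, "az": 0},
])

```text
clock: 23.45
ee_pos: [0.3695, 0.3314, 0.0581]
tcp_rot: [0.704, 0.71, 0.005, 0.002]
ft_force: [0.4, -0.5, 1.1]
grip_width: 0.0932
```

Run:
```python
from h import *
caps("wrist","pics/w17.png");err()
```

```text
t 23.45 tcp [0.3695 0.3314 0.0581] yaw of tool y 0.5 w 0.0932 F [ 0.4 -0.5  1.1] q [-1.21  0.67  0.55  2.28 -0.91  0.41  0.11]
red [244.7 224.1] axes 69 69 at z 0.044 [0.3625 0.3368 0.044 ] mid-cap [0.3623 0.3332 0.035 ]
tilt fix ax,ay [-0.0046  0.0097]
```

Request:
drive_tool([
  {"dx": -0.008, "dy": 0.004, "dz": -0.01, "ax": -0.005, "ay": 0.01, "az": 0},
  {"dx": -0.002, "dy": 0, "dz": -0.014, "ax": 0, "ay": 0, "az": 0},
  {"dx": -0.002, "dy": 0, "dz": -0.012, "ax": 0, "ay": 0, "az": 0},
  {"dx": 0, "dy": 0, "dz": -0.003, "ax": 0, "ay": 0, "az": 0},
  {"dx": 0, "dy": 0, "dz": 0, "ax": 0, "ay": 0, "az": 0},
])

```text
clock: 23.92
ee_pos: [0.3599, 0.3384, 0.0216]
tcp_rot: [0.704, 0.71, 0.003, -0.0]
ft_force: [-0.9, 0.6, 0.3]
grip_width: 0.093
```

Run:
```python
from h import *
st();err()
```

```text
t 23.92 tcp [0.3599 0.3384 0.0216] yaw of tool y 0.5 w 0.093 F [-0.9  0.6  0.3] q [-1.14  0.71  0.4   2.29 -0.98  0.31  0.14]
tilt fix ax,ay [-0.005   0.0041]
```

Request:
drive_tool([
  {"dx": 0.002, "dy": -0.003, "dz": -0.004, "ax": -0.005, "ay": 0.004, "az": 0},
  {"dx": 0, "dy": 0, "dz": 0, "ax": 0, "ay": 0, "az": 0},
])

```text
clock: 24.08
ee_pos: [0.3624, 0.3361, 0.0185]
tcp_rot: [0.704, 0.71, 0.001, -0.0]
ft_force: [0.4, -0.4, 0.3]
grip_width: 0.0933
```

Request:
drive_tool([
  {"dx": 0, "dy": 0, "dz": 0, "ax": 0, "ay": 0, "az": 0},
  {"dx": 0, "dy": 0, "dz": 0, "ax": 0, "ay": 0, "az": 0},
  {"dx": 0, "dy": 0, "dz": 0, "ax": 0, "ay": 0, "az": 0},
  {"dx": 0, "dy": 0, "dz": 0, "ax": 0, "ay": 0, "az": 0},
  {"dx": 0, "dy": 0, "dz": 0, "ax": 0, "ay": 0, "az": 0},
  {"dx": 0, "dy": 0, "dz": 0, "ax": 0, "ay": 0, "az": 0},
  {"dx": 0, "dy": 0, "dz": 0, "ax": 0, "ay": 0, "az": 0},
], hand=-1, newtons=20)

```text
clock: 24.67
ee_pos: [0.3632, 0.3369, 0.0202]
tcp_rot: [0.704, 0.71, 0.002, -0.0]
ft_force: [-0.3, -0.8, -0.4]
grip_width: 0.051
```

Request:
drive_tool([
  {"dx": 0, "dy": 0, "dz": 0.035, "ax": 0, "ay": 0, "az": 0},
  {"dx": 0, "dy": 0, "dz": 0.04, "ax": 0, "ay": 0, "az": 0},
  {"dx": 0.01, "dy": -0.003, "dz": 0.038, "ax": 0, "ay": 0, "az": 0},
  {"dx": 0.025, "dy": -0.008, "dz": 0.025, "ax": 0, "ay": 0, "az": 0},
  {"dx": 0.03, "dy": -0.01, "dz": 0.01, "ax": 0, "ay": 0, "az": 0},
  {"dx": 0.03, "dy": -0.01, "dz": 0, "ax": 0, "ay": 0, "az": 0},
  {"dx": 0.03, "dy": -0.01, "dz": 0, "ax": 0, "ay": 0, "az": 0},
  {"dx": 0.03, "dy": -0.01, "dz": 0, "ax": 0, "ay": 0, "az": 0},
  {"dx": 0.015, "dy": -0.006, "dz": 0, "ax": 0, "ay": 0, "az": 0},
  {"dx": 0, "dy": 0, "dz": 0, "ax": 0, "ay": 0, "az": 0},
  {"dx": 0, "dy": 0, "dz": 0, "ax": 0, "ay": 0, "az": 0},
])

```text
clock: 25.58
ee_pos: [0.5347, 0.2746, 0.1742]
tcp_rot: [0.702, 0.712, -0.003, -0.0]
ft_force: [0.5, -0.5, -2.1]
grip_width: 0.0496
```

Run:
```python
from h import *
st();err();C=cam("wrist")
cv2.imwrite("pics/w18.png",viewer.read_camera("wrist"));np.save("C18.npy",C[3])
```

```text
t 25.58 tcp [0.5347 0.2746 0.1742] yaw of tool y 0.8 w 0.0496 F [ 0.5 -0.5 -2.1] q [-1.07  0.62  0.78  1.96 -0.6   0.81  0.07]
tilt fix ax,ay [ 0.004  -0.0053]
```

View pics/w18.png

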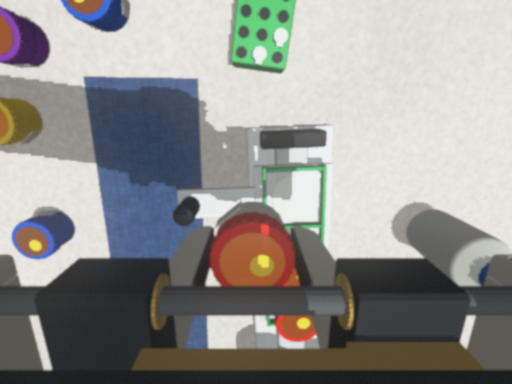

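Run:
```python
from h import *
c=cam("wrist");C=(*c[:3],np.load("C18.npy"))
for p in [(264,169),(325,167),(323,227)]: print(p,np.round(atz(C,p,.054)[:2],4))
print(atz(C,(252,258),.1742+.0235)-[.5347,.2746,0])
```

```text
(264, 169) [0.5442 0.2978]
(325, 167) [0.6076 0.3009]
(323, 227) [0.6114 0.2335]
[-0.00181297  0.00025361  0.1977    ]
```

Request:
drive_tool([
  {"dx": 0.025, "dy": -0.006, "dz": 0, "ax": 0.004, "ay": -0.005, "az": 0},
  {"dx": 0.018, "dy": -0.003, "dz": -0.01, "ax": 0, "ay": 0, "az": 0},
  {"dx": 0, "dy": 0, "dz": -0.025, "ax": 0, "ay": 0, "az": 0},
  {"dx": 0, "dy": 0, "dz": -0.025, "ax": 0, "ay": 0, "az": 0},
  {"dx": 0, "dy": 0, "dz": -0.01, "ax": 0, "ay": 0, "az": 0},
  {"dx": 0, "dy": 0, "dz": 0, "ax": 0, "ay": 0, "az": 0},
  {"dx": 0, "dy": 0, "dz": 0, "ax": 0, "ay": 0, "az": 0},
])

```text
clock: 26.22
ee_pos: [0.569, 0.2716, 0.1011]
tcp_rot: [0.699, 0.715, -0.002, -0.004]
ft_force: [0.3, -0.5, -1.9]
grip_width: 0.0494
```

Run:
```python
from h import *
st();err()
```

```text
t 26.22 tcp [0.569  0.2716 0.1011] yaw of tool y 1.3 w 0.0494 F [ 0.3 -0.5 -1.9] q [-0.95  0.73  0.68  1.94 -0.7   0.72  0.17]
tilt fix ax,ay [-0.0022 -0.0082]
```

Request:
drive_tool([
  {"dx": 0.01, "dy": -0.0055, "dz": 0, "ax": -0.002, "ay": -0.008, "az": 0},
  {"dx": 0, "dy": 0, "dz": -0.01, "ax": 0, "ay": 0, "az": 0},
  {"dx": 0, "dy": 0, "dz": -0.01, "ax": 0, "ay": 0, "az": 0},
  {"dx": 0, "dy": 0, "dz": -0.006, "ax": 0, "ay": 0, "az": 0},
  {"dx": 0, "dy": 0, "dz": 0, "ax": 0, "ay": 0, "az": 0},
  {"dx": 0, "dy": 0, "dz": 0, "ax": 0, "ay": 0, "az": 0},
])

```text
clock: 26.72
ee_pos: [0.5801, 0.2676, 0.0762]
tcp_rot: [0.698, 0.716, 0.002, 0.0]
ft_force: [0.0, 0.1, -0.2]
grip_width: 0.0494
```

Request:
drive_tool([
  {"dx": 0, "dy": -0.0015, "dz": -0.004, "ax": 0, "ay": 0, "az": 0},
  {"dx": 0, "dy": 0, "dz": -0.004, "ax": 0, "ay": 0, "az": 0},
  {"dx": 0, "dy": 0, "dz": -0.003, "ax": 0, "ay": 0, "az": 0},
  {"dx": 0, "dy": 0, "dz": -0.002, "ax": 0, "ay": 0, "az": 0},
])

```text
clock: 27.05
ee_pos: [0.5805, 0.2661, 0.0642]
tcp_rot: [0.698, 0.716, 0.003, -0.0]
ft_force: [-8.6, 0.2, 28.8]
grip_width: 0.0496
```

Request:
drive_tool([
  {"dx": 0, "dy": 0, "dz": 0.001, "ax": 0, "ay": 0, "az": 0},
  {"dx": 0, "dy": 0, "dz": 0, "ax": 0, "ay": 0, "az": 0},
  {"dx": 0, "dy": 0, "dz": 0, "ax": 0, "ay": 0, "az": 0},
  {"dx": 0, "dy": 0, "dz": 0, "ax": 0, "ay": 0, "az": 0},
  {"dx": 0, "dy": 0, "dz": 0.02, "ax": 0, "ay": 0, "az": 0},
  {"dx": 0, "dy": 0, "dz": 0.04, "ax": 0, "ay": 0, "az": 0},
  {"dx": -0.02, "dy": -0.02, "dz": 0.03, "ax": 0, "ay": 0, "az": 0},
  {"dx": -0.02, "dy": -0.03, "dz": 0.02, "ax": 0, "ay": 0, "az": 0},
  {"dx": -0.02, "dy": -0.035, "dz": 0, "ax": 0, "ay": 0, "az": 0},
  {"dx": -0.02, "dy": -0.035, "dz": 0, "ax": 0, "ay": 0, "az": 0},
  {"dx": 0, "dy": 0, "dz": 0, "ax": 0, "ay": 0, "az": 0},
  {"dx": 0, "dy": 0, "dz": 0, "ax": 0, "ay": 0, "az": 0},
], hand=1)

```text
clock: 28.05
ee_pos: [0.4972, 0.1432, 0.1777]
tcp_rot: [0.697, 0.717, 0.004, 0.0]
ft_force: [1.1, 1.1, 0.5]
grip_width: 0.0929
```

Run:
```python
from h import *
im,C=caps("wrist","pics/w19.png",.088);err()
for d in viewer.tip_of("wrist","post_top"): print(round(d["conf"],2),np.round(d["xy"],1),np.round(atz(C,d["xy"],.082),4))
cv2.imwrite("pics/s19.png",viewer.read_camera("scene"))
```

```text
t 28.05 tcp [0.4972 0.1432 0.1777] yaw of tool y 1.6 w 0.0929 F [1.1 1.1 0.5] q [-0.92  0.51  0.78  2.15 -0.58  0.69  0.28]
red [341.1 209.9] axes 45 47 at z 0.088 [0.583  0.1349 0.088 ] mid-cap [0.5862 0.1318 0.079 ]
red [345.9 143.8] axes 52 55 at z 0.088 [0.5798 0.1986 0.088 ] mid-cap [0.5829 0.1977 0.079 ]
red [351.7  66.8] axes 55 64 at z 0.088 [0.5769 0.2629 0.088 ] mid-cap [0.5798 0.2644 0.079 ]
tilt fix ax,ay [-0.0042  0.0056]
0.87 [219.   75.1] [0.464  0.2539 0.082 ]
```

View pics/w19.png

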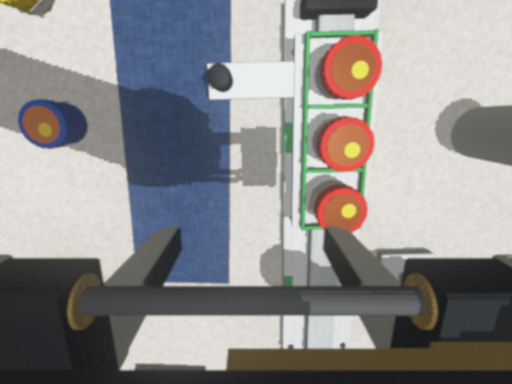

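View pics/s19.png

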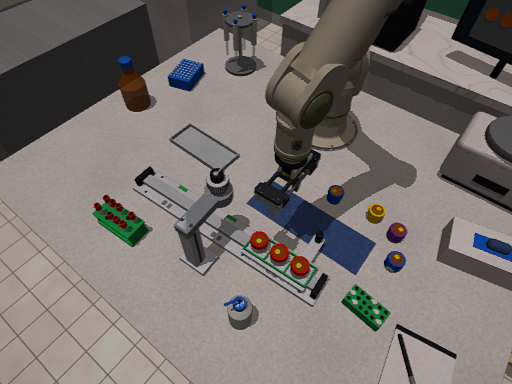

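All three jars stand in their pockets: cap tops read z≈0.088 at (.583,.135), (.580,.199) and (.577,.263). Next I turn the jaws along the rail and grip the post at (.464,.254).

Request:
drive_tool([
  {"dx": -0.004, "dy": 0.01, "dz": 0, "ax": 0, "ay": 0, "az": 0.12},
  {"dx": -0.004, "dy": 0.01, "dz": 0, "ax": 0, "ay": 0, "az": 0.12},
  {"dx": -0.004, "dy": 0.01, "dz": 0, "ax": 0, "ay": 0, "az": 0.12},
  {"dx": -0.004, "dy": 0.01, "dz": 0, "ax": 0, "ay": 0, "az": 0.12},
  {"dx": -0.004, "dy": 0.01, "dz": 0, "ax": 0, "ay": 0, "az": 0.12},
  {"dx": -0.004, "dy": 0.01, "dz": 0, "ax": 0, "ay": 0, "az": 0.12},
  {"dx": -0.004, "dy": 0.01, "dz": 0, "ax": 0, "ay": 0, "az": 0.12},
  {"dx": -0.004, "dy": 0.01, "dz": 0, "ax": 0, "ay": 0, "az": 0.12},
  {"dx": -0.002, "dy": 0.01, "dz": 0, "ax": 0, "ay": 0, "az": 0.12},
  {"dx": 0, "dy": 0.01, "dz": 0, "ax": 0, "ay": 0, "az": 0.12},
  {"dx": 0, "dy": 0, "dz": 0, "ax": 0, "ay": 0, "az": 0.12},
  {"dx": 0, "dy": 0, "dz": 0, "ax": 0, "ay": 0, "az": 0.12},
])

```text
clock: 29.2
ee_pos: [0.4678, 0.2644, 0.1711]
tcp_rot: [0.022, 1.0, 0.002, 0.0]
ft_force: [0.0, -0.4, 0.2]
grip_width: 0.093
```

Request:
drive_tool([
  {"dx": 0, "dy": 0, "dz": 0, "ax": 0, "ay": 0, "az": 0.1},
  {"dx": 0, "dy": 0, "dz": 0, "ax": 0, "ay": 0, "az": 0},
  {"dx": 0, "dy": 0, "dz": 0, "ax": 0, "ay": 0, "az": 0},
])

```text
clock: 29.45
ee_pos: [0.4685, 0.2685, 0.1693]
tcp_rot: [-0.034, 0.999, 0.002, -0.001]
ft_force: [-0.4, -0.5, 0.0]
grip_width: 0.093
```

Run:
```python
from h import *
st();err();C=cam("wrist")
cv2.imwrite("pics/w20.png",viewer.read_camera("wrist"))
for d in viewer.tip_of("wrist","post_top"): print(round(d["conf"],2),np.round(d["xy"],1),np.round(atz(C,d["xy"],.082),4))
```

```text
t 29.45 tcp [0.4685 0.2685 0.1693] yaw of tool y 93.9 w 0.093 F [-0.4 -0.5  0. ] q [-0.83  0.46  0.3   2.09 -0.23  0.63  1.26]
tilt fix ax,ay [-0.0044 -0.0015]
0.87 [236.3 193.9] [0.4623 0.2545 0.082 ]
```

View pics/w20.png

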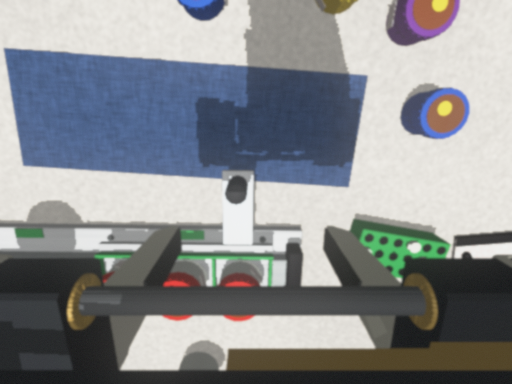

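Request:
drive_tool([
  {"dx": -0.006, "dy": -0.012, "dz": -0.01, "ax": -0.004, "ay": 0, "az": 0},
  {"dx": -0.002, "dy": -0.002, "dz": -0.025, "ax": 0, "ay": 0, "az": 0},
  {"dx": 0, "dy": 0, "dz": -0.03, "ax": 0, "ay": 0, "az": 0},
  {"dx": 0, "dy": 0, "dz": -0.02, "ax": 0, "ay": 0, "az": 0},
  {"dx": 0, "dy": 0, "dz": 0, "ax": 0, "ay": 0, "az": 0},
  {"dx": 0, "dy": 0, "dz": 0, "ax": 0, "ay": 0, "az": 0},
])

```text
clock: 30.05
ee_pos: [0.4619, 0.2551, 0.0824]
tcp_rot: [-0.027, 1.0, 0.0, 0.001]
ft_force: [-0.3, -0.6, 0.2]
grip_width: 0.093
```

Run:
```python
from h import *
st();err();C=cam("wrist")
cv2.imwrite("pics/w21.png",viewer.read_camera("wrist"))
for d in viewer.tip_of("wrist","post_top"): print(round(d["conf"],2),np.round(d["xy"],1),np.round(atz(C,d["xy"],.082),4))
```

```text
t 30.05 tcp [0.4619 0.2551 0.0824] yaw of tool y 93.1 w 0.093 F [-0.3 -0.6  0.2] q [-0.76  0.58  0.22  2.18 -0.3   0.41  1.32]
tilt fix ax,ay [-0.0005  0.0026]
0.79 [248.8 241.6] [0.4622 0.254  0.082 ]
```

View pics/w21.png

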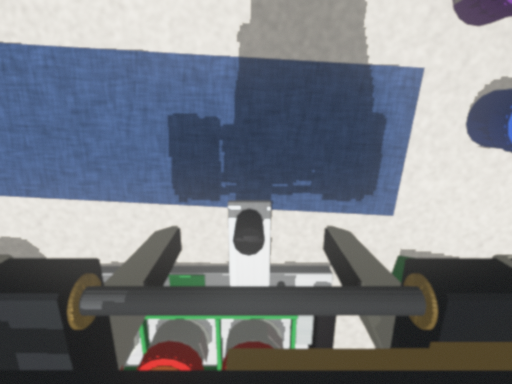

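Request:
drive_tool([
  {"dx": 0, "dy": -0.001, "dz": -0.014, "ax": 0, "ay": 0, "az": 0},
  {"dx": 0, "dy": 0, "dz": -0.014, "ax": 0, "ay": 0, "az": 0},
  {"dx": 0, "dy": 0, "dz": 0, "ax": 0, "ay": 0, "az": 0},
  {"dx": 0, "dy": 0, "dz": 0, "ax": 0, "ay": 0, "az": 0},
])

```text
clock: 30.48
ee_pos: [0.4652, 0.2566, 0.0599]
tcp_rot: [-0.026, 1.0, 0.003, 0.006]
ft_force: [0.5, -0.1, -0.5]
grip_width: 0.0933
```

Request:
drive_tool([
  {"dx": 0, "dy": 0, "dz": 0, "ax": 0, "ay": 0, "az": 0},
  {"dx": 0, "dy": 0, "dz": 0, "ax": 0, "ay": 0, "az": 0},
  {"dx": 0, "dy": 0, "dz": 0, "ax": 0, "ay": 0, "az": 0},
  {"dx": 0, "dy": 0, "dz": 0, "ax": 0, "ay": 0, "az": 0},
  {"dx": 0, "dy": 0, "dz": 0, "ax": 0, "ay": 0, "az": 0},
  {"dx": 0, "dy": 0, "dz": 0, "ax": 0, "ay": 0, "az": 0},
  {"dx": 0, "dy": 0, "dz": 0, "ax": 0, "ay": 0, "az": 0},
  {"dx": 0, "dy": 0, "dz": 0, "ax": 0, "ay": 0, "az": 0},
  {"dx": 0, "dy": 0, "dz": 0, "ax": 0, "ay": 0, "az": 0},
], hand=-1, newtons=10)

```text
clock: 31.23
ee_pos: [0.467, 0.258, 0.0648]
tcp_rot: [-0.026, 1.0, 0.005, 0.008]
ft_force: [0.8, -0.2, -0.1]
grip_width: 0.0377
```

Run:
```python
from h import *
st();err()
```

```text
t 31.23 tcp [0.467  0.258  0.0648] yaw of tool y 93.0 w 0.0377 F [ 0.8 -0.2 -0.1] q [-0.74  0.61  0.19  2.18 -0.32  0.35  1.34]
tilt fix ax,ay [-0.0096  0.0162]
```

Request:
drive_tool([
  {"dx": -0.005, "dy": -0.003, "dz": -0.006, "ax": -0.009, "ay": 0.016, "az": 0},
  {"dx": 0, "dy": 0, "dz": -0.004, "ax": 0, "ay": 0, "az": 0},
  {"dx": 0, "dy": 0, "dz": 0, "ax": 0, "ay": 0, "az": 0},
  {"dx": 0, "dy": 0, "dz": 0, "ax": 0, "ay": 0, "az": 0},
  {"dx": 0, "dy": 0, "dz": 0, "ax": 0, "ay": 0, "az": 0},
  {"dx": 0, "dy": 0, "dz": 0, "ax": 0, "ay": 0, "az": 0},
])

```text
clock: 31.73
ee_pos: [0.4619, 0.2527, 0.054]
tcp_rot: [-0.025, 1.0, -0.001, -0.001]
ft_force: [-1.4, 0.5, 8.8]
grip_width: 0.0217
```

Run:
```python
from h import *
st();err()
cv2.imwrite("pics/w22.png",viewer.read_camera("wrist"))
```

```text
t 31.73 tcp [0.4619 0.2527 0.054 ] yaw of tool y 92.9 w 0.0217 F [-1.4  0.5  8.8] q [-0.74  0.63  0.19  2.19 -0.32  0.35  1.34]
tilt fix ax,ay [ 0.0017 -0.0019]
```

View pics/w22.png

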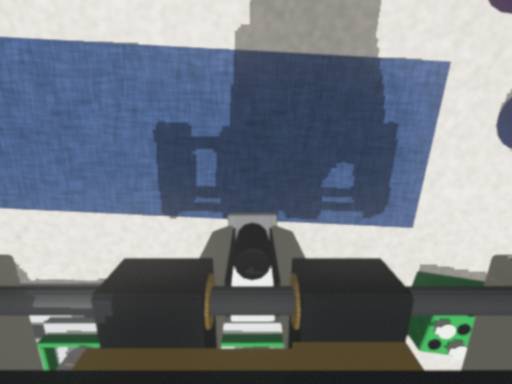

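Request:
drive_tool([
  {"dx": 0, "dy": -0.005, "dz": 0, "ax": 0, "ay": 0, "az": 0},
  {"dx": 0, "dy": -0.008, "dz": 0, "ax": 0, "ay": 0, "az": 0},
  {"dx": 0.0005, "dy": -0.01, "dz": 0, "ax": 0, "ay": 0, "az": 0},
  {"dx": 0.0005, "dy": -0.01, "dz": 0, "ax": 0, "ay": 0, "az": 0},
  {"dx": 0.0005, "dy": -0.01, "dz": 0, "ax": 0, "ay": 0, "az": 0},
  {"dx": 0.0005, "dy": -0.01, "dz": 0, "ax": 0, "ay": 0, "az": 0},
  {"dx": 0.0005, "dy": -0.01, "dz": 0, "ax": 0, "ay": 0, "az": 0},
  {"dx": 0.0005, "dy": -0.01, "dz": 0, "ax": 0, "ay": 0, "az": 0},
])

```text
clock: 32.45
ee_pos: [0.4654, 0.2235, 0.0525]
tcp_rot: [-0.048, 0.999, 0.021, 0.004]
ft_force: [-0.2, 21.3, -8.1]
grip_width: 0.0803
```

Run:
```python
from h import *
st();err()
```

```text
t 32.45 tcp [0.4654 0.2235 0.0525] yaw of tool y 95.5 w 0.0803 F [-0.2 21.3 -8.1] q [-0.6   0.62  0.1   2.23 -0.32  0.29  1.45]
tilt fix ax,ay [-0.0423  0.0062]
```

Run:
```python
from h import *
st()
cv2.imwrite("pics/w23.png",viewer.read_camera("wrist"))
cv2.imwrite("pics/s23.png",cv2.resize(viewer.read_camera("scene")[150:330,120:380],None,fx=3,fy=3))
```

```text
t 32.45 tcp [0.4654 0.2235 0.0525] yaw of tool y 95.5 w 0.0803 F [-0.2 21.3 -8.1] q [-0.6   0.62  0.1   2.23 -0.32  0.29  1.45]
```

View pics/w23.png

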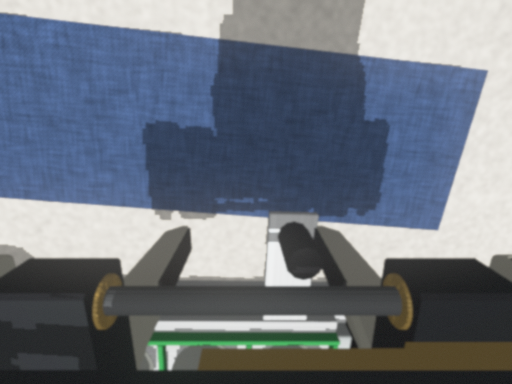

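View pics/s23.png

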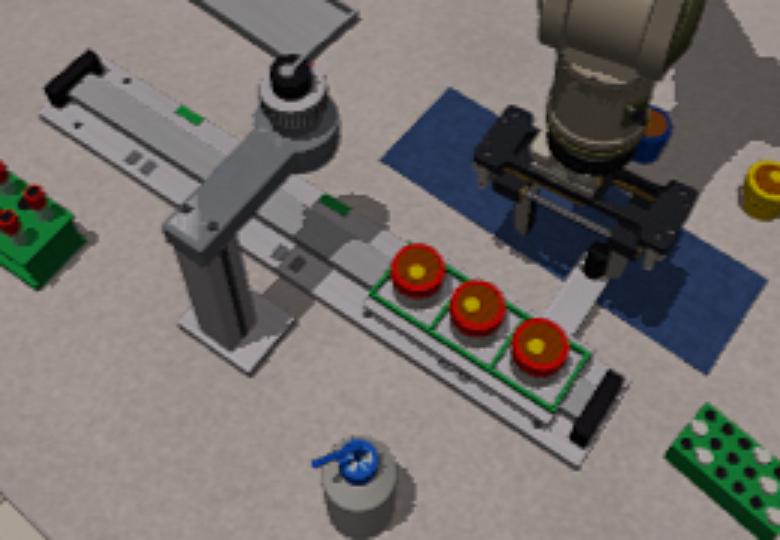

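Request:
drive_tool([
  {"dx": -0.001, "dy": 0.012, "dz": 0, "ax": -0.04, "ay": 0.006, "az": -0.03},
  {"dx": -0.001, "dy": 0.012, "dz": 0, "ax": 0, "ay": 0, "az": 0},
  {"dx": 0, "dy": 0.006, "dz": 0, "ax": 0, "ay": 0, "az": 0},
  {"dx": 0, "dy": 0, "dz": 0, "ax": 0, "ay": 0, "az": 0},
  {"dx": 0, "dy": 0, "dz": 0, "ax": 0, "ay": 0, "az": 0},
], hand=-1, newtons=10)

```text
clock: 32.97
ee_pos: [0.4627, 0.2542, 0.0503]
tcp_rot: [-0.033, 0.999, 0.001, -0.001]
ft_force: [4.1, -19.7, 5.3]
grip_width: 0.023
```

Run:
```python
from h import *
st();err()
```

```text
t 32.97 tcp [0.4627 0.2542 0.0503] yaw of tool y 93.7 w 0.023 F [  4.1 -19.7   5.3] q [-0.73  0.64  0.18  2.19 -0.32  0.34  1.35]
tilt fix ax,ay [-0.0013 -0.0019]
```

Regripped and centred. I'll raise the grip force so the jaws hold the post against the detent.

Request:
drive_tool([
  {"dx": 0, "dy": -0.001, "dz": 0, "ax": 0, "ay": 0, "az": 0},
  {"dx": 0, "dy": 0, "dz": 0, "ax": 0, "ay": 0, "az": 0},
  {"dx": 0, "dy": 0, "dz": 0, "ax": 0, "ay": 0, "az": 0},
  {"dx": 0, "dy": -0.004, "dz": 0, "ax": 0, "ay": 0, "az": 0},
  {"dx": 0, "dy": -0.004, "dz": 0, "ax": 0, "ay": 0, "az": 0},
  {"dx": 0, "dy": -0.005, "dz": 0, "ax": 0, "ay": 0, "az": 0},
], hand=-1, newtons=60)

```text
clock: 33.47
ee_pos: [0.4633, 0.2461, 0.0503]
tcp_rot: [-0.036, 0.999, 0.006, 0.001]
ft_force: [-0.5, 7.0, -1.8]
grip_width: 0.0216
```

Run:
```python
from h import *
st();err()
```

```text
t 33.47 tcp [0.4633 0.2461 0.0503] yaw of tool y 94.1 w 0.0216 F [-0.5  7.  -1.8] q [-0.7   0.63  0.16  2.2  -0.32  0.33  1.38]
tilt fix ax,ay [-0.0115  0.0007]
```

Now the carrier moves with the grip, at 7 N. I continue slowly.

Request:
drive_tool([
  {"dx": 0.0005, "dy": -0.008, "dz": 0, "ax": -0.01, "ay": 0, "az": 0},
  {"dx": 0.0005, "dy": -0.01, "dz": 0, "ax": 0, "ay": 0, "az": 0},
  {"dx": 0.0005, "dy": -0.01, "dz": 0, "ax": 0, "ay": 0, "az": 0},
  {"dx": 0.0005, "dy": -0.01, "dz": 0, "ax": 0, "ay": 0, "az": 0},
  {"dx": 0.0005, "dy": -0.01, "dz": 0, "ax": 0, "ay": 0, "az": 0},
  {"dx": 0.0005, "dy": -0.01, "dz": 0, "ax": 0, "ay": 0, "az": 0},
  {"dx": 0.0005, "dy": -0.01, "dz": 0, "ax": 0, "ay": 0, "az": 0},
  {"dx": 0.0005, "dy": -0.01, "dz": 0, "ax": 0, "ay": 0, "az": 0},
])

```text
clock: 34.13
ee_pos: [0.4679, 0.1604, 0.0503]
tcp_rot: [-0.035, 0.999, 0.001, 0.001]
ft_force: [0.5, 2.2, -3.2]
grip_width: 0.0214
```

Run:
```python
from h import *
st();err();print(get_state()["ft_torque"])
```

```text
t 34.13 tcp [0.4679 0.1604 0.0503] yaw of tool y 94.1 w 0.0214 F [ 0.5  2.2 -3.2] q [-0.53  0.61  0.13  2.26 -0.28  0.28  1.49]
tilt fix ax,ay [-0.003   0.0018]
[ 0.15903526 -0.25104021 -0.04128464]
```

Request:
drive_tool([
  {"dx": 0.0006, "dy": -0.01, "dz": 0, "ax": 0, "ay": 0, "az": 0},
  {"dx": 0.0006, "dy": -0.01, "dz": 0, "ax": 0, "ay": 0, "az": 0},
  {"dx": 0.0006, "dy": -0.01, "dz": 0, "ax": 0, "ay": 0, "az": 0},
  {"dx": 0.0006, "dy": -0.01, "dz": 0, "ax": 0, "ay": 0, "az": 0},
  {"dx": 0.0006, "dy": -0.01, "dz": 0, "ax": 0, "ay": 0, "az": 0},
  {"dx": 0.0006, "dy": -0.01, "dz": 0, "ax": 0, "ay": 0, "az": 0},
  {"dx": 0.0006, "dy": -0.01, "dz": 0, "ax": 0, "ay": 0, "az": 0},
  {"dx": 0.0006, "dy": -0.008, "dz": 0, "ax": 0, "ay": 0, "az": 0},
  {"dx": 0, "dy": -0.005, "dz": 0, "ax": 0, "ay": 0, "az": 0},
  {"dx": 0, "dy": 0, "dz": 0, "ax": 0, "ay": 0, "az": 0},
])

```text
clock: 34.97
ee_pos: [0.473, 0.0655, 0.0503]
tcp_rot: [-0.034, 0.999, 0.002, 0.001]
ft_force: [1.1, -0.4, -1.9]
grip_width: 0.0215
```

Run:
```python
from h import *
st();err()
```

```text
t 34.97 tcp [0.473  0.0655 0.0503] yaw of tool y 93.9 w 0.0215 F [ 1.1 -0.4 -1.9] q [-0.32  0.6   0.09  2.3  -0.23  0.25  1.62]
tilt fix ax,ay [-0.0037  0.0022]
```

Request:
drive_tool([
  {"dx": 0.0005, "dy": -0.005, "dz": 0, "ax": 0, "ay": 0, "az": 0},
  {"dx": 0.0003, "dy": -0.005, "dz": 0, "ax": 0, "ay": 0, "az": 0},
  {"dx": 0, "dy": 0, "dz": 0, "ax": 0, "ay": 0, "az": 0},
  {"dx": 0, "dy": 0, "dz": 0, "ax": 0, "ay": 0, "az": 0},
])

```text
clock: 35.3
ee_pos: [0.4737, 0.0528, 0.0503]
tcp_rot: [-0.033, 0.999, 0.001, 0.001]
ft_force: [1.7, 6.0, -0.7]
grip_width: 0.0212
```

Run:
```python
from h import *
st();err()
```

```text
t 35.3 tcp [0.4737 0.0528 0.0503] yaw of tool y 93.8 w 0.0212 F [ 1.7  6.  -0.7] q [-0.29  0.6   0.09  2.3  -0.22  0.25  1.64]
tilt fix ax,ay [-0.0029  0.0021]
```

Request:
drive_tool([
  {"dx": 0, "dy": 0, "dz": 0, "ax": 0, "ay": 0, "az": 0},
  {"dx": 0, "dy": 0, "dz": 0, "ax": 0, "ay": 0, "az": 0},
  {"dx": 0, "dy": 0, "dz": 0, "ax": 0, "ay": 0, "az": 0},
  {"dx": 0, "dy": 0, "dz": 0, "ax": 0, "ay": 0, "az": 0},
  {"dx": 0, "dy": 0, "dz": 0, "ax": 0, "ay": 0, "az": 0},
  {"dx": 0, "dy": 0, "dz": 0, "ax": 0, "ay": 0, "az": 0},
  {"dx": 0, "dy": 0, "dz": 0, "ax": 0, "ay": 0, "az": 0},
  {"dx": 0, "dy": 0, "dz": 0, "ax": 0, "ay": 0, "az": 0},
  {"dx": 0, "dy": 0, "dz": 0, "ax": 0, "ay": 0, "az": 0},
  {"dx": 0, "dy": 0, "dz": 0, "ax": 0, "ay": 0, "az": 0},
], hand=-0.2)

```text
clock: 36.13
ee_pos: [0.472, 0.0531, 0.0504]
tcp_rot: [-0.034, 0.999, 0.001, -0.0]
ft_force: [0.5, 0.2, 0.6]
grip_width: 0.0372
```

Run:
```python
from h import *
st();err();C=cam("wrist")
im=viewer.read_camera("wrist");cv2.imwrite("pics/w24.png",im)
for d in viewer.tip_of("wrist","post_top"): print(round(d["conf"],2),np.round(d["xy"],1),np.round(atz(C,d["xy"],.082),4))
cv2.imwrite("pics/s24.png",cv2.resize(viewer.read_camera("scene")[130:310,100:360],None,fx=3,fy=3))
```

```text
t 36.13 tcp [0.472  0.0531 0.0504] yaw of tool y 93.9 w 0.0372 F [0.5 0.2 0.6] q [-0.29  0.6   0.09  2.3  -0.22  0.25  1.64]
tilt fix ax,ay [-0.0026 -0.0005]
```

View pics/s24.png

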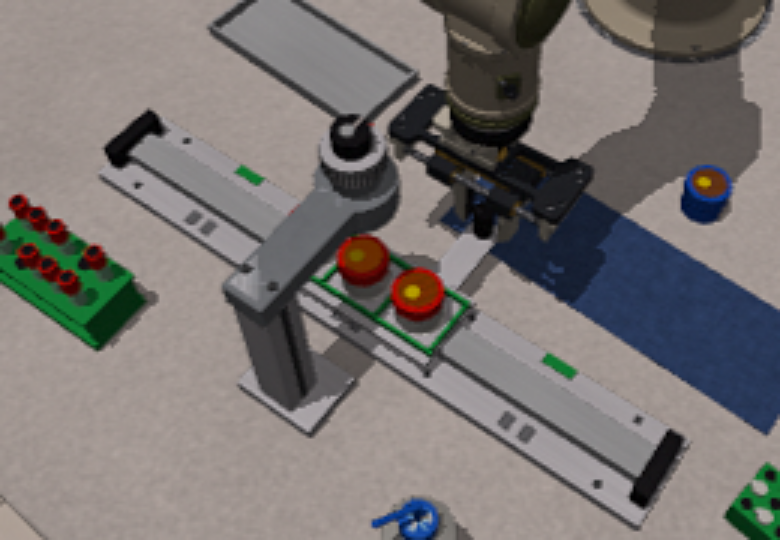

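View pics/w24.png

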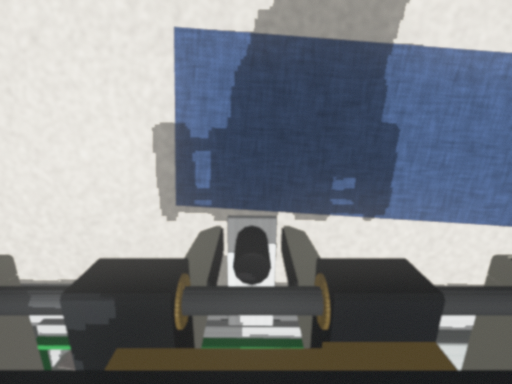

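Request:
drive_tool([
  {"dx": 0, "dy": 0, "dz": 0, "ax": 0, "ay": 0, "az": 0},
  {"dx": 0, "dy": 0, "dz": 0, "ax": 0, "ay": 0, "az": 0},
  {"dx": 0, "dy": 0, "dz": 0, "ax": 0, "ay": 0, "az": 0},
  {"dx": 0, "dy": 0, "dz": 0, "ax": 0, "ay": 0, "az": 0},
  {"dx": 0, "dy": 0, "dz": 0, "ax": 0, "ay": 0, "az": 0},
  {"dx": 0, "dy": 0, "dz": 0, "ax": 0, "ay": 0, "az": 0},
  {"dx": 0, "dy": 0, "dz": 0, "ax": 0, "ay": 0, "az": 0},
  {"dx": 0, "dy": 0, "dz": 0, "ax": 0, "ay": 0, "az": 0},
  {"dx": 0, "dy": 0, "dz": 0, "ax": 0, "ay": 0, "az": 0},
  {"dx": 0, "dy": 0, "dz": 0, "ax": 0, "ay": 0, "az": 0},
  {"dx": 0, "dy": 0, "dz": 0, "ax": 0, "ay": 0, "az": 0},
  {"dx": 0, "dy": 0, "dz": 0, "ax": 0, "ay": 0, "az": 0},
])

```text
clock: 37.28
ee_pos: [0.4721, 0.053, 0.0504]
tcp_rot: [-0.034, 0.999, 0.001, -0.0]
ft_force: [0.5, -0.6, 0.8]
grip_width: 0.0371
```

Request:
drive_tool([
  {"dx": 0, "dy": 0, "dz": 0, "ax": 0, "ay": 0, "az": 0},
  {"dx": 0, "dy": 0, "dz": 0, "ax": 0, "ay": 0, "az": 0},
  {"dx": 0, "dy": 0, "dz": 0, "ax": 0, "ay": 0, "az": 0},
  {"dx": 0, "dy": 0, "dz": 0, "ax": 0, "ay": 0, "az": 0},
  {"dx": 0, "dy": 0, "dz": 0, "ax": 0, "ay": 0, "az": 0},
  {"dx": 0, "dy": 0, "dz": 0, "ax": 0, "ay": 0, "az": 0},
])

```text
clock: 37.78
ee_pos: [0.472, 0.053, 0.0504]
tcp_rot: [-0.034, 0.999, 0.001, -0.0]
ft_force: [-0.3, -0.2, -0.7]
grip_width: 0.0373
```

Run:
```python
from h import *
st();err();T=cam("top");im=viewer.read_camera("top")
cv2.imwrite("pics/t25.png",cv2.resize(im[120:230,170:400],None,fx=3.4,fy=3.4))
for d in viewer.tip_of("top","post_top"): print(round(d["conf"],2),np.round(d["xy"],1),np.round(atz(T,d["xy"],.082),4))
```

```text
t 37.78 tcp [0.472  0.053  0.0504] yaw of tool y 93.9 w 0.0373 F [-0.3 -0.2 -0.7] q [-0.29  0.6   0.09  2.3  -0.22  0.25  1.64]
tilt fix ax,ay [-0.0026 -0.0004]
```

View pics/t25.png

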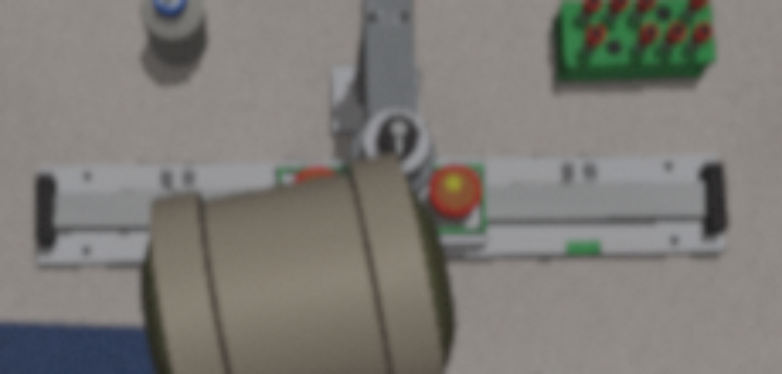

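Request:
drive_tool([
  {"dx": 0.001, "dy": 0, "dz": 0, "ax": 0, "ay": 0, "az": 0},
  {"dx": 0, "dy": 0, "dz": 0, "ax": 0, "ay": 0, "az": 0},
  {"dx": 0, "dy": 0, "dz": 0, "ax": 0, "ay": 0, "az": 0},
  {"dx": 0, "dy": 0, "dz": 0, "ax": 0, "ay": 0, "az": 0},
  {"dx": 0, "dy": 0, "dz": 0, "ax": 0, "ay": 0, "az": 0},
  {"dx": 0, "dy": -0.003, "dz": 0, "ax": 0, "ay": 0, "az": 0},
  {"dx": 0, "dy": -0.004, "dz": 0, "ax": 0, "ay": 0, "az": 0},
  {"dx": 0, "dy": -0.005, "dz": 0, "ax": 0, "ay": 0, "az": 0},
  {"dx": 0.0005, "dy": -0.006, "dz": 0, "ax": 0, "ay": 0, "az": 0},
  {"dx": 0.0005, "dy": -0.008, "dz": 0, "ax": 0, "ay": 0, "az": 0},
  {"dx": 0.0005, "dy": -0.01, "dz": 0, "ax": 0, "ay": 0, "az": 0},
  {"dx": 0.0005, "dy": -0.01, "dz": 0, "ax": 0, "ay": 0, "az": 0},
], hand=-1, newtons=60)

```text
clock: 38.88
ee_pos: [0.4748, 0.021, 0.0504]
tcp_rot: [-0.043, 0.999, 0.008, -0.001]
ft_force: [0.3, 2.2, -0.9]
grip_width: 0.0208
```

Run:
```python
from h import *
st();err()
```

```text
t 38.88 tcp [0.4748 0.021  0.0504] yaw of tool y 94.9 w 0.0208 F [ 0.3  2.2 -0.9] q [-0.19  0.6   0.06  2.3  -0.2   0.25  1.7 ]
tilt fix ax,ay [-0.0158 -0.002 ]
```

Request:
drive_tool([
  {"dx": 0.0008, "dy": -0.011, "dz": 0, "ax": -0.015, "ay": 0, "az": -0.02},
  {"dx": 0.0008, "dy": -0.011, "dz": 0, "ax": 0, "ay": 0, "az": 0},
  {"dx": 0.0008, "dy": -0.011, "dz": 0, "ax": 0, "ay": 0, "az": 0},
  {"dx": 0.0008, "dy": -0.011, "dz": 0, "ax": 0, "ay": 0, "az": 0},
  {"dx": 0.0008, "dy": -0.011, "dz": 0, "ax": 0, "ay": 0, "az": 0},
  {"dx": 0.0008, "dy": -0.011, "dz": 0, "ax": 0, "ay": 0, "az": 0},
  {"dx": 0.0008, "dy": -0.011, "dz": 0, "ax": 0, "ay": 0, "az": 0},
  {"dx": 0.0008, "dy": -0.011, "dz": 0, "ax": 0, "ay": 0, "az": 0},
  {"dx": 0.0008, "dy": -0.011, "dz": 0, "ax": 0, "ay": 0, "az": 0},
  {"dx": 0.0008, "dy": -0.011, "dz": 0, "ax": 0, "ay": 0, "az": 0},
  {"dx": 0.0008, "dy": -0.011, "dz": 0, "ax": 0, "ay": 0, "az": 0},
  {"dx": 0.0008, "dy": -0.01, "dz": 0, "ax": 0, "ay": 0, "az": 0},
])

```text
clock: 39.88
ee_pos: [0.4825, -0.1228, 0.0504]
tcp_rot: [-0.03, 1.0, -0.002, -0.003]
ft_force: [-0.4, 2.7, 0.9]
grip_width: 0.0216
```

Run:
```python
from h import *
st();err()
```

```text
t 39.88 tcp [ 0.4825 -0.1228  0.0504] yaw of tool y 93.5 w 0.0216 F [-0.4  2.7  0.9] q [ 0.09  0.61  0.06  2.25 -0.11  0.29  1.88]
tilt fix ax,ay [ 0.0039 -0.0055]
```

Request:
drive_tool([
  {"dx": 0.0008, "dy": -0.008, "dz": 0, "ax": 0, "ay": 0, "az": 0},
  {"dx": 0.0006, "dy": -0.006, "dz": 0, "ax": 0, "ay": 0, "az": 0},
  {"dx": 0, "dy": -0.004, "dz": 0, "ax": 0, "ay": 0, "az": 0},
  {"dx": 0, "dy": 0, "dz": 0, "ax": 0, "ay": 0, "az": 0},
  {"dx": 0, "dy": 0, "dz": 0, "ax": 0, "ay": 0, "az": 0},
])

```text
clock: 40.3
ee_pos: [0.4837, -0.1449, 0.0504]
tcp_rot: [-0.029, 1.0, -0.002, -0.003]
ft_force: [0.8, 1.0, 0.1]
grip_width: 0.021
```

Run:
```python
from h import *
st();err()
```

```text
t 40.3 tcp [ 0.4837 -0.1449  0.0504] yaw of tool y 93.3 w 0.021 F [0.8 1.  0.1] q [ 0.13  0.62  0.06  2.23 -0.1   0.3   1.91]
tilt fix ax,ay [ 0.0042 -0.0055]
```

Request:
drive_tool([
  {"dx": 0, "dy": 0, "dz": 0, "ax": 0, "ay": 0, "az": 0},
  {"dx": 0, "dy": 0, "dz": 0, "ax": 0, "ay": 0, "az": 0},
  {"dx": 0, "dy": 0, "dz": 0, "ax": 0, "ay": 0, "az": 0},
  {"dx": 0, "dy": 0, "dz": 0, "ax": 0, "ay": 0, "az": 0},
  {"dx": 0, "dy": 0, "dz": 0, "ax": 0, "ay": 0, "az": 0},
  {"dx": 0, "dy": 0, "dz": 0.03, "ax": 0, "ay": 0, "az": 0},
  {"dx": 0, "dy": 0, "dz": 0.04, "ax": 0, "ay": 0, "az": 0},
  {"dx": 0, "dy": 0, "dz": 0.04, "ax": 0, "ay": 0, "az": -0.12},
  {"dx": 0, "dy": -0.01, "dz": 0.03, "ax": 0, "ay": 0, "az": -0.12},
  {"dx": 0, "dy": -0.015, "dz": 0, "ax": 0, "ay": 0, "az": -0.12},
  {"dx": 0, "dy": -0.015, "dz": 0, "ax": 0, "ay": 0, "az": -0.12},
  {"dx": 0, "dy": -0.015, "dz": 0, "ax": 0, "ay": 0, "az": -0.12},
], hand=1)

```text
clock: 41.3
ee_pos: [0.4814, -0.1967, 0.1967]
tcp_rot: [0.275, 0.961, 0.004, -0.004]
ft_force: [-0.7, 0.2, -0.9]
grip_width: 0.0923
```

Request:
drive_tool([
  {"dx": 0, "dy": -0.015, "dz": 0, "ax": 0, "ay": 0, "az": -0.12},
  {"dx": 0, "dy": -0.015, "dz": 0, "ax": 0, "ay": 0, "az": -0.12},
  {"dx": 0, "dy": -0.015, "dz": 0, "ax": 0, "ay": 0, "az": -0.12},
  {"dx": 0, "dy": -0.015, "dz": 0, "ax": 0, "ay": 0, "az": -0.12},
  {"dx": 0, "dy": -0.015, "dz": 0, "ax": 0, "ay": 0, "az": -0.12},
  {"dx": 0, "dy": -0.015, "dz": 0, "ax": 0, "ay": 0, "az": -0.12},
  {"dx": 0, "dy": -0.01, "dz": 0, "ax": 0, "ay": 0, "az": -0.12},
  {"dx": 0, "dy": 0, "dz": 0, "ax": 0, "ay": 0, "az": -0.08},
  {"dx": 0, "dy": 0, "dz": 0, "ax": 0, "ay": 0, "az": 0},
  {"dx": 0, "dy": 0, "dz": 0, "ax": 0, "ay": 0, "az": 0},
])

```text
clock: 42.13
ee_pos: [0.4801, -0.3024, 0.1982]
tcp_rot: [0.691, 0.723, 0.005, -0.0]
ft_force: [0.2, 1.0, -0.6]
grip_width: 0.0928
```

Run:
```python
from h import *
im,C=caps("wrist","pics/w26.png",.088);err();np.save("C26.npy",C[3])
for d in viewer.tip_of("wrist","post_top"): print(round(d["conf"],2),np.round(d["xy"],1),np.round(atz(C,d["xy"],.082),4))
cv2.imwrite("pics/s26.png",viewer.read_camera("scene"))
cv2.imwrite("pics/t26.png",viewer.read_camera("top"))
```

```text
t 42.13 tcp [ 0.4801 -0.3024  0.1982] yaw of tool y 2.6 w 0.0928 F [ 0.2  1.  -0.6] q [ 0.07  0.49  0.58  2.01 -0.4   0.75  0.94]
red [507.7 204.1] axes 9 13 at z 0.088 [ 0.748  -0.3017  0.088 ] mid-cap [ 0.7569 -0.3042  0.079 ]
red [377.6 164.5] axes 46 50 at z 0.088 [ 0.6039 -0.266   0.088 ] mid-cap [ 0.6081 -0.2674  0.079 ]
red [385.9  97.1] axes 50 58 at z 0.088 [ 0.6007 -0.202   0.088 ] mid-cap [ 0.6049 -0.2012  0.079 ]
red [400.6  25.4] axes 49 62 at z 0.088 [ 0.6031 -0.1419  0.088 ] mid-cap [ 0.6073 -0.1393  0.079 ]
tilt fix ax,ay [-0.0083  0.0066]
0.65 [268.9  25.8] [ 0.4871 -0.1462  0.082 ]
```

View pics/w26.png

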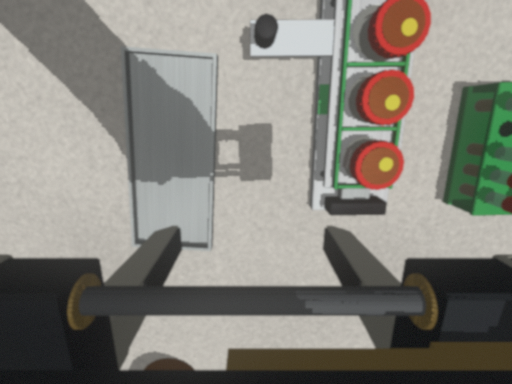

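View pics/s26.png

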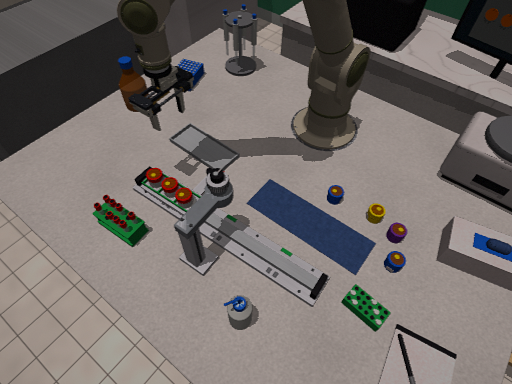

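View pics/t26.png

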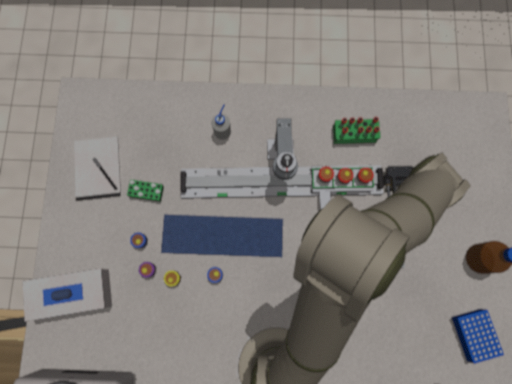

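Run:
```python
from h import *
c=cam("wrist");C=(*c[:3],np.load("C26.npy"))
P=[atz(C,p,.018)[:2] for p in [(127,51),(216,57),(212,247),(135,243)]]
for p in P: print(np.round(p,4))
m=np.mean(P,0);print("ctr",m, np.linalg.norm(P[0]-P[1]),np.linalg.norm(P[1]-P[2]))
print("yaw",np.arctan2(*(-(P[1]-P[2])*[1,-1])),np.arctan2(*(-(P[0]-P[3])*[1,-1])))
```

```text
[ 0.3319 -0.1611]
[ 0.4321 -0.1626]
[ 0.429 -0.4  ]
[ 0.3244 -0.3985]
ctr [ 0.37934957 -0.28055619] 0.10015968266580245 0.23744656589790203
yaw -0.012950711182114443 -0.03187256068854834
```

Request:
drive_tool([
  {"dx": 0.03, "dy": 0.01, "dz": 0, "ax": -0.008, "ay": 0.006, "az": 0},
  {"dx": 0.03, "dy": 0.01, "dz": 0, "ax": 0, "ay": 0, "az": 0},
  {"dx": 0.03, "dy": 0.01, "dz": -0.01, "ax": 0, "ay": 0, "az": 0},
  {"dx": 0.025, "dy": 0.006, "dz": -0.02, "ax": 0, "ay": 0, "az": 0},
  {"dx": 0, "dy": 0, "dz": -0.025, "ax": 0, "ay": 0, "az": 0},
  {"dx": 0, "dy": 0, "dz": -0.02, "ax": 0, "ay": 0, "az": 0},
  {"dx": 0, "dy": 0, "dz": 0, "ax": 0, "ay": 0, "az": 0},
  {"dx": 0, "dy": 0, "dz": 0, "ax": 0, "ay": 0, "az": 0},
])

```text
clock: 43.0
ee_pos: [0.6016, -0.2611, 0.1226]
tcp_rot: [0.686, 0.727, 0.003, 0.001]
ft_force: [-0.1, 0.6, 0.0]
grip_width: 0.0926
```

Run:
```python
from h import *
im,C=caps("wrist","pics/w27.png",.088);err()
```

```text
t 43.0 tcp [ 0.6016 -0.2611  0.1226] yaw of tool y 3.3 w 0.0926 F [-0.1  0.6  0. ] q [ 0.01  0.68  0.5   1.87 -0.49  0.71  0.85]
red [446.9 248.4] axes 19 36 at z 0.088 [ 0.7569 -0.2763  0.088 ] mid-cap [ 0.7642 -0.2805  0.079 ]
red [496.1 218.8] axes 21 39 at z 0.088 [ 0.7887 -0.2492  0.088 ] mid-cap [ 0.7974 -0.2522  0.079 ]
red [455.7 220.5] axes 24 39 at z 0.088 [ 0.7576 -0.2524  0.088 ] mid-cap [ 0.765  -0.2555  0.079 ]
red [259.7 225.1] axes 60 64 at z 0.088 [ 0.6061 -0.2647  0.088 ] mid-cap [ 0.6066 -0.2684  0.079 ]
red [499.9 185.7] axes 21 30 at z 0.088 [ 0.7834 -0.223   0.088 ] mid-cap [ 0.792  -0.2248  0.079 ]
red [480.7 152. ] axes 24 57 at z 0.088 [ 0.7618 -0.1991  0.088 ] mid-cap [ 0.7693 -0.1998  0.079 ]
red [261.5 141.7] axes 67 68 at z 0.088 [ 0.6032 -0.2008  0.088 ] mid-cap [ 0.6036 -0.2016  0.079 ]
red [270.7  46.8] axes 73 84 at z 0.088 [ 0.6051 -0.1397  0.088 ] mid-cap [ 0.6056 -0.1378  0.079 ]
tilt fix ax,ay [-0.0031  0.0063]
```

View pics/w27.png

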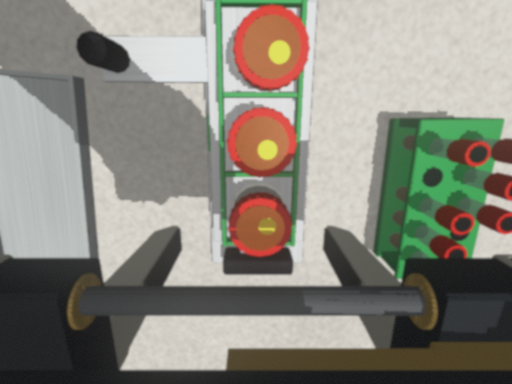

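Request:
drive_tool([
  {"dx": 0.002, "dy": -0.004, "dz": -0.015, "ax": -0.003, "ay": 0.006, "az": 0},
  {"dx": 0.001, "dy": 0, "dz": -0.02, "ax": 0, "ay": 0, "az": 0},
  {"dx": 0, "dy": 0, "dz": -0.015, "ax": 0, "ay": 0, "az": 0},
  {"dx": 0, "dy": 0, "dz": -0.004, "ax": 0, "ay": 0, "az": 0},
  {"dx": 0, "dy": 0, "dz": 0, "ax": 0, "ay": 0, "az": 0},
  {"dx": 0, "dy": 0, "dz": 0, "ax": 0, "ay": 0, "az": 0},
])

```text
clock: 43.55
ee_pos: [0.6062, -0.2689, 0.072]
tcp_rot: [0.687, 0.727, 0.001, 0.004]
ft_force: [-0.3, 0.1, -0.1]
grip_width: 0.0931
```

Run:
```python
from h import *
st();err()
```

```text
t 43.55 tcp [ 0.6062 -0.2689  0.072 ] yaw of tool y 3.3 w 0.0931 F [-0.3  0.1 -0.1] q [ 0.05  0.74  0.46  1.88 -0.53  0.63  0.89]
tilt fix ax,ay [0.0036 0.0075]
```

Request:
drive_tool([
  {"dx": 0, "dy": 0.003, "dz": -0.007, "ax": 0.003, "ay": 0.007, "az": 0},
  {"dx": 0, "dy": 0, "dz": 0, "ax": 0, "ay": 0, "az": 0},
])

```text
clock: 43.72
ee_pos: [0.6068, -0.2666, 0.0664]
tcp_rot: [0.687, 0.727, 0.0, 0.001]
ft_force: [0.6, -0.4, -0.1]
grip_width: 0.0929
```

Request:
drive_tool([
  {"dx": 0, "dy": 0, "dz": 0, "ax": 0, "ay": 0, "az": 0},
  {"dx": 0, "dy": 0, "dz": 0, "ax": 0, "ay": 0, "az": 0},
  {"dx": 0, "dy": 0, "dz": 0, "ax": 0, "ay": 0, "az": 0},
  {"dx": 0, "dy": 0, "dz": 0, "ax": 0, "ay": 0, "az": 0},
  {"dx": 0, "dy": 0, "dz": 0, "ax": 0, "ay": 0, "az": 0},
  {"dx": 0, "dy": 0, "dz": 0, "ax": 0, "ay": 0, "az": 0},
  {"dx": 0, "dy": 0, "dz": 0, "ax": 0, "ay": 0, "az": 0},
], hand=-1, newtons=20)

```text
clock: 44.3
ee_pos: [0.6079, -0.2667, 0.0684]
tcp_rot: [0.687, 0.727, 0.001, 0.002]
ft_force: [0.7, -0.3, 0.4]
grip_width: 0.0508
```

Run:
```python
from h import *
st();err()
```

```text
t 44.3 tcp [ 0.6079 -0.2667  0.0684] yaw of tool y 3.3 w 0.0508 F [ 0.7 -0.3  0.4] q [ 0.04  0.75  0.45  1.88 -0.53  0.63  0.89]
tilt fix ax,ay [0.0022 0.0048]
```

Request:
drive_tool([
  {"dx": 0, "dy": 0, "dz": 0.03, "ax": 0, "ay": 0, "az": 0},
  {"dx": 0, "dy": 0, "dz": 0.035, "ax": 0, "ay": 0, "az": 0},
  {"dx": -0.02, "dy": -0.008, "dz": 0.02, "ax": 0, "ay": 0, "az": 0},
  {"dx": -0.03, "dy": -0.012, "dz": 0, "ax": 0, "ay": 0, "az": 0},
  {"dx": -0.033, "dy": -0.012, "dz": 0, "ax": 0, "ay": 0, "az": 0},
  {"dx": -0.033, "dy": -0.012, "dz": 0, "ax": 0, "ay": 0, "az": 0},
  {"dx": -0.033, "dy": -0.012, "dz": 0, "ax": 0, "ay": 0, "az": 0},
  {"dx": -0.03, "dy": -0.012, "dz": 0, "ax": 0, "ay": 0, "az": 0},
  {"dx": -0.025, "dy": -0.01, "dz": 0, "ax": 0, "ay": 0, "az": 0},
  {"dx": -0.015, "dy": -0.006, "dz": 0, "ax": 0, "ay": 0, "az": 0},
  {"dx": 0, "dy": 0, "dz": 0, "ax": 0, "ay": 0, "az": 0},
  {"dx": 0, "dy": 0, "dz": 0, "ax": 0, "ay": 0, "az": 0},
])

```text
clock: 45.3
ee_pos: [0.3786, -0.3492, 0.1554]
tcp_rot: [0.685, 0.728, 0.001, 0.002]
ft_force: [0.2, -0.4, -1.7]
grip_width: 0.0496
```

Run:
```python
from h import *
st();err();C=cam("wrist");np.save("C28.npy",C[3])
cv2.imwrite("pics/w28.png",viewer.read_camera("wrist"))
```

```text
t 45.3 tcp [ 0.3786 -0.3492  0.1554] yaw of tool y 3.5 w 0.0496 F [ 0.2 -0.4 -1.7] q [ 0.27  0.48  0.51  2.16 -0.43  0.59  1.16]
tilt fix ax,ay [0.0013 0.0038]
```

View pics/w28.png

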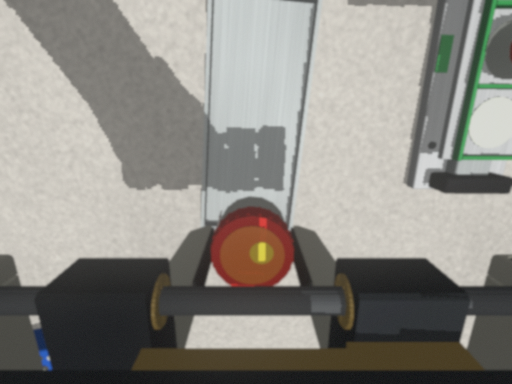

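Run:
```python
from h import *
c=cam("wrist");C=(*c[:3],np.load("C28.npy"))
for p in [(206,222),(290,222),(317,2),(209,0),(207,130),(302,130)]: print(p,np.round(atz(C,p,.018)[:2],4))
```

```text
(206, 222) [ 0.326  -0.3955]
(290, 222) [ 0.4242 -0.3897]
(317, 2) [ 0.4275 -0.1661]
(209, 0) [ 0.3258 -0.1707]
(207, 130) [ 0.3256 -0.2903]
(302, 130) [ 0.4265 -0.2842]
```

Request:
drive_tool([
  {"dx": -0.004, "dy": 0, "dz": -0.02, "ax": 0, "ay": 0.004, "az": 0},
  {"dx": -0.002, "dy": 0, "dz": -0.03, "ax": 0, "ay": 0, "az": 0},
  {"dx": -0.002, "dy": 0, "dz": -0.03, "ax": 0, "ay": 0, "az": 0},
  {"dx": 0, "dy": 0, "dz": -0.02, "ax": 0, "ay": 0, "az": 0},
  {"dx": 0, "dy": 0, "dz": -0.005, "ax": 0, "ay": 0, "az": 0},
  {"dx": 0, "dy": 0, "dz": 0, "ax": 0, "ay": 0, "az": 0},
  {"dx": 0, "dy": 0, "dz": 0, "ax": 0, "ay": 0, "az": 0},
])

```text
clock: 45.93
ee_pos: [0.381, -0.3472, 0.0467]
tcp_rot: [0.681, 0.732, 0.001, 0.003]
ft_force: [0.4, -0.6, -0.4]
grip_width: 0.0498
```

Run:
```python
from h import *
st();err()
```

```text
t 45.93 tcp [ 0.381  -0.3472  0.0467] yaw of tool y 4.1 w 0.0498 F [ 0.4 -0.6 -0.4] q [ 0.42  0.65  0.3   2.23 -0.59  0.33  1.3 ]
tilt fix ax,ay [0.0031 0.0061]
```

Request:
drive_tool([
  {"dx": -0.004, "dy": -0.002, "dz": -0.006, "ax": 0.003, "ay": 0.006, "az": 0},
  {"dx": 0, "dy": 0, "dz": -0.006, "ax": 0, "ay": 0, "az": 0},
  {"dx": 0, "dy": 0, "dz": -0.004, "ax": 0, "ay": 0, "az": 0},
  {"dx": 0, "dy": 0, "dz": -0.002, "ax": 0, "ay": 0, "az": 0},
])

```text
clock: 46.27
ee_pos: [0.3797, -0.3502, 0.0305]
tcp_rot: [0.68, 0.733, 0.0, 0.003]
ft_force: [-0.4, -0.7, -1.5]
grip_width: 0.0493
```

Request:
drive_tool([
  {"dx": -0.001, "dy": 0, "dz": -0.003, "ax": 0, "ay": 0, "az": 0},
  {"dx": 0, "dy": 0, "dz": -0.002, "ax": 0, "ay": 0, "az": 0},
  {"dx": 0, "dy": 0, "dz": -0.001, "ax": 0, "ay": 0, "az": 0},
])

```text
clock: 46.52
ee_pos: [0.3801, -0.351, 0.027]
tcp_rot: [0.68, 0.733, 0.001, 0.005]
ft_force: [-2.1, 2.2, 11.4]
grip_width: 0.0498
```

Request:
drive_tool([
  {"dx": 0, "dy": 0, "dz": 0, "ax": 0, "ay": 0, "az": 0},
  {"dx": 0, "dy": 0, "dz": 0, "ax": 0, "ay": 0, "az": 0},
  {"dx": 0, "dy": 0, "dz": 0, "ax": 0, "ay": 0, "az": 0},
  {"dx": 0, "dy": 0, "dz": 0, "ax": 0, "ay": 0, "az": 0},
  {"dx": 0, "dy": 0, "dz": 0.02, "ax": 0, "ay": 0, "az": 0},
  {"dx": 0, "dy": 0, "dz": 0.04, "ax": 0, "ay": 0, "az": 0},
  {"dx": 0, "dy": 0, "dz": 0.04, "ax": 0, "ay": 0, "az": 0},
  {"dx": 0.02, "dy": 0.012, "dz": 0.03, "ax": 0, "ay": 0, "az": 0},
  {"dx": 0.03, "dy": 0.02, "dz": 0.01, "ax": 0, "ay": 0, "az": 0},
  {"dx": 0.033, "dy": 0.022, "dz": 0, "ax": 0, "ay": 0, "az": 0},
  {"dx": 0.033, "dy": 0.022, "dz": 0, "ax": 0, "ay": 0, "az": 0},
  {"dx": 0.033, "dy": 0.022, "dz": 0, "ax": 0, "ay": 0, "az": 0},
], hand=1)

```text
clock: 47.52
ee_pos: [0.5249, -0.256, 0.1762]
tcp_rot: [0.688, 0.726, 0.001, 0.006]
ft_force: [0.7, -1.1, -0.3]
grip_width: 0.0931
```

Request:
drive_tool([
  {"dx": 0.025, "dy": 0.018, "dz": 0, "ax": 0, "ay": 0, "az": 0},
  {"dx": 0.012, "dy": 0.01, "dz": -0.01, "ax": 0, "ay": 0, "az": 0},
  {"dx": 0, "dy": 0, "dz": -0.015, "ax": 0, "ay": 0, "az": 0},
  {"dx": 0, "dy": 0, "dz": 0, "ax": 0, "ay": 0, "az": 0},
  {"dx": 0, "dy": 0, "dz": 0, "ax": 0, "ay": 0, "az": 0},
])

```text
clock: 47.93
ee_pos: [0.5712, -0.218, 0.1483]
tcp_rot: [0.683, 0.731, 0.002, 0.006]
ft_force: [-0.0, 0.1, -0.6]
grip_width: 0.0929
```

Run:
```python
from h import *
im,C=caps("wrist","pics/w29.png",.088);err()
```

```text
t 47.93 tcp [ 0.5712 -0.218   0.1483] yaw of tool y 3.9 w 0.0929 F [-0.   0.1 -0.6] q [-0.09  0.6   0.55  1.96 -0.48  0.69  0.82]
red [484.9 251.4] axes 13 30 at z 0.088 [ 0.7847 -0.2453  0.088 ] mid-cap [ 0.7936 -0.2496  0.079 ]
red [450.  252.1] axes 13 32 at z 0.088 [ 0.7529 -0.2481  0.088 ] mid-cap [ 0.7606 -0.2525  0.079 ]
red [495.8 229.4] axes 18 35 at z 0.088 [ 0.7877 -0.2233  0.088 ] mid-cap [ 0.7967 -0.2267  0.079 ]
red [480.8 202.4] axes 23 67 at z 0.088 [ 0.7664 -0.1993  0.088 ] mid-cap [ 0.7746 -0.2018  0.079 ]
red [291.6 190.7] axes 55 56 at z 0.088 [ 0.6022 -0.1995  0.088 ] mid-cap [ 0.6039 -0.202   0.079 ]
red [302.8 116.7] axes 60 64 at z 0.088 [ 0.6044 -0.1391  0.088 ] mid-cap [ 0.6061 -0.1391  0.079 ]
tilt fix ax,ay [0.0054 0.0115]
```

View pics/w29.png

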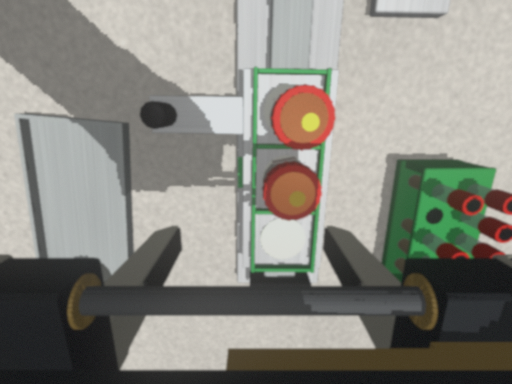

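Request:
drive_tool([
  {"dx": 0.02, "dy": 0.012, "dz": 0, "ax": 0.005, "ay": 0.011, "az": 0},
  {"dx": 0.01, "dy": 0.006, "dz": -0.01, "ax": 0, "ay": 0, "az": 0},
  {"dx": 0, "dy": 0, "dz": -0.02, "ax": 0, "ay": 0, "az": 0},
  {"dx": 0, "dy": 0, "dz": -0.02, "ax": 0, "ay": 0, "az": 0},
  {"dx": 0, "dy": 0, "dz": -0.015, "ax": 0, "ay": 0, "az": 0},
  {"dx": 0, "dy": 0, "dz": 0, "ax": 0, "ay": 0, "az": 0},
  {"dx": 0, "dy": 0, "dz": 0, "ax": 0, "ay": 0, "az": 0},
])

```text
clock: 48.57
ee_pos: [0.5968, -0.2075, 0.082]
tcp_rot: [0.687, 0.727, -0.001, 0.002]
ft_force: [0.7, -0.5, 0.1]
grip_width: 0.0931
```

Run:
```python
from h import *
im,C=caps("wrist","pics/w30.png",.088);err()
```

```text
t 48.57 tcp [ 0.5968 -0.2075  0.082 ] yaw of tool y 3.2 w 0.0931 F [ 0.7 -0.5  0.1] q [-0.06  0.71  0.48  1.95 -0.55  0.61  0.83]
red [494.3 241.2] axes 25 35 at z 0.088 [ 0.7472 -0.1969  0.088 ] mid-cap [ 0.7561 -0.2009  0.079 ]
red [265.7 230.9] axes 76 76 at z 0.088 [ 0.6029 -0.1979  0.088 ] mid-cap [ 0.6036 -0.2019  0.079 ]
red [276.9 134.3] axes 85 87 at z 0.088 [ 0.6051 -0.1388  0.088 ] mid-cap [ 0.6059 -0.1395  0.079 ]
tilt fix ax,ay [0.0039 0.0019]
```

Request:
drive_tool([
  {"dx": 0.006, "dy": 0.008, "dz": -0.008, "ax": 0.004, "ay": 0.002, "az": 0},
  {"dx": 0, "dy": 0, "dz": -0.006, "ax": 0, "ay": 0, "az": 0},
  {"dx": 0, "dy": 0, "dz": -0.004, "ax": 0, "ay": 0, "az": 0},
  {"dx": 0, "dy": 0, "dz": 0, "ax": 0, "ay": 0, "az": 0},
])

```text
clock: 48.95
ee_pos: [0.6042, -0.1999, 0.0653]
tcp_rot: [0.687, 0.726, 0.001, 0.002]
ft_force: [-0.1, 0.1, -0.0]
grip_width: 0.093
```

Request:
drive_tool([
  {"dx": 0, "dy": 0, "dz": -0.001, "ax": 0, "ay": 0, "az": 0},
  {"dx": 0, "dy": 0, "dz": 0, "ax": 0, "ay": 0, "az": 0},
  {"dx": 0, "dy": 0, "dz": 0, "ax": 0, "ay": 0, "az": 0},
  {"dx": 0, "dy": 0, "dz": 0, "ax": 0, "ay": 0, "az": 0},
  {"dx": 0, "dy": 0, "dz": 0, "ax": 0, "ay": 0, "az": 0},
  {"dx": 0, "dy": 0, "dz": 0, "ax": 0, "ay": 0, "az": 0},
  {"dx": 0, "dy": 0, "dz": 0, "ax": 0, "ay": 0, "az": 0},
], hand=-1, newtons=20)

```text
clock: 49.53
ee_pos: [0.6047, -0.2001, 0.0652]
tcp_rot: [0.687, 0.726, 0.001, 0.002]
ft_force: [1.2, 0.0, 0.4]
grip_width: 0.0508
```

Run:
```python
from h import *
st();err()
```

```text
t 49.53 tcp [ 0.6047 -0.2001  0.0652] yaw of tool y 3.1 w 0.0508 F [1.2 0.  0.4] q [-0.06  0.73  0.46  1.95 -0.57  0.59  0.83]
tilt fix ax,ay [0.0012 0.0052]
```

Request:
drive_tool([
  {"dx": 0, "dy": 0, "dz": 0.03, "ax": 0, "ay": 0, "az": 0},
  {"dx": 0, "dy": 0, "dz": 0.038, "ax": 0, "ay": 0, "az": 0},
  {"dx": -0.02, "dy": -0.008, "dz": 0.02, "ax": 0, "ay": 0, "az": 0},
  {"dx": -0.03, "dy": -0.012, "dz": 0, "ax": 0, "ay": 0, "az": 0},
  {"dx": -0.033, "dy": -0.012, "dz": 0, "ax": 0, "ay": 0, "az": 0},
  {"dx": -0.033, "dy": -0.012, "dz": 0, "ax": 0, "ay": 0, "az": 0},
  {"dx": -0.033, "dy": -0.012, "dz": 0, "ax": 0, "ay": 0, "az": 0},
  {"dx": -0.03, "dy": -0.01, "dz": 0, "ax": 0, "ay": 0, "az": 0},
  {"dx": -0.025, "dy": -0.01, "dz": 0, "ax": 0, "ay": 0, "az": 0},
  {"dx": -0.015, "dy": -0.005, "dz": 0, "ax": 0, "ay": 0, "az": 0},
  {"dx": 0, "dy": 0, "dz": 0, "ax": 0, "ay": 0, "az": 0},
  {"dx": 0, "dy": 0, "dz": 0, "ax": 0, "ay": 0, "az": 0},
])

```text
clock: 50.53
ee_pos: [0.3758, -0.2805, 0.1566]
tcp_rot: [0.686, 0.727, 0.002, 0.003]
ft_force: [0.5, -1.1, -2.5]
grip_width: 0.0497
```

Run:
```python
from h import *
st();err();C=cam("wrist");np.save("C31.npy",C[3])
cv2.imwrite("pics/w31.png",viewer.read_camera("wrist"))
```

```text
t 50.53 tcp [ 0.3758 -0.2805  0.1566] yaw of tool y 3.3 w 0.0497 F [ 0.5 -1.1 -2.5] q [ 0.13  0.44  0.54  2.26 -0.45  0.54  1.08]
tilt fix ax,ay [0.0013 0.0068]
```

View pics/w31.png

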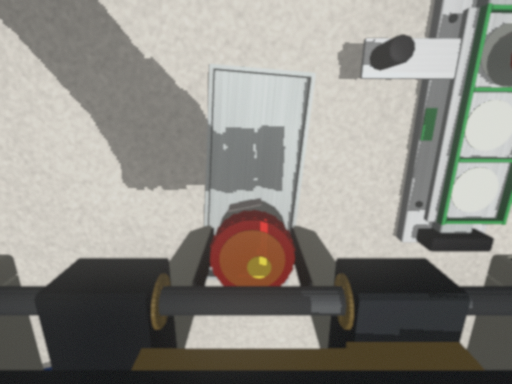

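Request:
drive_tool([
  {"dx": -0.001, "dy": -0.001, "dz": -0.02, "ax": 0.001, "ay": 0.007, "az": 0},
  {"dx": -0.002, "dy": 0, "dz": -0.03, "ax": 0, "ay": 0, "az": 0},
  {"dx": -0.002, "dy": 0, "dz": -0.03, "ax": 0, "ay": 0, "az": 0},
  {"dx": -0.002, "dy": 0, "dz": -0.025, "ax": 0, "ay": 0, "az": 0},
  {"dx": 0, "dy": 0, "dz": -0.005, "ax": 0, "ay": 0, "az": 0},
  {"dx": 0, "dy": 0, "dz": 0, "ax": 0, "ay": 0, "az": 0},
  {"dx": 0, "dy": 0, "dz": 0, "ax": 0, "ay": 0, "az": 0},
])

```text
clock: 51.17
ee_pos: [0.3794, -0.2803, 0.0427]
tcp_rot: [0.683, 0.731, 0.002, 0.003]
ft_force: [0.6, 0.1, -1.3]
grip_width: 0.0498
```

Run:
```python
from h import *
st();err()
```

```text
t 51.17 tcp [ 0.3794 -0.2803  0.0427] yaw of tool y 3.9 w 0.0498 F [ 0.6  0.1 -1.3] q [ 0.34  0.63  0.25  2.33 -0.66  0.24  1.26]
tilt fix ax,ay [0.0019 0.0071]
```

Request:
drive_tool([
  {"dx": -0.003, "dy": -0.001, "dz": -0.006, "ax": 0.002, "ay": 0.007, "az": 0},
  {"dx": -0.001, "dy": 0, "dz": -0.006, "ax": 0, "ay": 0, "az": 0},
  {"dx": 0, "dy": 0, "dz": -0.004, "ax": 0, "ay": 0, "az": 0},
  {"dx": 0, "dy": 0, "dz": -0.002, "ax": 0, "ay": 0, "az": 0},
])

```text
clock: 51.5
ee_pos: [0.3785, -0.2821, 0.0267]
tcp_rot: [0.682, 0.732, 0.0, 0.003]
ft_force: [0.5, -0.7, -1.2]
grip_width: 0.0498
```

Request:
drive_tool([
  {"dx": -0.001, "dy": 0, "dz": -0.003, "ax": 0, "ay": 0, "az": 0},
  {"dx": 0, "dy": 0, "dz": -0.002, "ax": 0, "ay": 0, "az": 0},
  {"dx": 0, "dy": 0, "dz": -0.001, "ax": 0, "ay": 0, "az": 0},
])

```text
clock: 51.75
ee_pos: [0.379, -0.2826, 0.0233]
tcp_rot: [0.682, 0.732, 0.002, 0.006]
ft_force: [-1.8, 1.8, 14.1]
grip_width: 0.0497
```

Request:
drive_tool([
  {"dx": 0, "dy": 0, "dz": 0, "ax": 0, "ay": 0, "az": 0},
  {"dx": 0, "dy": 0, "dz": 0, "ax": 0, "ay": 0, "az": 0},
  {"dx": 0, "dy": 0, "dz": 0, "ax": 0, "ay": 0, "az": 0},
  {"dx": 0, "dy": 0, "dz": 0, "ax": 0, "ay": 0, "az": 0},
  {"dx": 0, "dy": 0, "dz": 0.02, "ax": 0, "ay": 0, "az": 0},
  {"dx": 0, "dy": 0, "dz": 0.04, "ax": 0, "ay": 0, "az": 0},
  {"dx": 0, "dy": 0, "dz": 0.04, "ax": 0, "ay": 0, "az": 0},
  {"dx": 0.02, "dy": 0.012, "dz": 0.03, "ax": 0, "ay": 0, "az": 0},
  {"dx": 0.03, "dy": 0.02, "dz": 0.01, "ax": 0, "ay": 0, "az": 0},
  {"dx": 0.033, "dy": 0.022, "dz": 0, "ax": 0, "ay": 0, "az": 0},
  {"dx": 0.033, "dy": 0.022, "dz": 0, "ax": 0, "ay": 0, "az": 0},
  {"dx": 0.033, "dy": 0.022, "dz": 0, "ax": 0, "ay": 0, "az": 0},
], hand=1)

```text
clock: 52.75
ee_pos: [0.5246, -0.1863, 0.1727]
tcp_rot: [0.689, 0.725, 0.002, 0.006]
ft_force: [0.4, -1.4, 0.3]
grip_width: 0.0928
```

Request:
drive_tool([
  {"dx": 0.025, "dy": 0.018, "dz": 0, "ax": 0, "ay": 0, "az": 0},
  {"dx": 0.018, "dy": 0.012, "dz": -0.01, "ax": 0, "ay": 0, "az": 0},
  {"dx": 0, "dy": 0, "dz": -0.015, "ax": 0, "ay": 0, "az": 0},
  {"dx": 0, "dy": 0, "dz": 0, "ax": 0, "ay": 0, "az": 0},
  {"dx": 0, "dy": 0, "dz": 0, "ax": 0, "ay": 0, "az": 0},
])

```text
clock: 53.17
ee_pos: [0.5786, -0.1447, 0.1464]
tcp_rot: [0.683, 0.73, 0.004, 0.007]
ft_force: [-0.0, -0.6, -0.7]
grip_width: 0.093
```

Run:
```python
from h import *
im,C=caps("wrist","pics/w32.png",.088);err()
```

```text
t 53.17 tcp [ 0.5786 -0.1447  0.1464] yaw of tool y 3.8 w 0.093 F [-0.  -0.6 -0.7] q [-0.24  0.6   0.59  2.   -0.52  0.68  0.75]
red [283.9 203.7] axes 54 55 at z 0.088 [ 0.6042 -0.1376  0.088 ] mid-cap [ 0.6056 -0.1405  0.079 ]
tilt fix ax,ay [0.0032 0.0144]
```

View pics/w32.png

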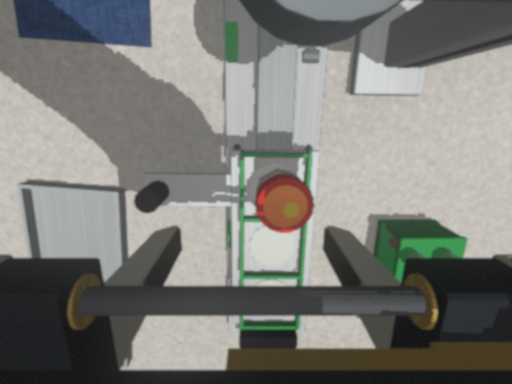

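Request:
drive_tool([
  {"dx": 0.018, "dy": 0.002, "dz": 0, "ax": 0.003, "ay": 0.014, "az": 0},
  {"dx": 0.008, "dy": 0.002, "dz": -0.01, "ax": 0, "ay": 0, "az": 0},
  {"dx": 0, "dy": 0, "dz": -0.02, "ax": 0, "ay": 0, "az": 0},
  {"dx": 0, "dy": 0, "dz": -0.02, "ax": 0, "ay": 0, "az": 0},
  {"dx": 0, "dy": 0, "dz": -0.012, "ax": 0, "ay": 0, "az": 0},
  {"dx": 0, "dy": 0, "dz": 0, "ax": 0, "ay": 0, "az": 0},
  {"dx": 0, "dy": 0, "dz": 0, "ax": 0, "ay": 0, "az": 0},
])

```text
clock: 53.8
ee_pos: [0.6015, -0.1465, 0.0846]
tcp_rot: [0.687, 0.727, 0.0, 0.002]
ft_force: [0.3, -0.5, -0.2]
grip_width: 0.0927
```

Run:
```python
from h import *
im,C=caps("wrist","pics/w33.png",.088);err()
```

```text
t 53.8 tcp [ 0.6015 -0.1465  0.0846] yaw of tool y 3.3 w 0.0927 F [ 0.3 -0.5 -0.2] q [-0.18  0.7   0.52  1.98 -0.59  0.61  0.78]
red [261.4 227.8] axes 74 75 at z 0.088 [ 0.6049 -0.1361  0.088 ] mid-cap [ 0.6055 -0.1399  0.079 ]
tilt fix ax,ay [0.002  0.0032]
```

View pics/w33.png

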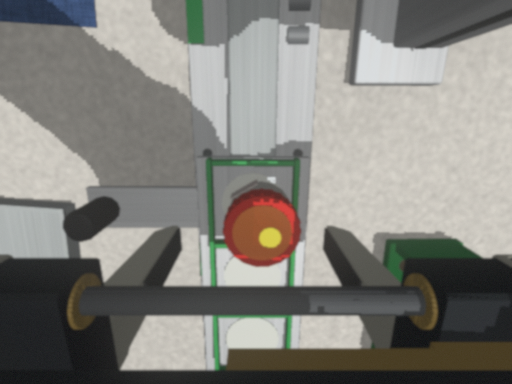

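Request:
drive_tool([
  {"dx": 0.004, "dy": 0.007, "dz": -0.008, "ax": 0.002, "ay": 0.003, "az": 0},
  {"dx": 0, "dy": 0, "dz": -0.008, "ax": 0, "ay": 0, "az": 0},
  {"dx": 0, "dy": 0, "dz": -0.004, "ax": 0, "ay": 0, "az": 0},
  {"dx": 0, "dy": 0, "dz": 0, "ax": 0, "ay": 0, "az": 0},
])

```text
clock: 54.18
ee_pos: [0.607, -0.1392, 0.0656]
tcp_rot: [0.687, 0.727, 0.001, 0.001]
ft_force: [0.0, 0.1, -0.1]
grip_width: 0.0931
```

Request:
drive_tool([
  {"dx": 0, "dy": 0, "dz": -0.001, "ax": 0, "ay": 0, "az": 0},
  {"dx": 0, "dy": 0, "dz": 0, "ax": 0, "ay": 0, "az": 0},
  {"dx": 0, "dy": 0, "dz": 0, "ax": 0, "ay": 0, "az": 0},
  {"dx": 0, "dy": 0, "dz": 0, "ax": 0, "ay": 0, "az": 0},
  {"dx": 0, "dy": 0, "dz": 0, "ax": 0, "ay": 0, "az": 0},
  {"dx": 0, "dy": 0, "dz": 0, "ax": 0, "ay": 0, "az": 0},
  {"dx": 0, "dy": 0, "dz": 0, "ax": 0, "ay": 0, "az": 0},
], hand=-1, newtons=20)

```text
clock: 54.77
ee_pos: [0.6073, -0.1394, 0.0652]
tcp_rot: [0.687, 0.727, 0.002, 0.002]
ft_force: [-0.6, 0.5, 0.1]
grip_width: 0.0509
```

Run:
```python
from h import *
st();err()
```

```text
t 54.77 tcp [ 0.6073 -0.1394  0.0652] yaw of tool y 3.3 w 0.0509 F [-0.6  0.5  0.1] q [-0.18  0.73  0.49  1.98 -0.62  0.58  0.79]
tilt fix ax,ay [0.0004 0.0049]
```

Request:
drive_tool([
  {"dx": 0, "dy": 0, "dz": 0.03, "ax": 0, "ay": 0, "az": 0},
  {"dx": 0, "dy": 0, "dz": 0.038, "ax": 0, "ay": 0, "az": 0},
  {"dx": -0.02, "dy": -0.008, "dz": 0.025, "ax": 0, "ay": 0, "az": 0},
  {"dx": -0.03, "dy": -0.012, "dz": 0, "ax": 0, "ay": 0, "az": 0},
  {"dx": -0.033, "dy": -0.012, "dz": 0, "ax": 0, "ay": 0, "az": 0},
  {"dx": -0.033, "dy": -0.012, "dz": 0, "ax": 0, "ay": 0, "az": 0},
  {"dx": -0.033, "dy": -0.01, "dz": 0, "ax": 0, "ay": 0, "az": 0},
  {"dx": -0.03, "dy": -0.01, "dz": 0, "ax": 0, "ay": 0, "az": 0},
  {"dx": -0.025, "dy": -0.008, "dz": 0, "ax": 0, "ay": 0, "az": 0},
  {"dx": -0.012, "dy": -0.003, "dz": 0, "ax": 0, "ay": 0, "az": 0},
  {"dx": 0, "dy": 0, "dz": 0, "ax": 0, "ay": 0, "az": 0},
  {"dx": 0, "dy": 0, "dz": 0, "ax": 0, "ay": 0, "az": 0},
])

```text
clock: 55.77
ee_pos: [0.3825, -0.2139, 0.1616]
tcp_rot: [0.686, 0.728, 0.002, 0.003]
ft_force: [0.2, 0.7, -1.4]
grip_width: 0.0495
```

Run:
```python
from h import *
st();err();C=cam("wrist");np.save("C34.npy",C[3])
cv2.imwrite("pics/w34.png",viewer.read_camera("wrist"))
cv2.imwrite("pics/s34.png",cv2.resize(viewer.read_camera("scene")[90:260,100:300],None,fx=3.6,fy=3.5))
```

```text
t 55.77 tcp [ 0.3825 -0.2139  0.1616] yaw of tool y 3.4 w 0.0495 F [ 0.2  0.7 -1.4] q [-0.06  0.41  0.6   2.32 -0.47  0.52  0.98]
tilt fix ax,ay [0.0001 0.0072]
```

View pics/w34.png

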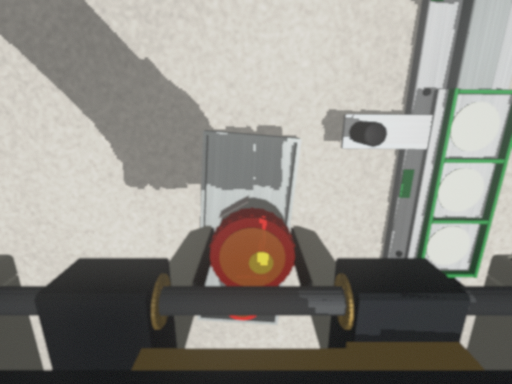

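View pics/s34.png

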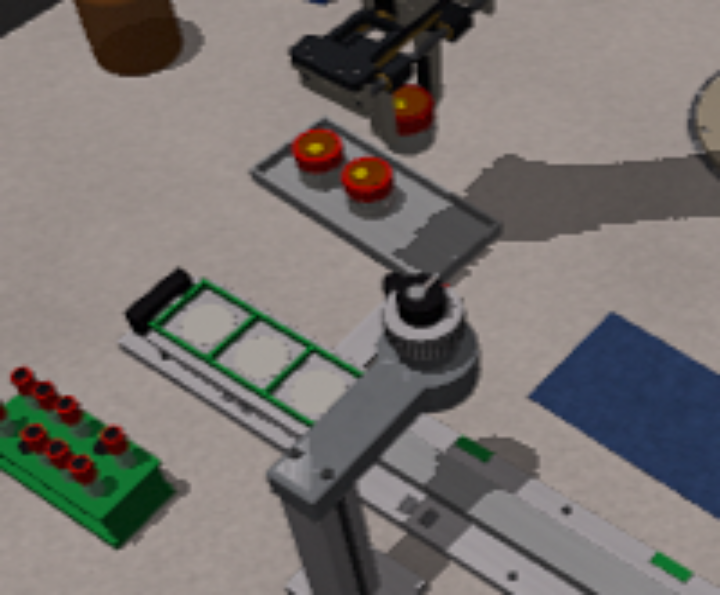

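Request:
drive_tool([
  {"dx": -0.001, "dy": -0.001, "dz": -0.02, "ax": 0, "ay": 0.007, "az": 0},
  {"dx": -0.002, "dy": 0, "dz": -0.03, "ax": 0, "ay": 0, "az": 0},
  {"dx": -0.002, "dy": 0, "dz": -0.03, "ax": 0, "ay": 0, "az": 0},
  {"dx": -0.002, "dy": 0, "dz": -0.025, "ax": 0, "ay": 0, "az": 0},
  {"dx": 0, "dy": 0, "dz": -0.005, "ax": 0, "ay": 0, "az": 0},
  {"dx": 0, "dy": 0, "dz": 0, "ax": 0, "ay": 0, "az": 0},
  {"dx": 0, "dy": 0, "dz": 0, "ax": 0, "ay": 0, "az": 0},
])

```text
clock: 56.45
ee_pos: [0.39, -0.2127, 0.0446]
tcp_rot: [0.68, 0.733, 0.002, 0.003]
ft_force: [-0.3, -0.6, -0.9]
grip_width: 0.0493
```

Run:
```python
from h import *
st();err()
```

```text
t 56.45 tcp [ 0.39   -0.2127  0.0446] yaw of tool y 4.3 w 0.0493 F [-0.3 -0.6 -0.9] q [ 0.21  0.61  0.23  2.39 -0.74  0.2   1.21]
tilt fix ax,ay [0.0018 0.0078]
```

Request:
drive_tool([
  {"dx": -0.006, "dy": -0.003, "dz": -0.006, "ax": 0.002, "ay": 0.008, "az": 0},
  {"dx": -0.002, "dy": 0, "dz": -0.006, "ax": 0, "ay": 0, "az": 0},
  {"dx": -0.001, "dy": 0, "dz": -0.005, "ax": 0, "ay": 0, "az": 0},
  {"dx": 0, "dy": 0, "dz": -0.002, "ax": 0, "ay": 0, "az": 0},
])

```text
clock: 56.78
ee_pos: [0.3842, -0.2163, 0.0257]
tcp_rot: [0.679, 0.734, 0.0, 0.002]
ft_force: [-0.1, -1.1, -0.8]
grip_width: 0.05
```

Run:
```python
from h import *
st();err()
```

```text
t 56.78 tcp [ 0.3842 -0.2163  0.0257] yaw of tool y 4.5 w 0.05 F [-0.1 -1.1 -0.8] q [ 0.27  0.65  0.17  2.4  -0.77  0.14  1.25]
tilt fix ax,ay [0.0025 0.0029]
```

Request:
drive_tool([
  {"dx": 0, "dy": 0, "dz": -0.003, "ax": 0, "ay": 0, "az": 0},
  {"dx": 0, "dy": 0, "dz": -0.002, "ax": 0, "ay": 0, "az": 0},
])

```text
clock: 56.95
ee_pos: [0.3846, -0.2166, 0.0224]
tcp_rot: [0.679, 0.734, 0.001, 0.003]
ft_force: [-3.7, 0.7, 29.9]
grip_width: 0.05
```

Request:
drive_tool([
  {"dx": 0, "dy": 0, "dz": 0.001, "ax": 0, "ay": 0, "az": 0},
  {"dx": 0, "dy": 0, "dz": 0, "ax": 0, "ay": 0, "az": 0},
  {"dx": 0, "dy": 0, "dz": 0, "ax": 0, "ay": 0, "az": 0},
  {"dx": 0, "dy": 0, "dz": 0, "ax": 0, "ay": 0, "az": 0},
  {"dx": 0, "dy": 0, "dz": 0.02, "ax": 0, "ay": 0, "az": 0},
  {"dx": 0, "dy": 0, "dz": 0.04, "ax": 0, "ay": 0, "az": 0},
  {"dx": 0, "dy": 0, "dz": 0.04, "ax": 0, "ay": 0, "az": 0},
  {"dx": 0.01, "dy": 0, "dz": 0.035, "ax": 0, "ay": 0, "az": 0.12},
  {"dx": 0.01, "dy": 0, "dz": 0.01, "ax": 0, "ay": 0, "az": 0.12},
  {"dx": 0.01, "dy": 0.005, "dz": 0, "ax": 0, "ay": 0, "az": 0.12},
  {"dx": 0.01, "dy": 0.005, "dz": 0, "ax": 0, "ay": 0, "az": 0.12},
  {"dx": 0.01, "dy": 0.005, "dz": 0, "ax": 0, "ay": 0, "az": 0.12},
], hand=1)

```text
clock: 57.95
ee_pos: [0.4346, -0.2023, 0.1773]
tcp_rot: [0.424, 0.905, -0.001, 0.004]
ft_force: [0.2, -0.5, 0.4]
grip_width: 0.0932
```

Request:
drive_tool([
  {"dx": 0.008, "dy": 0.008, "dz": 0, "ax": 0, "ay": 0, "az": 0.12},
  {"dx": 0.008, "dy": 0.008, "dz": 0, "ax": 0, "ay": 0, "az": 0.12},
  {"dx": 0.008, "dy": 0.008, "dz": 0, "ax": 0, "ay": 0, "az": 0.12},
  {"dx": 0.008, "dy": 0.008, "dz": 0, "ax": 0, "ay": 0, "az": 0.12},
  {"dx": 0.008, "dy": 0.008, "dz": 0, "ax": 0, "ay": 0, "az": 0.12},
  {"dx": 0, "dy": 0.005, "dz": 0, "ax": 0, "ay": 0, "az": 0.12},
  {"dx": 0, "dy": 0, "dz": 0, "ax": 0, "ay": 0, "az": 0.12},
  {"dx": 0, "dy": 0, "dz": 0, "ax": 0, "ay": 0, "az": 0.1},
  {"dx": 0, "dy": 0, "dz": 0, "ax": 0, "ay": 0, "az": 0},
  {"dx": 0, "dy": 0, "dz": 0, "ax": 0, "ay": 0, "az": 0},
])

```text
clock: 58.78
ee_pos: [0.4792, -0.152, 0.178]
tcp_rot: [-0.055, 0.998, 0.002, 0.005]
ft_force: [-0.6, 0.1, -0.3]
grip_width: 0.0929
```

Run:
```python
from h import *
im,C=caps("wrist","pics/w35.png",.048);err()
for d in viewer.tip_of("wrist","post_top"): print(round(d["conf"],2),np.round(d["xy"],1),np.round(atz(C,d["xy"],.082),4))
```

```text
t 58.78 tcp [ 0.4792 -0.152   0.178 ] yaw of tool y 96.3 w 0.0929 F [-0.6  0.1 -0.3] q [ 0.05  0.4   0.2   2.16 -0.15  0.59  2.04]
red [197.   87.2] axes 48 52 at z 0.048 [ 0.3818 -0.216   0.048 ] mid-cap [ 0.3813 -0.2177  0.039 ]
red [129.7  73.6] axes 49 57 at z 0.048 [ 0.3765 -0.2821  0.048 ] mid-cap [ 0.3759 -0.2858  0.039 ]
red [61.9 66.8] axes 49 64 at z 0.048 [ 0.3776 -0.3473  0.048 ] mid-cap [ 0.377 -0.353  0.039]
tilt fix ax,ay [-0.0044  0.0099]
0.76 [255.2 204.1] [ 0.4858 -0.1467  0.082 ]
0.32 [142.8  78. ] [ 0.3813 -0.2568  0.082 ]
```

View pics/w35.png

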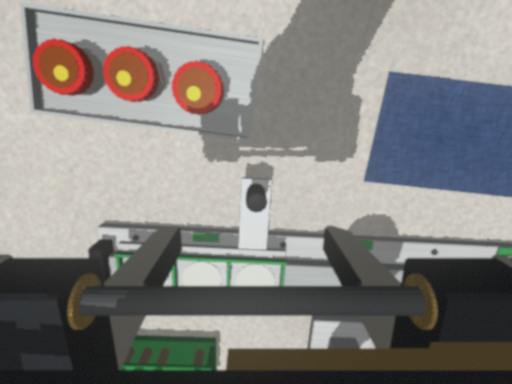

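Request:
drive_tool([
  {"dx": 0.005, "dy": 0.005, "dz": -0.01, "ax": -0.004, "ay": 0.01, "az": -0.04},
  {"dx": 0, "dy": 0, "dz": -0.025, "ax": 0, "ay": 0, "az": 0},
  {"dx": 0, "dy": 0, "dz": -0.03, "ax": 0, "ay": 0, "az": 0},
  {"dx": 0, "dy": 0, "dz": -0.02, "ax": 0, "ay": 0, "az": 0},
  {"dx": 0, "dy": 0, "dz": 0, "ax": 0, "ay": 0, "az": 0},
  {"dx": 0, "dy": 0, "dz": 0, "ax": 0, "ay": 0, "az": 0},
])

```text
clock: 59.38
ee_pos: [0.4857, -0.1478, 0.0917]
tcp_rot: [-0.025, 1.0, -0.001, 0.002]
ft_force: [0.2, -1.1, 0.5]
grip_width: 0.0929
```

Run:
```python
from h import *
st();err();C=cam("wrist");viewer.read_camera("wrist")
for d in viewer.tip_of("wrist","post_top"): print(round(d["conf"],2),np.round(d["xy"],1),np.round(atz(C,d["xy"],.082),4))
```

```text
t 59.38 tcp [ 0.4857 -0.1478  0.0917] yaw of tool y 92.9 w 0.0929 F [ 0.2 -1.1  0.5] q [ 0.07  0.55  0.16  2.21 -0.21  0.39  2.02]
tilt fix ax,ay [0.0028 0.0037]
0.9 [256.1 233.2] [ 0.4839 -0.1441  0.082 ]
0.71 [176.9  79.8] [ 0.3888 -0.1958  0.082 ]
```

Request:
drive_tool([
  {"dx": -0.002, "dy": 0.002, "dz": -0.015, "ax": 0.003, "ay": 0.004, "az": 0},
  {"dx": 0, "dy": 0, "dz": -0.015, "ax": 0, "ay": 0, "az": 0},
  {"dx": 0, "dy": 0, "dz": -0.008, "ax": 0, "ay": 0, "az": 0},
  {"dx": 0, "dy": 0, "dz": 0, "ax": 0, "ay": 0, "az": 0},
  {"dx": 0, "dy": 0, "dz": 0, "ax": 0, "ay": 0, "az": 0},
])

```text
clock: 59.9
ee_pos: [0.4878, -0.1469, 0.0596]
tcp_rot: [-0.024, 1.0, -0.001, 0.005]
ft_force: [-1.3, 0.3, 0.3]
grip_width: 0.0931
```

Request:
drive_tool([
  {"dx": -0.001, "dy": 0, "dz": -0.003, "ax": 0, "ay": 0, "az": 0},
  {"dx": 0, "dy": 0, "dz": -0.001, "ax": 0, "ay": 0, "az": 0},
  {"dx": 0, "dy": 0, "dz": 0, "ax": 0, "ay": 0, "az": 0},
  {"dx": 0, "dy": 0, "dz": 0, "ax": 0, "ay": 0, "az": 0},
  {"dx": 0, "dy": 0, "dz": 0, "ax": 0, "ay": 0, "az": 0},
  {"dx": 0, "dy": 0, "dz": 0, "ax": 0, "ay": 0, "az": 0},
  {"dx": 0, "dy": 0, "dz": 0, "ax": 0, "ay": 0, "az": 0},
  {"dx": 0, "dy": 0, "dz": 0, "ax": 0, "ay": 0, "az": 0},
  {"dx": 0, "dy": 0, "dz": 0, "ax": 0, "ay": 0, "az": 0},
  {"dx": 0, "dy": 0, "dz": 0, "ax": 0, "ay": 0, "az": 0},
  {"dx": 0, "dy": 0, "dz": 0, "ax": 0, "ay": 0, "az": 0},
  {"dx": 0, "dy": 0, "dz": 0, "ax": 0, "ay": 0, "az": 0},
], hand=-1, newtons=60)

```text
clock: 60.9
ee_pos: [0.4882, -0.1468, 0.0587]
tcp_rot: [-0.024, 1.0, -0.001, 0.008]
ft_force: [-0.4, 3.2, 1.5]
grip_width: 0.0207
```

Run:
```python
from h import *
st();err()
```

```text
t 60.9 tcp [ 0.4882 -0.1468  0.0587] yaw of tool y 92.8 w 0.0207 F [-0.4  3.2  1.5] q [ 0.1   0.6   0.12  2.23 -0.23  0.3   2.04]
tilt fix ax,ay [0.0024 0.0152]
```

Request:
drive_tool([
  {"dx": -0.001, "dy": 0.004, "dz": 0, "ax": 0.002, "ay": 0.008, "az": 0},
  {"dx": 0, "dy": 0.005, "dz": 0, "ax": 0, "ay": 0, "az": 0},
  {"dx": -0.0003, "dy": 0.006, "dz": 0, "ax": 0, "ay": 0, "az": 0},
  {"dx": -0.0005, "dy": 0.008, "dz": 0, "ax": 0, "ay": 0, "az": 0},
  {"dx": -0.0007, "dy": 0.01, "dz": 0, "ax": 0, "ay": 0, "az": 0},
  {"dx": -0.001, "dy": 0.015, "dz": 0, "ax": 0, "ay": 0, "az": 0},
  {"dx": -0.001, "dy": 0.015, "dz": 0, "ax": 0, "ay": 0, "az": 0},
  {"dx": -0.001, "dy": 0.015, "dz": 0, "ax": 0, "ay": 0, "az": 0},
  {"dx": -0.001, "dy": 0.015, "dz": 0, "ax": 0, "ay": 0, "az": 0},
  {"dx": -0.001, "dy": 0.015, "dz": 0, "ax": 0, "ay": 0, "az": 0},
  {"dx": -0.001, "dy": 0.015, "dz": 0, "ax": 0, "ay": 0, "az": 0},
  {"dx": -0.001, "dy": 0.015, "dz": 0, "ax": 0, "ay": 0, "az": 0},
])

```text
clock: 61.9
ee_pos: [0.4813, -0.0201, 0.0586]
tcp_rot: [-0.016, 1.0, -0.009, 0.008]
ft_force: [1.5, -3.0, -1.6]
grip_width: 0.0208
```

Run:
```python
from h import *
st();err()
```

```text
t 61.9 tcp [ 0.4813 -0.0201  0.0586] yaw of tool y 91.8 w 0.0208 F [ 1.5 -3.  -1.6] q [-0.21  0.59  0.17  2.3  -0.31  0.26  1.83]
tilt fix ax,ay [0.018  0.0153]
```

Request:
drive_tool([
  {"dx": -0.001, "dy": 0.014, "dz": 0, "ax": 0.015, "ay": 0.01, "az": 0},
  {"dx": -0.001, "dy": 0.014, "dz": 0, "ax": 0, "ay": 0, "az": 0.01},
  {"dx": -0.001, "dy": 0.014, "dz": 0, "ax": 0, "ay": 0, "az": 0.01},
  {"dx": -0.001, "dy": 0.014, "dz": 0, "ax": 0, "ay": 0, "az": 0},
  {"dx": -0.001, "dy": 0.014, "dz": 0, "ax": 0, "ay": 0, "az": 0},
  {"dx": -0.001, "dy": 0.014, "dz": 0, "ax": 0, "ay": 0, "az": 0},
  {"dx": -0.001, "dy": 0.014, "dz": 0, "ax": 0, "ay": 0, "az": 0},
  {"dx": -0.001, "dy": 0.014, "dz": 0, "ax": 0, "ay": 0, "az": 0},
  {"dx": -0.001, "dy": 0.014, "dz": 0, "ax": 0, "ay": 0, "az": 0},
  {"dx": -0.001, "dy": 0.014, "dz": 0, "ax": 0, "ay": 0, "az": 0},
  {"dx": -0.001, "dy": 0.014, "dz": 0, "ax": 0, "ay": 0, "az": 0},
  {"dx": -0.001, "dy": 0.014, "dz": 0, "ax": 0, "ay": 0, "az": 0},
])

```text
clock: 62.9
ee_pos: [0.472, 0.1508, 0.0586]
tcp_rot: [-0.021, 1.0, -0.002, 0.003]
ft_force: [2.4, -2.4, -1.6]
grip_width: 0.0213
```

Run:
```python
from h import *
st();err()
```

```text
t 62.9 tcp [0.472  0.1508 0.0586] yaw of tool y 92.4 w 0.0213 F [ 2.4 -2.4 -1.6] q [-0.58  0.61  0.22  2.26 -0.4   0.31  1.6 ]
tilt fix ax,ay [0.0043 0.0057]
```

Request:
drive_tool([
  {"dx": -0.001, "dy": 0.013, "dz": 0, "ax": 0, "ay": 0.005, "az": 0},
  {"dx": -0.001, "dy": 0.013, "dz": 0, "ax": 0, "ay": 0, "az": 0},
  {"dx": -0.001, "dy": 0.013, "dz": 0, "ax": 0, "ay": 0, "az": 0},
  {"dx": -0.001, "dy": 0.013, "dz": 0, "ax": 0, "ay": 0, "az": 0},
  {"dx": -0.001, "dy": 0.012, "dz": 0, "ax": 0, "ay": 0, "az": 0},
  {"dx": -0.001, "dy": 0.009, "dz": 0, "ax": 0, "ay": 0, "az": 0},
  {"dx": 0, "dy": 0.006, "dz": 0, "ax": 0, "ay": 0, "az": 0},
  {"dx": 0, "dy": 0, "dz": 0, "ax": 0, "ay": 0, "az": 0},
  {"dx": 0, "dy": 0, "dz": 0, "ax": 0, "ay": 0, "az": 0},
])

```text
clock: 63.65
ee_pos: [0.4674, 0.2336, 0.0586]
tcp_rot: [-0.02, 1.0, -0.002, -0.0]
ft_force: [1.6, -2.2, 0.6]
grip_width: 0.0211
```

Run:
```python
from h import *
st();err()
```

```text
t 63.65 tcp [0.4674 0.2336 0.0586] yaw of tool y 92.3 w 0.0211 F [ 1.6 -2.2  0.6] q [-0.75  0.63  0.26  2.2  -0.43  0.37  1.47]
tilt fix ax,ay [ 0.0048 -0.    ]
```

Request:
drive_tool([
  {"dx": -0.001, "dy": 0.007, "dz": 0, "ax": 0, "ay": 0, "az": 0},
  {"dx": -0.001, "dy": 0.007, "dz": 0, "ax": 0, "ay": 0, "az": 0},
  {"dx": 0, "dy": 0.005, "dz": 0, "ax": 0, "ay": 0, "az": 0},
  {"dx": 0, "dy": 0, "dz": 0, "ax": 0, "ay": 0, "az": 0},
  {"dx": 0, "dy": 0, "dz": 0, "ax": 0, "ay": 0, "az": 0},
])

```text
clock: 64.07
ee_pos: [0.4665, 0.251, 0.0587]
tcp_rot: [-0.018, 1.0, -0.003, 0.0]
ft_force: [1.5, -0.5, -1.1]
grip_width: 0.0211
```

Run:
```python
from h import *
st();err()
```

```text
t 64.07 tcp [0.4665 0.251  0.0587] yaw of tool y 92.1 w 0.0211 F [ 1.5 -0.5 -1.1] q [-0.79  0.63  0.27  2.18 -0.43  0.38  1.45]
tilt fix ax,ay [0.0055 0.0005]
```

In the detent. I'll release, rise clear and take the final checks.

Request:
drive_tool([
  {"dx": 0, "dy": 0, "dz": 0, "ax": 0, "ay": 0, "az": 0},
  {"dx": 0, "dy": 0, "dz": 0, "ax": 0, "ay": 0, "az": 0},
  {"dx": 0, "dy": 0, "dz": 0, "ax": 0, "ay": 0, "az": 0},
  {"dx": 0, "dy": 0, "dz": 0, "ax": 0, "ay": 0, "az": 0},
  {"dx": 0, "dy": 0, "dz": 0, "ax": 0, "ay": 0, "az": 0},
  {"dx": 0, "dy": 0, "dz": 0.02, "ax": 0, "ay": 0, "az": 0},
  {"dx": 0, "dy": 0, "dz": 0.04, "ax": 0, "ay": 0, "az": 0},
  {"dx": 0, "dy": 0, "dz": 0.04, "ax": 0, "ay": 0, "az": 0},
  {"dx": 0, "dy": -0.02, "dz": 0.04, "ax": 0, "ay": 0, "az": 0},
  {"dx": 0, "dy": -0.03, "dz": 0.03, "ax": 0, "ay": 0, "az": 0},
  {"dx": 0, "dy": -0.03, "dz": 0.03, "ax": 0, "ay": 0, "az": 0},
  {"dx": 0, "dy": -0.03, "dz": 0.03, "ax": 0, "ay": 0, "az": 0},
], hand=1)

```text
clock: 65.07
ee_pos: [0.46, 0.1426, 0.2848]
tcp_rot: [-0.021, 1.0, -0.007, -0.007]
ft_force: [1.2, -0.4, -0.3]
grip_width: 0.092
```

Request:
drive_tool([
  {"dx": 0, "dy": -0.03, "dz": 0.01, "ax": 0, "ay": 0, "az": 0},
  {"dx": 0, "dy": -0.03, "dz": 0, "ax": 0, "ay": 0, "az": 0},
  {"dx": 0, "dy": -0.02, "dz": 0, "ax": 0, "ay": 0, "az": 0},
  {"dx": 0, "dy": 0, "dz": 0, "ax": 0, "ay": 0, "az": 0},
  {"dx": 0, "dy": 0, "dz": 0, "ax": 0, "ay": 0, "az": 0},
])

```text
clock: 65.48
ee_pos: [0.4606, 0.0524, 0.3032]
tcp_rot: [-0.017, 1.0, -0.003, -0.002]
ft_force: [0.1, 0.3, -0.3]
grip_width: 0.0928
```

Run:
```python
from h import *
im,C=caps("wrist","pics/w36.png",.048)
for d in viewer.tip_of("wrist","post_top"): print(round(d["conf"],2),np.round(d["xy"],1),np.round(atz(C,d["xy"],.082),4))
for d in viewer.tip_of("wrist","pocket_b"): print("pocket",round(d["conf"],2),np.round(atz(C,d["xy"],.044),4))
cv2.imwrite("pics/s36.png",viewer.read_camera("scene"));cv2.imwrite("pics/t36.png",viewer.read_camera("top"))
for n in("scene","top"):
  viewer.read_camera(n)
  for q in("tube_block","tube_rack","wash_bottle"): print(n,q,[np.round(d["xy"],1).tolist() for d in viewer.tip_of(n,q)][:1])
```

```text
t 65.48 tcp [0.4606 0.0524 0.3032] yaw of tool y 91.9 w 0.0928 F [ 0.1  0.3 -0.3] q [-0.73  0.2   0.6   2.09 -0.13  0.89  1.55]
red [ 71.5 108.7] axes 32 39 at z 0.048 [ 0.3816 -0.2141  0.048 ] mid-cap [ 0.3817 -0.2198  0.039 ]
red [ 25.9 103.3] axes 32 43 at z 0.048 [ 0.3763 -0.2793  0.048 ] mid-cap [ 0.3762 -0.2864  0.039 ]
0.78 [390.2 181.5] [0.4661 0.2489 0.082 ]
pocket 0.89 [0.5773 0.1941 0.044 ]
pocket 0.72 [0.5839 0.1295 0.044 ]
pocket 0.65 [0.5819 0.2632 0.044 ]
scene tube_block [[363.1, 308.6]]
scene tube_rack [[121.2, 225.5]]
scene wash_bottle [[237.7, 320.6]]
top tube_block [[146.7, 192.2]]
top tube_rack [[351.6, 132.0]]
top wash_bottle [[224.2, 131.4]]
```

View pics/w36.png

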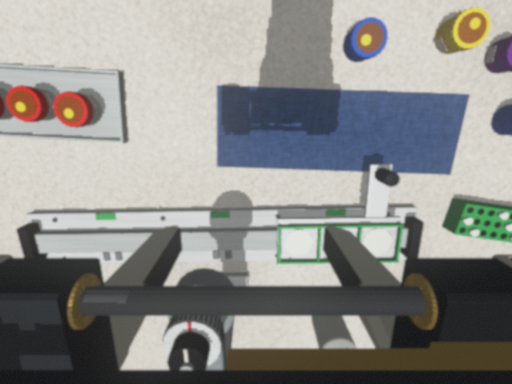

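View pics/s36.png

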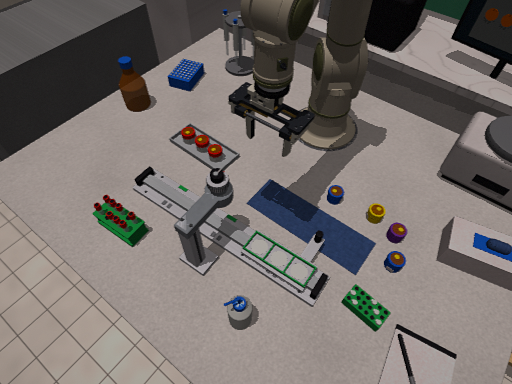

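View pics/t36.png

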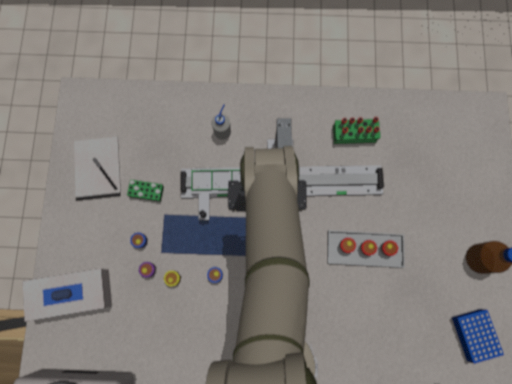

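Run:
```python
from h import *
a=cv2.imread("pics/top0.png",0);b=cv2.imread("pics/t36.png",0)
for n,(y0,y1,x0,x1) in dict(post=(195,225,192,214),pockets=(165,197,186,228)).items():
    A=a[y0:y1,x0:x1];B=b[y0-6:y1+6,x0-8:x1+8]
    r=cv2.matchTemplate(B,A,cv2.TM_CCOEFF_NORMED);_,v,_,p=cv2.minMaxLoc(r);print(n,"best shift px",p[0]-8,p[1]-6,round(v,3))
a=cv2.imread("pics/scene0.png",0);b=cv2.imread("pics/s36.png",0)
y0,y1,x0,x1=230,290,285,330
r=cv2.matchTemplate(b[y0-6:y1+6,x0-8:x1+8],a[y0:y1,x0:x1],cv2.TM_CCOEFF_NORMED);_,v,_,p=cv2.minMaxLoc(r);print("scene",p[0]-8,p[1]-6,round(v,3))
```

```text
post best shift px 0 0 0.985
pockets best shift px 0 0 0.984
scene 0 0 0.974
```

Run:
```python
from h import *
st(); order.close_job()
```

```text
t 66.13 tcp [0.4608 0.0533 0.3028] yaw of tool y 92.1 w 0.0928 F [-0.  -0.4  0.3] q [-0.73  0.2   0.6   2.09 -0.13  0.89  1.55]
the job is handed in; nothing more can be done
```

The whole sequence is done and the job was handed in at about 66 s of the 210 s allowed; the interface gives no verdict.

**What I did**
- I turned the lock ring about 2.6 rad clockwise with a 4 N grip, until the torque rose at the stop.
- I stood all three red-capped jars in the carrier pockets, one to a pocket.
- I slid the carrier to the detent under the lens and left it still there for about 2.5 s.
- I slid it on to the last detent, moved the three jars into the out tray, and brought the empty carrier back to the loading detent.

**Last checks**
- **Ring and barrel:** right after tightening, the marks on housing, ring and barrel lined up. In the final view the ring and barrel marks still line up.
- **Carrier:** the final pictures match the first ones at the post and pockets with 0 px shift, so it is back at the loading detent.
- **Jars:** the final pictures show all three upright in the tray, at about (.38,-.215), (.376,-.28) and (.378,-.35).
- **Bystanders:** the tube rack, tube block and wash bottle were each found within 4 px of where they started. The gripper was open and clear of everything.

**What disagreed or failed on the way**
- My first pull on the post with a 10 N grip forced the fingers open and did not move the carrier. I regripped at 60 N and it moved.
- My first fix on the ring axis, from the top and scene cameras, was about 5 mm off. A closer look with the wrist camera corrected it before I gripped the ring.

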